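# Latch a copper tube into the bench cradle

## Robot

A 7-joint arm with a two-finger parallel gripper is mounted at the origin on a cart in front of the work surface, level with it; the furniture and walls round the work are solid. World frame = base frame: x ahead of the robot, y to its left, z up, the work surface at z = 0. Lengths are in m, angles in rad, forces in N, time in s.
With the tool pointing down it reaches from about 0.425 to 0.925 m from the base axis. Payload 6.8 kg.
Tool frame: the origin (TCP) lies midway between the tips of the shut fingers; the grasp point (between the pads) lies 19 mm behind it; z points along the fingers, y is the direction in which the jaws open and shut (so a half turn about z gives the same grasp; the last joint's range is limited). The gripper opens to 85 mm and grips with 20 to 120 N. Pads are 22 mm wide; open, the fingers measure 114 mm over their backs; the gripper's body (76 mm by 85 mm) begins 54 mm behind the grasp point. The pads swing forward as they close: fully open they stand 13 mm farther back than shut.
Start: joints at [-1.241, 0.477, 0.022, 1.555, -0.011, 1.109, -0.083], TCP at [0.286, 0.611, 0.193] pointing down, gripper open.
Joint ranges: [-2.96, 2.96], [-0.34, 2.1], [-1.41, 1.46], [0.24, 2.44], [-1.37, 4.51], [0.17, 1.92], [-2.96, 2.96]. Speed limits (rad/s): [2.39, 2.39, 3.14, 3.14, 3.14, 3.14, 3.14].

## Interface

Orientations are given as a unit quaternion [w, x, y, z].
In Python, from station import bot gives the robot as it stands. The module is installed in compiled form; this text tells all that it offers.
- The arm moves only by the tool play_rows, never from a script. Its argument "motion" is a list of rows, each a list of 2 entries, a list of its own where there are three numbers: the shift along the tool's x, y, z as a fraction of full scale, then the turn, a rotation vector about the tool's x, y, z as a fraction of full scale. In form: [[[tx, ty, tz], [rx, ry, rz]], ...]. A call has 1 to 8 rows; each row is the pose to reach, as a shift and turn from the pose measured when the call began, along the tool's axes at that moment, turning the shorter way round; what a row does not reach only later rows make up. Full scale, the value 1, is 400 mm for a shift and 360 degrees for a turn. A row lasts 1/10 s, in which the tool goes at most 50 mm and 8.59 degrees, less where a joint would pass 70% of its speed; a pose out of reach is approached as far as the arm can. A call with a number of a shift or a turn outside -1 to 1 is refused whole. A call with a gripper value outside its range is refused whole. "fingers" is the finger opening in mm, from 0 to 85.4, set as the call begins (left out, the last holds). The fingers move at their own pace and stop on an object; "grip_force" is the grip in N (left out, the last holds). Time passes only in rows, so rows that repeat a pose let the fingers close. It gives the time, the measured TCP pose, the force and the opening at its end, in the units of the state.
- bot.get_obs(): the state, without advancing time (a new reading comes with each control period).
- bot.read_camera(name): name is "scene" or "top"; returns a dict with "pixels" (400x640x3 uint8, red, green, blue), "range_z" (400x640 float32, m along the optical axis (not along the pixel's ray), 0 where there is no reading), "fovy" (degrees; the focal length in pixels is half the picture's height over the tangent of half this angle, whatever the lens; pixels are square), "cx", "cy" (the principal point, pixels), "k1" (the pictures are not rectified: a ray, as slopes to the right and down, at radius r is drawn at 1 + k1 r^2 times it, then the intrinsics apply), "pose" (4x4, takes a point from camera to world coordinates). Camera axes: x right, y down, z forward; pixel columns grow to the right and rows downward; lengths in m; the calibration is good to about 2 mm. A picture is of the moment at which its call begins.
- bot.hand_in(): hands the job in, once; it reports no verdict.
The state is a dict: "t": time; "q": joint angles; "joint_vel": joint speeds; "joint_torque": joint torques, N m; "eef_pos": TCP position; "tool_rot": TCP orientation; "contact_force": force on the tool from outside, world axes, zero at the start; "torque": the same for the moment, N m; "gripper_width": opening from 0.0 (shut) to 1.0 (fully open).
Only numpy, scipy, OpenCV 4.12 (cv2) and the standard library are available. Lean on these libraries where they do the work, as an engineer would, in place of code of your own. Each camera call takes 0.05 s, during which the arm holds its last target.

## Task

Lay the loose copper tube in the two V notches of the blue bench cradle, centred lengthwise, and let go of it. Then swing the cradle's wire bail over the tube, hook its end bar behind the keeper at the back, and press the red-tipped lever down past its toggle point until it stays fully shut with the bail tight. Leave the tin, hole saw and solder spool standing where they are.

Things in the scene. Friction and masses are not known exactly. Their poses are not given: they have to be found in the camera images.
- tube: loose copper tube offcut, 28 mm outside diameter, 110 mm long, 0.15 kg (varies 0.7 to 1.4 times); treat as a solid cylinder. It lies on the bench and rolls when nudged. Origin at its centre; own y axis along the tube.
- cradle: blue tube cradle bolted to the bench (place and yaw vary, does not move in a run). Origin on the bench top under the middle of the seated tube; x to its back, y along the seated tube, z up. Base plate x -105 to 84, y -45 to 45, 8 mm high. V blocks at y -45 to -31 and 31 to 45, x -27 to 27, 51 mm high; between them 62 mm free for fingers. Coordinates in mm below are in this frame
- cradle_seat (a point): centre of the tube when seated in both V notches: 48 mm above the bench at the cradle's x = y = 0
- keeper_seat (a point): centre of the bail's end bar when hooked: x 32, z 30. The keeper is a steel post x 24 to 30, 20 mm wide, 37 high, whose top lip overhangs to x 35 (z 34 to 37), with a ledge below (to x 44, top z 25). The bar must come down behind the lip (bar centre beyond x 38), then be drawn to -x under the lip
- lever_pivot (a point): hinge axis (along cradle y) of the lever: cradle x -40, z 30 mm
- lever_end (a point): top of the lever's red tip (18 wide, 20 long), 52 mm from the pivot. Lever shut: it lies toward -x, this point at cradle x -92, z 39 mm.
- lever (a joint): lever angle, rad: 0 shut (flat toward -x, stop), 1.57 upright, stop at 2.2; starts 0.05 to 0.3, stays where left (0.045 N m). It carries the bail's hinge 14 mm from its pivot, at angle lever - 0.245 (lever 0: 13.6 mm to -x and 3.4 mm below the pivot). Once hooked, the bail draws tight at lever 1.1, dead centre is 0.245, below that it snaps to 0; pressing takes about 6 N at the tip
- bail (a joint): angle of the bail relative to the lever, rad: its elevation from cradle +x (turning up and over toward -x) is bail - lever. Starts 2.35 to 2.5, leaning to the robot's side; stop at 2.55; near 0 when latched. Stays where left (0.03 N m)
- bail_wire (a joint): stretch of the bail's draw spring, m: 0 slack, about 0.003 when latched tight (12 N per mm)
- bail_grip (a point): centre of the red round-ended grip roller across the bail (46 mm long along cradle y, 12 mm diameter; it turns freely on its pin, so pinched by its two ends it lets the bail pivot). In the bail's own plane it lies 50 mm along and 48 mm above the line from bail hinge to end bar.
- bail_bar (a point): centre of the bail's end bar (wire 4.6 mm thick, 37 mm wide), 82 mm from the bail's hinge; side wires at y +-16 mm arch over the tube
- cement_tin: bystander, upright tin, 70 mm diameter, 98 mm high; origin under its centre
- hole_saw: bystander, red hole saw cup standing teeth up, 50 mm diameter, 52 mm high; origin under its centre
- solder_spool: bystander, solder spool standing on its flange, 62 mm diameter, 44 mm high; origin within 10 mm of its centre, at its underside
- lamp_edge (a point): middle of the lower front edge of the lamp bar that hangs over the back: bar x 22 to 67, y -80 to 80, z 140 to 169, on a post x 63 to 79, y -15 to 15. A gripper pointing straight down at the tube or keeper would strike it: lean the wrist about 30 degrees toward the cradle's -x side when working there

How it is judged:
By the outcome, as a careful person would: the job done as asked, in the order asked, and still so for the second after the job is handed in, with the robot touching nothing.
It also fails if it takes over 61 s, if anything falls off the work surface, if the arm or the gripper's body presses on something with over 40 N, if the wrist force passes 120 N, or if a joint passes its speed limit or range.

## Working session

There is one attempt and no reset: what is moved stays moved. The work goes in short steps, Python scripts to look and compute and a tool call to move; the robot and the scene stay as the last step left them, time stands still between calls to the robot, and variables do not carry over. Pictures are saved under pics/ and viewed, and the job is handed in when it is done.

Besides the shell and the picture viewer there is one more tool, called after "Request:" by a JSON object that holds its "api" and its "payload". play_rows: Moves the arm, as the interface text tells. Shift numbers are shares of 400 mm and turn numbers shares of 360 degrees, none past 1 either way. Its arguments: {"type":"object","properties":{"motion":{"type":"array"},"fingers":{"type":"number"},"grip_force":{"type":"number"}},"required":["motion"]}

```bash
mkdir -p pics; cat > h.py <<'E'
import numpy as np, cv2
from station import bot
from scipy.spatial.transform import Rotation as R
def shot(name,fn):
    d=bot.read_camera(name)
    np.savez('pics/'+fn+'.npz',**{k:np.asarray(v) for k,v in d.items()})
    cv2.imwrite('pics/'+fn+'.png',d['pixels'][:,:,::-1])
    return d
def load(fn): return dict(np.load('pics/'+fn+'.npz'))
def cloud(d):
    h,w=d['range_z'].shape
    f=h/2/np.tan(np.radians(float(d['fovy']))/2)
    K=np.array([[f,0,float(d['cx'])],[0,f,float(d['cy'])],[0,0,1]])
    u,v=np.meshgrid(np.arange(w),np.arange(h))
    p=cv2.undistortPoints(np.stack([u,v],-1).reshape(-1,1,2).astype(float),K,np.array([float(d['k1']),0,0,0,0])).reshape(h,w,2)
    z=d['range_z']
    P=np.dstack([p[...,0]*z,p[...,1]*z,z])
    T=d['pose']
    W=P@T[:3,:3].T+T[:3,3]
    W[z<=0]=np.nan
    return W
E
python3 - <<'E'
from h import *
o=bot.get_obs()
for k,v in o.items(): print(k,np.round(v,4))
for n in('scene','top'):
    d=shot(n,n+'0'); print(n,d['fovy'],d['cx'],d['cy'],d['k1']); print(np.round(d['pose'],3))
E
```

```text
t 0.0
q [-1.2411  0.4778  0.0223  1.5564 -0.0115  1.1093 -0.0831]
joint_vel [-0.0025  0.0002 -0.0015  0.0004  0.001  -0.0001  0.0002]
joint_torque [ 3.00000e-04 -5.96473e+01  1.60830e+00 -2.81193e+01  1.26000e-02
  9.60000e-03  0.00000e+00]
eef_pos [0.2859 0.6107 0.1916]
tool_rot [-1.000e-04  2.171e-01  9.761e-01 -9.000e-04]
contact_force [ 0.0295  0.573  -0.4129]
torque [-0.0015  0.0206  0.0071]
gripper_width 1.0002
scene 57.73228582323066 321.9069230892151 195.65625401004996 -0.08550271972573631
[[ 0.49  -0.601  0.632  0.034]
 [-0.872 -0.345  0.347 -0.457]
 [ 0.009 -0.721 -0.693  0.717]
 [ 0.     0.     0.     1.   ]]
top 49.87790060772274 326.1866410489023 203.56843822943546 -0.06823382989133275
[[-0.011 -0.971  0.238  0.396]
 [-1.     0.011  0.001 -0.166]
 [-0.003 -0.238 -0.971  0.959]
 [ 0.     0.     0.     1.   ]]
```

View pics/scene0.png

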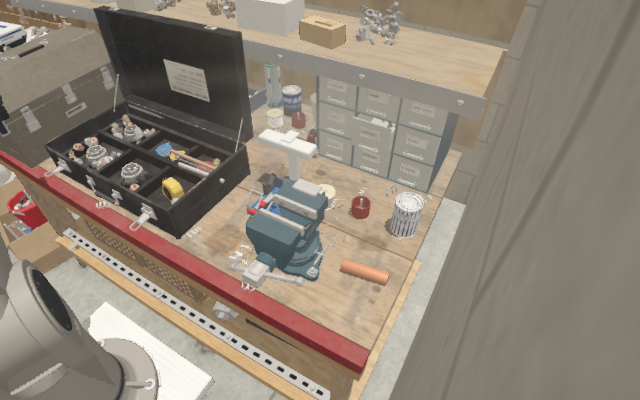

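View pics/top0.png

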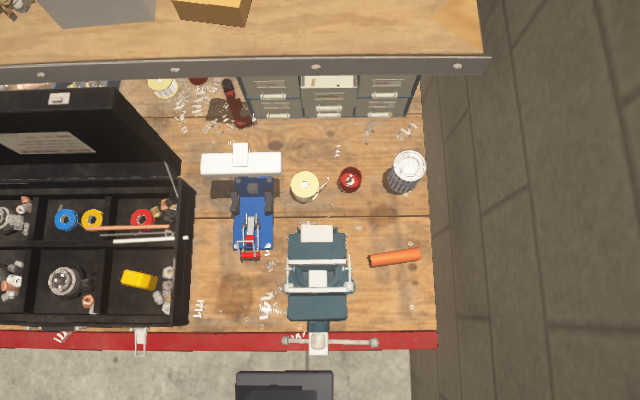

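```bash
python3 - <<'E'
from h import *
d=load('top0');W=cloud(d)
im=d['pixels'][130:330,190:440,::-1]
cv2.imwrite('pics/z1.png',cv2.resize(im,None,fx=3.2,fy=3,interpolation=cv2.INTER_CUBIC))
d2=load('scene0')
cv2.imwrite('pics/z2.png',cv2.resize(d2['pixels'][110:310,220:440,::-1],None,fx=3,fy=3,interpolation=cv2.INTER_CUBIC))
for u,v in [(380,260),(395,257),(415,253),(253,210),(240,162),(210,162),(275,162),(318,275),(318,233),(305,186),(350,180),(408,160),(400,300),(430,200),(250,256),(265,185),(240,185),(318,345),(300,265),(180,240),(120,180),(300,60),(300,90)]:
    print((u,v),np.round(W[v,u],3))
E
```

```text
(380, 260) [ 0.497 -0.281  0.027]
(395, 257) [ 0.503 -0.313  0.029]
(415, 253) [ 0.511 -0.357  0.028]
(253, 210) [0.616 0.002 0.005]
(240, 162) [0.675 0.001 0.168]
(210, 162) [0.677 0.061 0.165]
(275, 162) [ 0.675 -0.067  0.164]
(318, 275) [ 0.46  -0.148  0.117]
(318, 233) [ 0.531 -0.15   0.181]
(305, 186) [ 0.661 -0.119  0.041]
(350, 180) [ 0.679 -0.22   0.024]
(408, 160) [ 0.701 -0.341  0.095]
(400, 300) [ 0.412 -0.324  0.001]
(430, 200) [ 0.713 -0.482 -0.306]
(250, 256) [ 0.506 -0.002  0.046]
(265, 185) [ 0.674 -0.025  0.009]
(240, 185) [0.675 0.033 0.01 ]
(318, 345) [ 0.329 -0.147  0.121]
(300, 265) [ 0.475 -0.116  0.163]
(180, 240) [0.536 0.139 0.083]
(120, 180) [0.662 0.27  0.103]
(300, 60) [ 0.78  -0.127  0.354]
(300, 90) [ 0.846 -0.113  0.136]
```

View pics/z1.png

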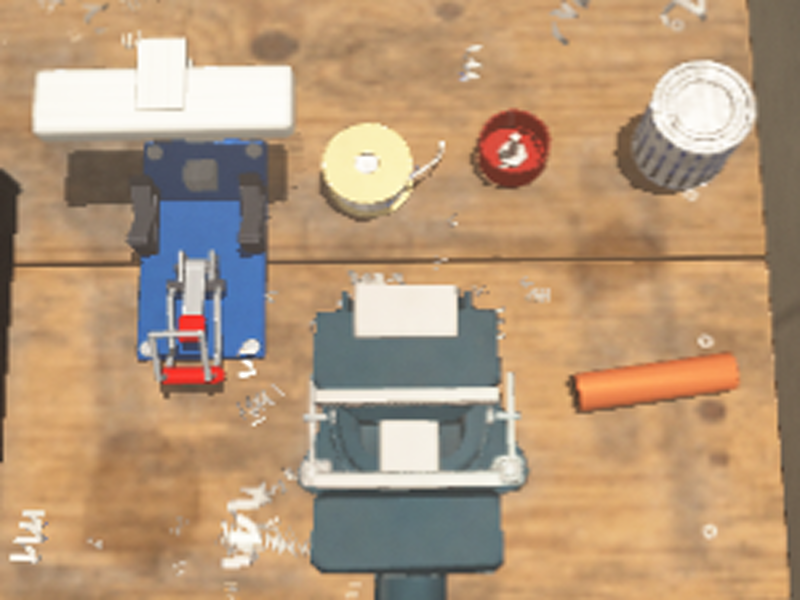

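View pics/z2.png

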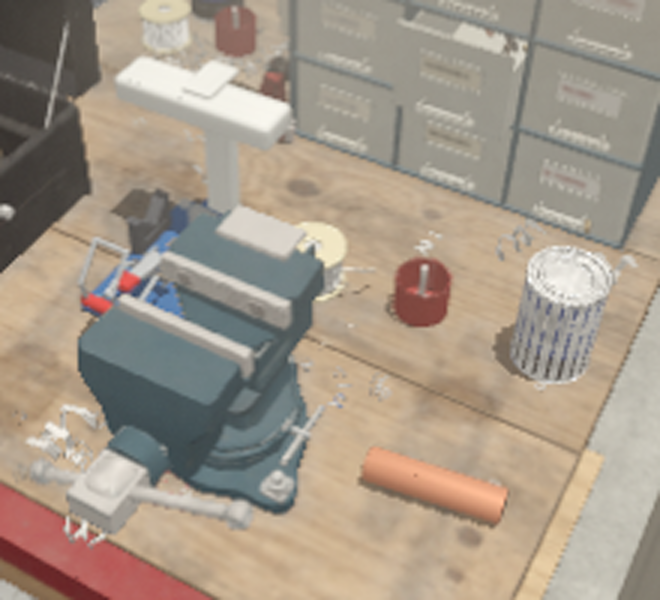

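```bash
python3 - <<'E'
from h import *
d=load('top0');W=cloud(d);px=d['pixels'].astype(int)
P=W.reshape(-1,3);C=px.reshape(-1,3)
b=(C[:,2]>C[:,0]+50)&(C[:,2]>90)&(P[:,0]>.45)&(P[:,0]<.75)&(abs(P[:,1])<.1)
print('blue',b.sum(),np.nanmin(P[b],0),np.nanmax(P[b],0), np.nanmedian(P[b,2]))
B=P[b&(P[:,2]<.02)]
r=cv2.minAreaRect((B[:,:2]*1000).astype(np.float32));print(r)
# edges by row
m=b.reshape(400,640)
for v in range(180,256,3):
    us=np.where(m[v])[0]
    if len(us): print(v,us.min(),us.max(),np.round(W[v,us.min()],4),np.round(W[v,us.max()],4))
# front edge
for u in range(232,276,4):
    vs=np.where(m[:,u])[0]
    if len(vs): print('c',u,np.round(W[vs.max(),u],4))
# tube
o=(C[:,0]>C[:,2]+60)&(P[:,1]<-.24)&(P[:,1]>-.4)&(P[:,0]>.45)&(P[:,0]<.56)&(P[:,2]>.015)
T=P[o];print('tube',len(T),cv2.minAreaRect((T[:,:2]*1000).astype(np.float32)))
# dark V blocks
v=(P[:,2]>.04)&(P[:,2]<.06)&(P[:,0]>.54)&(P[:,0]<.7)&(abs(P[:,1])<.08)
for s in(1,-1):
    q=P[v&(s*P[:,1]>.02)]; print(len(q),np.round(q.min(0),4),np.round(q.max(0),4))
d2=load('scene0');W2=cloud(d2);C2=d2['pixels'].astype(int).reshape(-1,3);P2=W2.reshape(-1,3)
o=(C2[:,0]>C2[:,2]+60)&(P2[:,1]<-.24)&(P2[:,1]>-.4)&(P2[:,0]>.45)&(P2[:,0]<.56)&(P2[:,2]>.004)
T=P2[o];print('tube scene',len(T),cv2.minAreaRect((T[:,:2]*1000).astype(np.float32)),T[:,2].max())
for s in(1,-1):
    v=(P2[:,2]>.03)&(P2[:,2]<.06)&(P2[:,0]>.54)&(P2[:,0]<.7)&(abs(P2[:,1])<.08)
    q=P2[v&(s*P2[:,1]>.02)]; print(len(q),np.round(q.min(0),4) if len(q) else 0,np.round(q.max(0),4) if len(q) else 0)
E
```

```text
blue 1224 [ 0.52705349 -0.04382067  0.00175328] [0.69676046 0.04530503 0.09815917] 0.007307586205040684
((612.0400390625, 1.4973106384277344), (168.90536499023438, 88.48485565185547), 0.7974992394447327)
198 240 264 [0.6441 0.0318 0.0087] [ 0.6435 -0.0233  0.0082]
201 240 264 [0.6368 0.0314 0.0094] [ 0.6367 -0.0233  0.0072]
204 240 264 [0.6305 0.0318 0.0062] [ 0.6292 -0.0238  0.0088]
207 240 264 [0.6236 0.0316 0.0057] [ 0.6231 -0.0234  0.0051]
210 240 263 [0.6162 0.0311 0.0069] [ 0.616  -0.0213  0.0055]
213 240 263 [0.6086 0.0303 0.0097] [ 0.608  -0.0222  0.01  ]
216 234 272 [0.6034 0.0453 0.0025] [ 0.6017 -0.0422  0.006 ]
219 234 272 [0.5956 0.0442 0.0064] [ 0.5945 -0.0425  0.007 ]
222 234 272 [0.5883 0.0436 0.0077] [ 0.5872 -0.0429  0.0091]
225 234 272 [0.581  0.0428 0.0102] [ 0.5808 -0.0427  0.0067]
228 234 272 [0.5745 0.0431 0.0078] [ 0.5739 -0.0427  0.0063]
231 234 272 [0.5675 0.0426 0.0085] [ 0.5671 -0.0429  0.0063]
234 234 272 [0.5607 0.0424 0.0083] [ 0.5599 -0.0432  0.0082]
237 233 272 [0.554  0.0445 0.0078] [ 0.5534 -0.0431  0.0065]
240 233 272 [0.5473 0.0443 0.0075] [ 0.546
[... 212 characters left out ...]
 0.0373 0.0052]
c 240 [0.5309 0.0274 0.0106]
c 244 [0.5881 0.0208 0.0079]
c 248 [0.5308 0.0096 0.01  ]
c 252 [0.5309 0.0009 0.0086]
c 256 [ 0.5286 -0.0081  0.0087]
c 260 [ 0.5288 -0.0168  0.0067]
c 264 [ 0.5307 -0.026   0.0086]
c 268 [ 0.5421 -0.0344  0.0068]
c 272 [ 0.5307 -0.0437  0.0073]
tube 623 ((505.00030517578125, -314.3213806152344), (27.75592041015625, 109.14315032958984), 7.977159023284912)
88 [0.6044 0.0318 0.04  ] [0.6576 0.0478 0.0523]
80 [ 0.6057 -0.0441  0.0403] [ 0.6558 -0.0298  0.0513]
tube scene 570 ((503.06280517578125, -312.41455078125), (27.964773178100586, 110.58800506591797), 7.551621913909912) 0.029814906904539806
92 [0.5779 0.0201 0.0305] [0.6969 0.0488 0.052 ]
0 0 0
```

```bash
python3 - <<'E'
from h import *
d=load('top0');W=cloud(d);P=W.reshape(-1,3);C=d['pixels'].astype(int).reshape(-1,3)
def box(m,n):
    q=P[m];print(n,len(q),np.round(np.percentile(q,0.5,axis=0),3),np.round(np.percentile(q,99.5,axis=0),3))
    return q
q=box((P[:,2]>.155)&(P[:,2]<.18)&(P[:,0]>.62)&(P[:,0]<.72)&(abs(P[:,1])<.11),'lamp')
print(cv2.minAreaRect((q[:,:2]*1000).astype(np.float32)))
box((P[:,2]>.10)&(P[:,0]>.3)&(P[:,0]<.60)&(P[:,1]<-.06)&(P[:,1]>-.25),'vise')
box((P[:,2]>.03)&(P[:,0]>.4)&(P[:,0]<.8)&(P[:,1]>.1)&(P[:,1]<.5),'box')
box((P[:,2]>.3),'shelf')
box((P[:,2]>.2)&(P[:,0]<.7),'high')
red=(C[:,0]>150)&(C[:,1]<80)&(P[:,0]>.45)&(P[:,0]<.6)&(abs(P[:,1])<.05)
q=box(red,'red'); 
q2=q[q[:,0]<.517];print('roller',q2.mean(0).round(4),q2.min(0).round(4),q2.max(0).round(4))
q2=q[q[:,0]>.517];print('lever',q2.mean(0).round(4),q2.min(0).round(4),q2.max(0).round(4))
grey=(np.ptp(C,axis=1)<40)&(C.mean(1)>110)&(P[:,0]>.48)&(P[:,0]<.6)&(abs(P[:,1])<.05)&(P[:,2]>.015)
q=P[grey]
for i in np.argsort(q[:,0]): print(np.round(q[i]*1000).astype(int),end=' ')
E
```

```text
lamp 1948 [ 0.653 -0.078  0.156] [0.715 0.08  0.171]
((685.1258544921875, 1.83770751953125), (64.95604705810547, 159.3876495361328), 0.6575679779052734)
vise 5615 [ 0.312 -0.245  0.109] [ 0.546 -0.095  0.183]
box 30914 [0.406 0.11  0.031] [0.798 0.495 0.415]
shelf 89286 [ 0.283 -0.483  0.303] [0.893 0.377 0.594]
high 52659 [ 0.264 -0.483  0.203] [0.7   0.407 0.599]
red 125 [ 0.504 -0.021  0.026] [0.552 0.019 0.055]
roller [ 0.5086 -0.001   0.0473] [ 0.504  -0.0211  0.0416] [0.515  0.018  0.0593]
lever [0.5447 0.0009 0.0456] [ 5.211e-01 -8.000e-03 -4.000e-04] [0.552  0.0202 0.0502]
[503 -17  70] [503 -14  69] [504  17  71] [504  15  70] [505 -15  73] [505  16  75] [505 -17  72] [505  14  73] [507  15  60] [507 -15  74] [507  16  74] [507 -17  72] [507  18  73] [509 -15  76] [509  16  77] [509 -17  74] [509  18  75] [511 -16  78] [511  15  79] [511  18  77] [512 -16  82] [513  17  81] [513  15  79] [514 -17  83] [514 -14  82] [515  17  81] [515  15  81] [516 -14  83] [516 -16  83] [516  14  84] [517  17  83] [517  19  82] [518 -16  40] [518  14  41] [518  17  40] [518  16  87] [518 -15
[... 3757 characters left out ...]
 [589   7  37] [589  -4  36] [589   3  34] [589  11  34] [589  -8  33] [590   5  33] [590  -6  32] [590 -10  32] [590  10  32] [590  14  32] [591   2  36] [591 -11  35] [591  -6  35] [591   7  35] [592 -13  34] [592  -4  34] [592  -1  33] [592   1  33] [592  -8  32] [592   5  32] [592  12  32] [592  10  32] [592  14  31] [593  -4  36] [594  -2  35] [594 -11  35] [594   7  35] [594  -8  34] [594  -6  34] [594   5  34] [594   3  34] [594   1  33] [594  12  33] [595  10  30] [596  -8  34] [596  -6  34] [596   5  33] [596  -4  32] [596  12  33] [597  -1  32] [597   3  31] [597   1  31] [597 -10  30] [597  10  30] [597   8  30] [598 -11  24] [598 -10  33] [599  -8  33] [599  10  32] [599  12  31]
```

```bash
python3 - <<'E'
from h import *
d=load('top0');W=cloud(d)
for u,v in [(283,385),(260,375),(320,395),(55,98),(100,100),(20,100),(140,130),(60,145),(100,165),(180,160),(160,310),(100,320),(30,320),(240,250),(480,60),(480,75),(10,70),(300,72)]: print((u,v),W[v,u].round(3))
d=load('scene0');W=cloud(d)
print('scene')
for u,v in [(105,12),(240,40),(245,135),(145,215),(40,280),(50,330),(110,370)]: print((u,v),W[v,u].round(3))
E
```

```text
(283, 385) [ 0.123 -0.    -0.7  ]
(260, 375) [ 0.159  0.084 -0.695]
(320, 395) [ 0.088 -0.135 -0.696]
(55, 98) [0.688 0.221 0.419]
(100, 100) [0.687 0.157 0.411]
(20, 100) [0.692 0.281 0.411]
(140, 130) [0.679 0.136 0.32 ]
(60, 145) [0.692 0.328 0.232]
(100, 165) [0.693 0.313 0.113]
(180, 160) [0.697 0.136 0.124]
(160, 310) [0.394 0.196 0.018]
(100, 320) [0.373 0.305 0.06 ]
(30, 320) [0.371 0.457 0.065]
(240, 250) [0.525 0.029 0.001]
(480, 60) [ 0.779 -0.415  0.354]
(480, 75) [ 0.851 -0.481  0.184]
(10, 70) [0.78  0.359 0.351]
(300, 72) [ 0.779 -0.124  0.32 ]
scene
(105, 12) [0.701 0.67  0.394]
(240, 40) [0.7   0.139 0.394]
(245, 135) [0.666 0.138 0.14 ]
(145, 215) [0.35  0.223 0.06 ]
(40, 280) [ 0.069 -0.011  0.319]
(50, 330) [ 0.034 -0.078  0.307]
(110, 370) [ 0.048 -0.049  0.106]
```

```bash
cat >> h.py <<'E'
def cur():
    o=bot.get_obs(); q=np.array(o['tool_rot']); return np.array(o['eef_pos']),R.from_quat(q[[1,2,3,0]]),o
def frame(tz,ty):
    tz=np.array(tz,float);tz/=np.linalg.norm(tz);ty=np.array(ty,float);ty-=tz*(ty@tz);ty/=np.linalg.norm(ty)
    return R.from_matrix(np.column_stack([np.cross(ty,tz),ty,tz]))
def rows(targets):
    p,r,o=cur()
    for tp,tr in targets:
        s=r.inv().apply(np.array(tp)-p)/0.4
        w=(r.inv()*(tr if tr is not None else r)).as_rotvec()/(2*np.pi)
        print(json.dumps([np.round(s,4).tolist(),np.round(w,4).tolist()]))
def st():
    p,r,o=cur();print('t',round(o['t'],2),'p',p.round(4),'z',r.as_matrix()[:,2].round(3),'y',r.as_matrix()[:,1].round(3),'q',np.round(o['q'],2),'F',np.round(o['contact_force'],1),'w',round(o['gripper_width']*85.4,1))
import json
CO=np.array([.6315,.0013,0]);CY=.0122
CR=R.from_euler('z',CY)
def c2w(x,y,z): return CO+CR.apply(np.array([x,y,z])/1000)
def w2c(p): return CR.inv().apply(np.array(p)-CO)*1000
def lean(deg,jaw='x'):
    a=np.radians(deg);z=CR.apply([np.sin(a),0,-np.cos(a)])
    y=CR.apply([np.cos(a),0,np.sin(a)]) if jaw=='x' else CR.apply([0,1,0])
    return frame(z,y)
E
python3 - <<'E'
from h import *
a=np.radians(8); T=frame([0,0,-1],[np.cos(a),np.sin(a),0])
st()
rows([((.30,.58,.30),None),((.42,.25,.33),T),((.48,-.05,.32),T),((.504,-.313,.12),T)])
E
```

```text
t 0.1 p [0.2859 0.6108 0.1917] z [-0.001 -0.002 -1.   ] y [ 0.424  0.906 -0.002] q [-1.24  0.48  0.02  1.56 -0.01  1.11 -0.08] F [0.5 1.1 0.2] w 85.4
[[-0.0645, -0.0553, -0.2706], [0.0, 0.0, 0.0]]
[[-0.686, -0.6754, -0.3445], [-0.0002, 0.0001, 0.1581]]
[[-1.1398, -1.2911, -0.3185], [-0.0002, 0.0001, 0.1581]]
[[-1.4728, -1.8603, 0.1825], [-0.0002, 0.0001, 0.1581]]
```

Request:
{"api": "play_rows", "payload": {"motion": [[[-0.065, -0.055, -0.27], [0, 0, 0]], [[-0.065, -0.055, -0.27], [0, 0, 0]], [[-0.686, -0.675, -0.345], [0, 0, 0.158]], [[-0.686, -0.675, -0.345], [0, 0, 0.158]], [[-0.686, -0.675, -0.345], [0, 0, 0.158]], [[-0.686, -0.675, -0.345], [0, 0, 0.158]], [[-0.686, -0.675, -0.345], [0, 0, 0.158]], [[-0.686, -0.675, -0.345], [0, 0, 0.158]]], "fingers": 85}}

```text
t: 0.9
eef_pos: [0.4008, 0.3014, 0.3234]
tool_rot: [0.0, 0.623, 0.783, -0.001]
contact_force: [0.6, 0.3, 0.6]
gripper_width: 0.993
```

```bash
python3 - <<'E'
from h import *
a=np.radians(8); T=frame([0,0,-1],[np.cos(a),np.sin(a),0])
st()
rows([((.42,.25,.33),T),((.48,-.05,.32),T),((.504,-.313,.12),T)])
E
```

```text
t 0.9 p [0.4008 0.3014 0.3234] z [-0.001 -0.002 -1.   ] y [ 0.974  0.225 -0.001] q [-1.03  0.08  0.28  1.8  -0.02  1.27 -0.52] F [0.6 0.3 0.6] w 84.8
[[-0.136, 0.018, -0.0164], [-0.0002, 0.0002, 0.0139]]
[[-0.9005, -0.0045, 0.0097], [-0.0002, 0.0002, 0.0139]]
[[-1.5539, -0.0933, 0.5107], [-0.0002, 0.0002, 0.0139]]
```

Request:
{"api": "play_rows", "payload": {"motion": [[[-0.9, -0.005, 0.01], [0, 0, 0.014]], [[-0.9, -0.005, 0.01], [0, 0, 0.014]], [[-0.9, -0.005, 0.01], [0, 0, 0.014]], [[-0.9, -0.005, 0.01], [0, 0, 0.014]], [[-0.9, -0.005, 0.01], [0, 0, 0.014]], [[-0.9, -0.005, 0.01], [0, 0, 0.014]], [[-0.9, -0.005, 0.01], [0, 0, 0.014]], [[-0.9, -0.005, 0.01], [0, 0, 0.014]]], "fingers": 70}}

```text
t: 1.7
eef_pos: [0.4796, -0.0562, 0.32]
tool_rot: [0.001, 0.659, 0.752, -0.001]
contact_force: [0.8, 0.7, 0.1]
gripper_width: 0.817
```

```bash
python3 - <<'E'
from h import *
a=np.radians(8); T=frame([0,0,-1],[np.cos(a),np.sin(a),0])
st()
rows([((.504,-.313,.30),T),((.504,-.313,.12),T)])
E
```

```text
t 1.7 p [ 0.4796 -0.0562  0.32  ] z [-0.    -0.003 -1.   ] y [ 0.991  0.13  -0.001] q [-0.65  0.03  0.66  1.86 -0.01  1.26  0.15] F [0.8 0.7 0.1] w 69.8
[[-0.6444, -0.023, 0.052], [-0.0001, 0.0005, -0.0014]]
[[-0.6431, -0.0226, 0.502], [-0.0001, 0.0005, -0.0014]]
```

Request:
{"api": "play_rows", "payload": {"motion": [[[-0.643, -0.023, 0.05], [0, 0, 0]], [[-0.643, -0.023, 0.05], [0, 0, 0]], [[-0.643, -0.023, 0.05], [0, 0, 0]], [[-0.643, -0.023, 0.05], [0, 0, 0]], [[-0.643, -0.023, 0.05], [0, 0, 0]], [[-0.643, -0.023, 0.05], [0, 0, 0]], [[-0.643, -0.023, 0.3], [0, 0, 0]], [[-0.643, -0.023, 0.5], [0, 0, 0]]], "fingers": 60}}

```text
t: 2.5
eef_pos: [0.5043, -0.3143, 0.2002]
tool_rot: [0.002, 0.66, 0.751, -0.001]
contact_force: [0.7, 0.7, -0.7]
gripper_width: 0.705
```

```bash
python3 - <<'E'
from h import *
a=np.radians(8); T=frame([0,0,-1],[np.cos(a),np.sin(a),0])
st()
rows([((.504,-.313,.12),T),((.504,-.313,.003),T)])
d=shot('top','top1')
cv2.imwrite('pics/z3.png',cv2.resize(d['pixels'][170:330,330:460,::-1],None,fx=4,fy=3.7))
E
```

```text
t 2.5 p [ 0.5043 -0.3143  0.2002] z [ 0.002 -0.004 -1.   ] y [0.992 0.129 0.002] q [-0.14  0.42  0.79  1.79 -0.33  1.07  0.9 ] F [ 0.7  0.7 -0.7] w 60.2
[[0.0042, -0.0008, 0.2006], [0.0002, 0.0007, -0.0017]]
[[0.0056, -0.0012, 0.4931], [0.0002, 0.0007, -0.0017]]
```

View pics/z3.png

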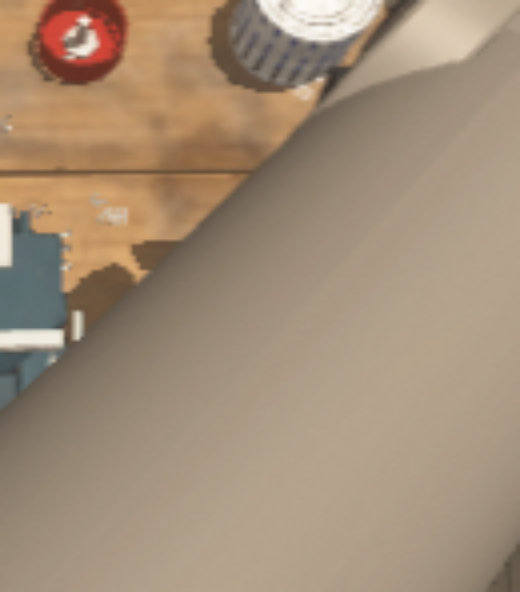

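```bash
python3 - <<'E'
from h import *
W=cloud(load('top1'))
for u,v in [(425,190),(440,180),(450,175),(430,210),(400,240),(380,270),(350,300)]: print((u,v),W[v,u].round(3))
d=shot('scene','s1')
E
```

```text
(425, 190) [ 0.489 -0.247  0.621]
(440, 180) [ 0.496 -0.259  0.626]
(450, 175) [ 0.5   -0.267  0.628]
(430, 210) [ 0.467 -0.243  0.647]
(400, 240) [ 0.442 -0.217  0.664]
(380, 270) [ 0.42  -0.2    0.683]
(350, 300) [ 0.401 -0.18   0.697]
```

View pics/s1.png

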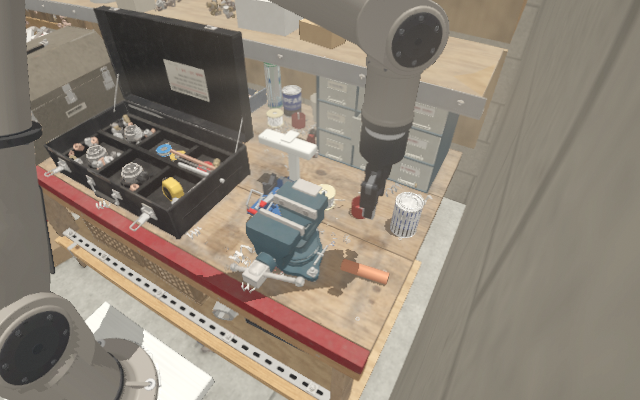

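Request:
{"api": "play_rows", "payload": {"motion": [[[0.005, -0.001, 0.2], [0, 0, -0.002]], [[0.005, -0.001, 0.3], [0, 0, -0.002]], [[0.005, -0.001, 0.4], [0, 0, -0.002]], [[0.005, -0.001, 0.46], [0, 0, -0.002]], [[0.005, -0.001, 0.491], [0, 0, -0.002]], [[0.005, -0.001, 0.491], [0, 0, -0.002]], [[0.005, -0.001, 0.491], [0, 0, -0.002]]], "fingers": 60}}

```text
t: 3.3
eef_pos: [0.4988, -0.3086, 0.0008]
tool_rot: [-0.003, 0.655, 0.756, -0.003]
contact_force: [0.5, -0.1, 1.0]
gripper_width: 0.7
```

```bash
python3 - <<'E'
from h import *
st()
a=np.radians(8); T=frame([0,0,-1],[np.cos(a),np.sin(a),0])
rows([((.504,-.313,.003),T)])
E
```

```text
t 3.3 p [ 0.4988 -0.3086  0.0008] z [-0.008  0.    -1.   ] y [ 0.99   0.143 -0.008] q [ 0.01  0.67  0.6   1.93 -0.55  0.72  1.08] F [ 0.5 -0.1  1. ] w 59.8
[[-0.0127, 0.0113, -0.0056], [-0.0013, -0.0003, 0.0005]]
```

Request:
{"api": "play_rows", "payload": {"motion": [[[-0.0125, 0.0115, -0.0055], [-0.0013, -0.0003, 0.0005]], [[-0.0125, 0.0115, -0.0055], [-0.0013, -0.0003, 0.0005]]]}}

```text
t: 3.5
eef_pos: [0.5068, -0.3149, 0.0059]
tool_rot: [0.003, 0.656, 0.755, 0.001]
contact_force: [0.1, -1.0, 0.4]
gripper_width: 0.705
```

```bash
python3 - <<'E'
from h import *
st()
a=np.radians(8); T=frame([0,0,-1],[np.cos(a),np.sin(a),0])
rows([((.504,-.313,.003),T)])
E
```

```text
t 3.5 p [ 0.5068 -0.3149  0.0059] z [ 0.005 -0.003 -1.   ] y [0.99  0.139 0.005] q [ 0.01  0.66  0.6   1.92 -0.55  0.72  1.08] F [ 0.1 -1.   0.4] w 60.2
[[0.0057, -0.0063, 0.0071], [0.0008, 0.0006, -0.0]]
```

Request:
{"api": "play_rows", "payload": {"motion": [[[0.0055, -0.006, 0.007], [0.0008, 0.0006, 0]], [[0.0055, -0.006, 0.007], [0.0008, 0.0006, 0]], [[0.0055, -0.006, 0.007], [0.0008, 0.0006, 0]], [[0.0055, -0.006, 0.007], [0.0008, 0.0006, 0]]]}}

```text
t: 3.9
eef_pos: [0.504, -0.3129, 0.003]
tool_rot: [-0.0, 0.656, 0.755, -0.0]
contact_force: [-0.7, 0.2, -0.5]
gripper_width: 0.705
```

```bash
python3 - <<'E'
from h import *
st()
a=np.radians(8); T=frame([0,0,-1],[np.cos(a),np.sin(a),0])
rows([((.504,-.313,.003),T)])
E
```

```text
t 3.9 p [ 0.504  -0.3129  0.003 ] z [-0.  0. -1.] y [ 0.99   0.139 -0.   ] q [ 0.01  0.67  0.6   1.92 -0.55  0.72  1.08] F [-0.7  0.2 -0.5] w 60.2
[[-0.0003, -0.0, -0.0], [-0.0, -0.0, 0.0]]
```

Settled exactly. Close on the tube.

Request:
{"api": "play_rows", "payload": {"motion": [[[0, 0, 0], [0, 0, 0]], [[0, 0, 0], [0, 0, 0]], [[0, 0, 0], [0, 0, 0]], [[0, 0, 0], [0, 0, 0]], [[0, 0, 0], [0, 0, 0]], [[0, 0, 0], [0, 0, 0]]], "fingers": 15, "grip_force": 40}}

```text
t: 4.5
eef_pos: [0.504, -0.3129, 0.003]
tool_rot: [-0.0, 0.656, 0.755, -0.0]
contact_force: [0.1, -1.2, 0.3]
gripper_width: 0.172
```

```bash
python3 - <<'E'
from h import *
st()
p,r,o=cur()
rows([(p+[0,0,.06],None),(p+[0,0,.3],None)])
E
```

```text
t 4.5 p [ 0.504  -0.3129  0.003 ] z [-0.  0. -1.] y [ 0.99   0.139 -0.   ] q [ 0.01  0.67  0.6   1.92 -0.55  0.72  1.08] F [ 0.1 -1.2  0.3] w 14.7
[[0.0, -0.0, -0.15], [0.0, 0.0, 0.0]]
[[0.0002, -0.0002, -0.75], [0.0, 0.0, 0.0]]
```

```bash
python3 - <<'E'
from h import *
d=shot('scene','s2')
cv2.imwrite('pics/z4.png',cv2.resize(d['pixels'][150:320,290:460,::-1],None,fx=3.5,fy=3.5))
d=shot('top','t2')
cv2.imwrite('pics/z5.png',cv2.resize(d['pixels'][150:340,300:470,::-1],None,fx=3,fy=3))
E
```

```text
(no output)
```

View pics/z4.png

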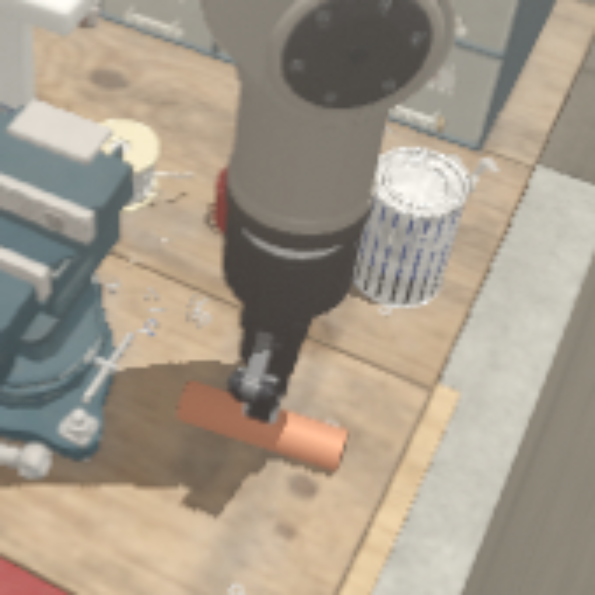

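View pics/z5.png

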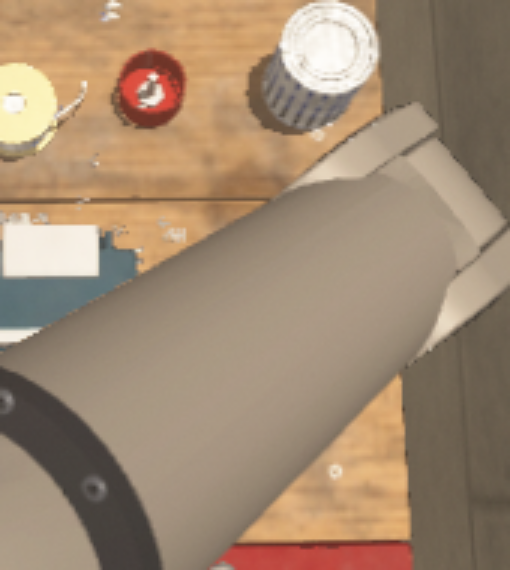

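```bash
python3 - <<'E'
from h import *
for f in('scene0','s1','s2'):
    d2=load(f);W2=cloud(d2);C2=d2['pixels'].astype(int).reshape(-1,3);P2=W2.reshape(-1,3)
    o=(C2[:,0]>C2[:,2]+60)&(P2[:,1]<-.24)&(P2[:,1]>-.4)&(P2[:,0]>.4)&(P2[:,0]<.6)&(P2[:,2]>.012)
    T=P2[o]; r=cv2.minAreaRect((T[:,:2]*1000).astype(np.float32));print(f,len(T),r,T[:,2].max())
    for y in(-.27,-.29,-.34,-.355):
        q=T[abs(T[:,1]-y)<.004]; 
        if len(q): print(y,q[:,0].min().round(4),q[:,0].max().round(4),q[:,2].max().round(4))
d=load('s2');W=cloud(d)
for u,v in [(365,262),(366,267),(362,255),(364,259),(358,257)]: print(u,v,W[v,u].round(4))
E
```

```text
scene0 555 ((503.06280517578125, -312.41455078125), (27.964773178100586, 110.58800506591797), 7.551621913909912) 0.029814906904539806
-0.27 0.4834 0.5099 0.0296
-0.29 0.486 0.5099 0.029
-0.34 0.4935 0.5188 0.0288
-0.355 0.4954 0.5226 0.0281
s1 543 ((502.1589050292969, -312.8714599609375), (82.75938415527344, 102.94853973388672), 45.664039611816406) 0.2857429807006649
-0.27 0.4838 0.5093 0.0286
-0.29 0.4872 0.5115 0.0293
-0.34 0.4923 0.5195 0.0282
-0.355 0.4956 0.5199 0.0274
s2 487 ((503.1986389160156, -312.75677490234375), (28.68216323852539, 109.93600463867188), 7.921001434326172) 0.03087705132796348
-0.27 0.4828 0.5091 0.029
-0.29 0.4864 0.5064 0.0291
-0.34 0.4938 0.521 0.0288
-0.355 0.4955 0.5202 0.0284
365 262 [ 0.4418 -0.3302  0.1376]
366 267 [ 0.4656 -0.3267  0.0888]
362 255 [ 0.4509 -0.3191  0.1422]
364 259 [ 0.4478 -0.3254  0.137 ]
358 257 [ 0.4435 -0.314   0.1409]
```

```bash
python3 - <<'E'
from h import *
d=load('s2');W=cloud(d);px=d['pixels']
for v in range(240,285,3): print(v,[(u,W[v,u].round(3).tolist(),px[v,u].tolist()) for u in (360,365)])
d=load('s1');W=cloud(d);px=d['pixels']
for v in range(170,225,5): print(v,[(u,W[v,u].round(3).tolist(),px[v,u].tolist()) for u in (368,374)])
E
```

```text
240 [(360, [0.481, -0.3, 0.145], [70, 66, 63]), (365, [0.465, -0.316, 0.172], [70, 66, 62])]
243 [(360, [0.48, -0.301, 0.137], [68, 64, 60]), (365, [0.465, -0.317, 0.162], [71, 66, 63])]
246 [(360, [0.462, -0.309, 0.152], [68, 64, 61]), (365, [0.465, -0.318, 0.154], [98, 95, 93])]
249 [(360, [0.48, -0.303, 0.118], [68, 64, 60]), (365, [0.462, -0.32, 0.149], [100, 98, 95])]
252 [(360, [0.481, -0.304, 0.108], [68, 63, 61]), (365, [0.459, -0.322, 0.144], [157, 156, 153])]
255 [(360, [0.45, -0.315, 0.141], [134, 133, 130]), (365, [0.455, -0.324, 0.14], [128, 125, 123])]
258 [(360, [0.444, -0.318, 0.14], [155, 154, 152]), (365, [0.457, -0.324, 0.128], [123, 121, 121])]
261 [(360, [0.44, -0.32, 0.136], [123, 121, 119]), (365, [0.443, -0.33, 0.139], [91, 89, 91])]
264 [(360, [0.451, -0.318, 0.111], [74, 68, 65]), (365, [0.44, -0.331, 0.133], [65, 61, 60])]
267 [(360, [0.482, -0.308, 0.056], [106, 99, 94]), (365, [0.482, -0.319, 0.063], [65, 60, 58])]
270 [(360, [0.495, -0.305, 0.024], [164, 112, 87]), (365, [0.483, -0.32, 0.051], [104, 77, 66])]
273 [(360, [0.492, -0.307, 0.019], [162, 112,
[... 707 characters left out ...]
 -0.326, 0.34], [98, 95, 94])]
190 [(368, [0.434, -0.319, 0.331], [101, 98, 93]), (374, [0.434, -0.329, 0.334], [82, 77, 73])]
195 [(368, [0.438, -0.319, 0.315], [82, 77, 71]), (374, [0.435, -0.33, 0.324], [81, 75, 71])]
200 [(368, [0.437, -0.321, 0.307], [81, 74, 69]), (374, [0.439, -0.33, 0.309], [80, 74, 69])]
205 [(368, [0.441, -0.32, 0.291], [83, 76, 72]), (374, [0.447, -0.329, 0.29], [81, 75, 68])]
210 [(368, [0.455, -0.317, 0.264], [80, 74, 67]), (374, [0.465, -0.324, 0.259], [140, 137, 132])]
215 [(368, [0.458, -0.317, 0.249], [80, 74, 68]), (374, [0.471, -0.324, 0.241], [160, 148, 134])]
220 [(368, [0.667, -0.25, 0.0], [200, 180, 154]), (374, [0.675, -0.264, -0.0], [200, 180, 155])]
```

```bash
cat >> h.py <<'E'
def proj(d,P):
    f=200/np.tan(np.radians(float(d['fovy']))/2)
    T=np.linalg.inv(d['pose']);p=np.atleast_2d(P)@T[:3,:3].T+T[:3,3]
    s=p[:,:2]/p[:,2:];k=1+float(d['k1'])*(s**2).sum(1,keepdims=True)
    return s*k*f+[float(d['cx']),float(d['cy'])]
E
python3 - <<'E'
from h import *
d=load('s2')
t=np.array([.504,-.3129,.003]);y=np.array([.99,.139,0]);x=np.array([.139,-.99,0])
for z in (0,.01,.03,.045,.073):
    print(z,proj(d,[t+[0,0,z]-y*.0075,t+[0,0,z]-y*.021-x*.011,t+[0,0,z]-y*.021+x*.011]).round(0).tolist())
im=d['pixels'][230:300,330:400,::-1]
cv2.imwrite('pics/z6.png',cv2.resize(im,None,fx=8,fy=8,interpolation=cv2.INTER_NEAREST))
E
```

```text
0 [[363.0, 277.0], [357.0, 280.0], [366.0, 283.0]]
0.01 [[363.0, 274.0], [357.0, 277.0], [366.0, 280.0]]
0.03 [[364.0, 269.0], [358.0, 272.0], [367.0, 275.0]]
0.045 [[365.0, 265.0], [358.0, 268.0], [368.0, 271.0]]
0.073 [[366.0, 258.0], [359.0, 261.0], [369.0, 264.0]]
```

View pics/z6.png

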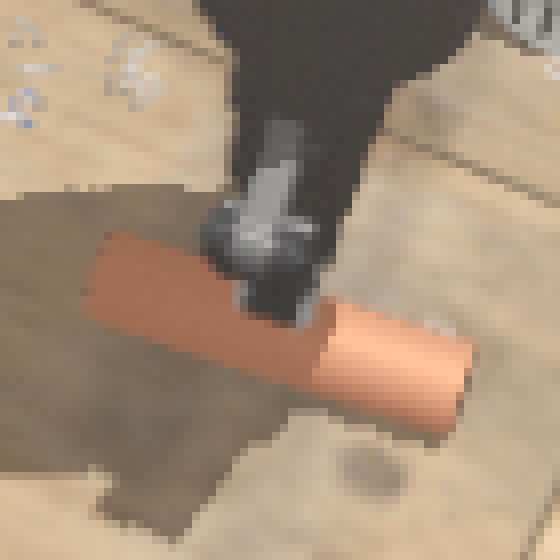

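Request:
{"api": "play_rows", "payload": {"motion": [[[0, 0, 0], [0, 0, 0]], [[0, 0, 0], [0, 0, 0]], [[0, 0, 0], [0, 0, 0]], [[0, 0, 0.04], [0, 0, 0]], [[0, 0, 0.08], [0, 0, 0]], [[0, 0, 0.08], [0, 0, 0]], [[0, 0, 0.08], [0, 0, 0]]], "fingers": 60}}

```text
t: 5.3
eef_pos: [0.5031, -0.3127, -0.03]
tool_rot: [-0.001, 0.656, 0.755, -0.0]
contact_force: [-0.3, -0.3, 1.0]
gripper_width: 0.7
```

```bash
python3 - <<'E'
from h import *
st()
d=shot('scene','s3')
im=d['pixels'][220:310,320:420,::-1]
cv2.imwrite('pics/z7.png',cv2.resize(im,None,fx=6,fy=6,interpolation=cv2.INTER_NEAREST))
W=cloud(d)
for v in range(255,285,3): print(v,[W[v,u].round(3).tolist() for u in (350,356,360,365)])
E
```

```text
t 5.3 p [ 0.5031 -0.3127 -0.03  ] z [-0.002  0.001 -1.   ] y [ 0.99   0.139 -0.002] q [ 0.04  0.71  0.56  1.93 -0.59  0.67  1.11] F [-0.3 -0.3  1. ] w 59.8
255 [[0.537, -0.26, 0.003], [0.546, -0.273, 0.001], [0.463, -0.311, 0.122], [0.467, -0.32, 0.125]]
258 [[0.53, -0.264, 0.002], [0.473, -0.3, 0.093], [0.459, -0.313, 0.119], [0.464, -0.322, 0.118]]
261 [[0.506, -0.274, 0.026], [0.47, -0.302, 0.088], [0.452, -0.316, 0.119], [0.463, -0.323, 0.111]]
264 [[0.497, -0.279, 0.028], [0.443, -0.312, 0.116], [0.447, -0.319, 0.117], [0.477, -0.32, 0.081]]
267 [[0.491, -0.281, 0.025], [0.436, -0.315, 0.118], [0.44, -0.322, 0.117], [0.445, -0.331, 0.117]]
270 [[0.488, -0.283, 0.019], [0.434, -0.317, 0.11], [0.436, -0.325, 0.114], [0.441, -0.333, 0.114]]
273 [[0.493, -0.282, -0.001], [0.437, -0.317, 0.096], [0.437, -0.325, 0.102], [0.446, -0.333, 0.096]]
276 [[0.484, -0.287, 0.002], [0.437, -0.317, 0.086], [0.437, -0.326, 0.092], [0.461, -0.329, 0.063]]
279 [[0.477, -0.29, 0.002], [0.443, -0.316, 0.067], [0.444, -0.325, 0.07], [0.467, -0.329, 0.044]]
282 [[0.471, -0.293, -0.001], [0.458, -0.312, 0.032], [0.44, -0.327, 0.067], [0.488, -0.323, -0.001]]
```

View pics/z7.png

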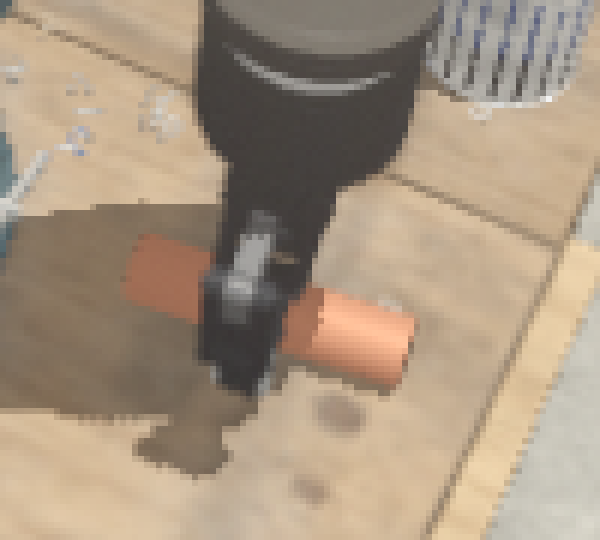

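```bash
python3 - <<'E'
from h import *
d=load('s3');W=cloud(d);px=d['pixels']
for v in range(280,288): print(v,[(W[v,u].round(3).tolist(),int(px[v,u].mean())) for u in (357,359,361,363)])
t=np.array([.5031,-.3127,-.03]);y=np.array([.99,.139,0]);x=np.array([.139,-.99,0])
for z in (.035,.04,.045,.05,.055,.06):
    print(z,proj(d,[t+[0,0,z]-y*.03-x*.011,t+[0,0,z]-y*.03+x*.011,t+[0,0,z]-y*.0445-x*.011,t+[0,0,z]-y*.0445+x*.011]).round(0).tolist())
E
```

```text
280 [([0.441, -0.319, 0.067], 55), ([0.443, -0.323, 0.068], 59), ([0.444, -0.327, 0.069], 60), ([0.44, -0.333, 0.079], 55)]
281 [([0.439, -0.32, 0.067], 56), ([0.442, -0.324, 0.065], 56), ([0.443, -0.328, 0.067], 56), ([0.441, -0.333, 0.073], 56)]
282 [([0.459, -0.314, 0.031], 58), ([0.441, -0.324, 0.064], 54), ([0.442, -0.328, 0.065], 56), ([0.441, -0.333, 0.07], 63)]
283 [([0.458, -0.315, 0.03], 57), ([0.458, -0.319, 0.033], 56), ([0.458, -0.324, 0.037], 55), ([0.443, -0.333, 0.063], 105)]
284 [([0.458, -0.315, 0.025], 79), ([0.461, -0.319, 0.024], 60), ([0.458, -0.324, 0.032], 56), ([0.465, -0.326, 0.024], 136)]
285 [([0.471, -0.311, -0.001], 106), ([0.457, -0.32, 0.026], 87), ([0.459, -0.324, 0.027], 61), ([0.468, -0.326, 0.016], 128)]
286 [([0.469, -0.312, -0.0], 112), ([0.472, -0.316, -0.002], 109), ([0.461, -0.324, 0.02], 85), ([0.466, -0.327, 0.015], 141)]
287 [([0.467, -0.313, -0.001], 110), ([0.469, -0.317, -0.002], 106), ([0.472, -0.321, -0.002], 99), ([0.474, -0.325, -0.002], 161)]
0.035 [[355.0, 283.0], [365.0, 286.0], [353.0, 288.0], [363.0, 291.0]]
0.04 [[355.0, 281.0], [365.0, 284.0], [354.0, 287.0], [363.0, 290.0]]
0.045 [[356.0, 280.0], [365.0, 283.0], [354.0, 285.0], [363.0, 288.0]]
0.05 [[356.0, 279.0], [365.0, 282.0], [354.0, 284.0], [363.0, 287.0]]
0.055 [[356.0, 278.0], [365.0, 281.0], [354.0, 283.0], [364.0, 286.0]]
0.06 [[356.0, 276.0], [366.0, 280.0], [354.0, 282.0], [364.0, 285.0]]
```

Request:
{"api": "play_rows", "payload": {"motion": [[[0, 0.002, 0.012], [0, 0, 0]], [[0, 0.002, 0.023], [0, 0, 0]], [[0, 0.002, 0.023], [0, 0, 0]]]}}

```text
t: 5.65
eef_pos: [0.5042, -0.3126, -0.0391]
tool_rot: [-0.001, 0.656, 0.755, -0.0]
contact_force: [-0.0, -0.1, -0.6]
gripper_width: 0.706
```

Request:
{"api": "play_rows", "payload": {"motion": [[[0, 0, 0], [0, 0, 0]], [[0, 0, 0], [0, 0, 0]], [[0, 0, 0], [0, 0, 0]], [[0, 0, 0], [0, 0, 0]], [[0, 0, 0], [0, 0, 0]]], "fingers": 15, "grip_force": 40}}

```text
t: 6.15
eef_pos: [0.5048, -0.3127, -0.0387]
tool_rot: [-0.0, 0.656, 0.755, -0.0]
contact_force: [0.9, 1.1, 3.5]
gripper_width: 0.311
```

```bash
python3 - <<'E'
from h import *
st()
E
```

```text
t 6.15 p [ 0.5048 -0.3127 -0.0387] z [-0.001  0.001 -1.   ] y [ 0.99   0.139 -0.001] q [ 0.05  0.73  0.54  1.93 -0.6   0.65  1.11] F [0.9 1.1 3.5] w 26.6
```

Request:
{"api": "play_rows", "payload": {"motion": [[[0, 0, -0.05], [0, 0, 0]], [[0, 0, -0.15], [0, 0, 0]], [[0, 0, -0.275], [0, 0, 0]], [[0, 0, -0.4], [0, 0, 0]], [[0, 0, -0.5], [0, 0, 0]], [[0, 0, -0.5], [0, 0, 0]]], "fingers": 10, "grip_force": 60}}

```text
t: 6.75
eef_pos: [0.5073, -0.3153, 0.1666]
tool_rot: [0.004, 0.656, 0.754, 0.001]
contact_force: [-0.3, 0.1, -1.9]
gripper_width: 0.302
```

```bash
python3 - <<'E'
from h import *
st()
d=shot('scene','s4')
p,r,o=cur()
T=lean(30)
rows([((.48,-.2,.27),T),((.48,-.2,.27),None),((.46,-.03,.27),T)])
E
```

```text
t 6.75 p [ 0.5073 -0.3153  0.1666] z [ 0.007 -0.003 -1.   ] y [0.99  0.139 0.007] q [-0.12  0.46  0.77  1.82 -0.38  1.01  0.94] F [-0.3  0.1 -1.9] w 25.8
[[0.2901, -0.0239, -0.2666], [-0.0827, -0.0051, 0.0198]]
[[0.2901, -0.0239, -0.2666], [0.0, 0.0, 0.0]]
[[0.7179, -0.0143, -0.2672], [-0.0827, -0.0051, 0.0198]]
```

View pics/s4.png

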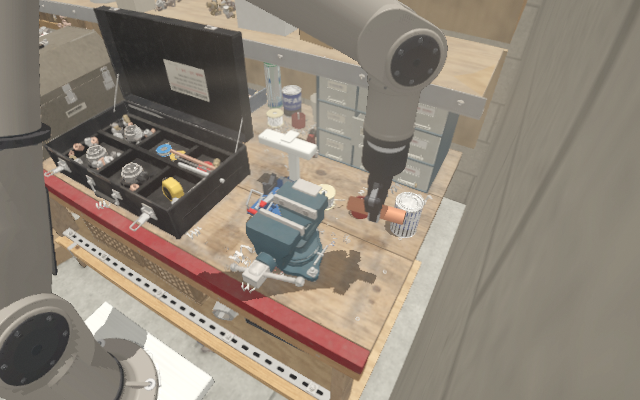

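Request:
{"api": "play_rows", "payload": {"motion": [[[0, 0, -0.12], [0, 0, 0]], [[0, 0, -0.25], [0, 0, 0]], [[0.72, -0.014, -0.267], [-0.083, -0.005, 0.02]], [[0.72, -0.014, -0.267], [-0.083, -0.005, 0.02]], [[0.72, -0.014, -0.267], [-0.083, -0.005, 0.02]], [[0.72, -0.014, -0.267], [-0.083, -0.005, 0.02]], [[0.72, -0.014, -0.267], [-0.083, -0.005, 0.02]], [[0.72, -0.014, -0.267], [-0.083, -0.005, 0.02]]]}}

```text
t: 7.6
eef_pos: [0.4592, -0.049, 0.2661]
tool_rot: [0.181, 0.679, 0.687, 0.184]
contact_force: [2.0, -0.4, -1.2]
gripper_width: 0.308
```

```bash
python3 - <<'E'
from h import *
st()
d=shot('scene','s5');d=shot('top','t5')
T=lean(30)
rows([((.46,-.03,.27),T)])
E
```

```text
t 7.6 p [ 0.4592 -0.049   0.2661] z [ 0.499  0.007 -0.866] y [0.866 0.009 0.499] q [-0.34 -0.3   0.24  2.35  0.2   0.57 -0.23] F [ 2.  -0.4 -1.2] w 26.3
[[0.031, 0.0024, -0.0068], [-0.0, -0.0008, 0.002]]
```

View pics/s5.png

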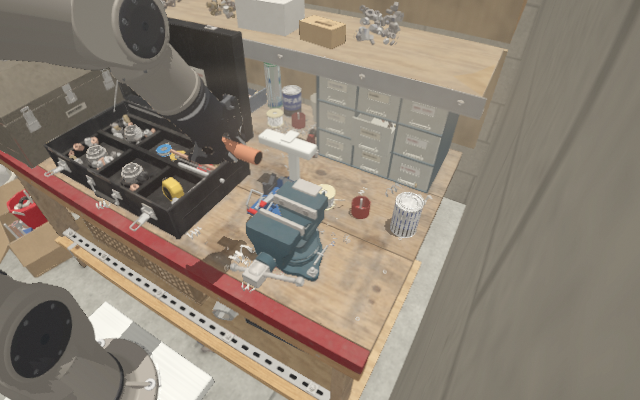

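View pics/t5.png

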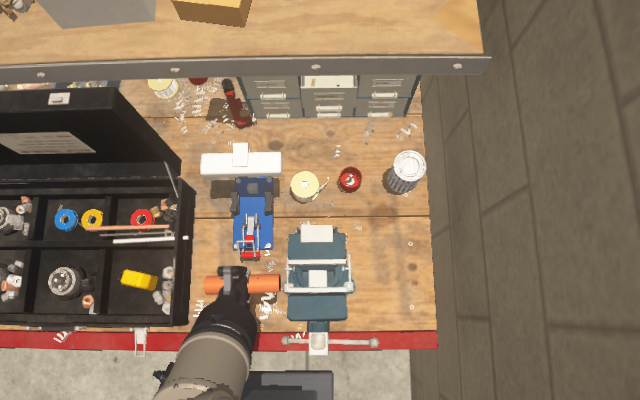

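```bash
cat >> h.py <<'E'
from scipy.optimize import least_squares
def tubefit(d,lo,hi,thr=50):
    W=cloud(d);P=W.reshape(-1,3);C=d['pixels'].astype(int).reshape(-1,3)
    m=(C[:,0]>C[:,2]+thr)&(C[:,0]>C[:,1]+35)&np.all((P>lo)&(P<hi),1)
    Q=P[m];c0=Q.mean(0)-[0,0,.008]
    def f(p):
        c=p[:3];a=np.array([p[3],1,p[4]]);a/=np.linalg.norm(a)
        v=Q-c;return np.linalg.norm(v-np.outer(v@a,a),axis=1)-.014
    def g(p): 
        return np.r_[f(p),(p[1]-c0[1])*.1]
    s=least_squares(g,np.r_[c0,0,0],loss='soft_l1',f_scale=.002)
    p=s.x;a=np.array([p[3],1,p[4]]);a/=np.linalg.norm(a)
    t=(Q-p[:3])@a
    lo_,hi_=np.percentile(t,[.5,99.5]);c=p[:3]+a*(lo_+hi_)/2
    return len(Q),c,a,hi_-lo_,np.abs(f(p)).mean()
E
python3 - <<'E'
from h import *
p,r,o=cur()
for f in('s5','t5'):
    n,c,a,L,e=tubefit(load(f),[.38,-.13,.25],[.52,.08,.42])
    print(f,n,c.round(4),a.round(3),L.round(4),e.round(4),'tool frame',(r.inv().apply(c-p)*1000).round(1),r.inv().apply(a).round(3))
for f in('s4',):
    n,c,a,L,e=tubefit(load(f),[.45,-.42,.18],[.58,-.22,.26]);print(c,a,L,e)
E
```

```text
s5 459 [ 0.4324 -0.0639  0.3116] [-0.03   0.999 -0.015] 0.0834 0.0007 tool frame [-20.9  -2.9 -52.9] [ 1.    -0.01   0.009]
t5 914 [ 0.4323 -0.0399  0.3119] [-0.027  1.    -0.002] 0.1089 0.003 tool frame [  3.1  -2.3 -53. ] [ 1.    -0.001 -0.001]
[ 0.50615307 -0.31545854  0.21896355] [-0.13753029  0.99047628 -0.00649227] 0.10842106323163547 0.0007514654998624192
```

```bash
cat >> h.py <<'E'
def tcp_for(ptc,T,off=(0.5,-0.7,-53.)):  # world point at tool offset(mm)
    return np.array(ptc)-T.apply(np.array(off)/1000)
E
python3 - <<'E'
from h import *
T=lean(30)
S=c2w(0,0,48);b=T.apply([0,0,-1])
rows([(tcp_for(S+b*.15,T),T),(tcp_for(S+b*.03,T),T),(tcp_for(S,T),T)])
print(tcp_for(S,T))
E
```

```text
[[0.0992, 0.0998, 0.4465], [-0.0, -0.0008, 0.002]]
[[0.0977, 0.0999, 0.7465], [-0.0, -0.0008, 0.002]]
[[0.0973, 0.0999, 0.8215], [-0.0, -0.0008, 0.002]]
[0.6586103  0.00113072 0.00245065]
```

Request:
{"api": "play_rows", "payload": {"motion": [[[0.098, 0.1, 0.1], [0, -0.001, 0.002]], [[0.098, 0.1, 0.25], [0, -0.001, 0.002]], [[0.098, 0.1, 0.35], [0, -0.001, 0.002]], [[0.098, 0.1, 0.45], [0, -0.001, 0.002]], [[0.098, 0.1, 0.55], [0, -0.001, 0.002]], [[0.098, 0.1, 0.65], [0, -0.001, 0.002]], [[0.098, 0.1, 0.746], [0, -0.001, 0.002]], [[0.098, 0.1, 0.746], [0, -0.001, 0.002]]]}}

```text
t: 8.5
eef_pos: [0.6087, -0.0098, 0.0741]
tool_rot: [0.186, 0.68, 0.689, 0.168]
contact_force: [-0.4, -0.6, -2.2]
gripper_width: 0.306
```

```bash
python3 - <<'E'
from h import *
st()
d=shot('scene','s6');d=shot('top','t6')
T=lean(30)
S=c2w(0,0,48);b=T.apply([0,0,-1])
rows([(tcp_for(S+b*.03,T),T),(tcp_for(S,T),T)])
for n in('s6','t6'):
  d=load(n);a=(110,310,180,420) if n=='s6' else (120,320,180,340)
  cv2.imwrite('pics/z_'+n+'.png',cv2.resize(d['pixels'][a[0]:a[1],a[2]:a[3],::-1],None,fx=3,fy=3))
E
```

```text
t 8.5 p [ 0.6087 -0.0098  0.0741] z [ 0.485 -0.02  -0.874] y [0.875 0.019 0.485] q [ 0.07  0.35 -0.24  2.24  1.26  0.18 -1.33] F [-0.4 -0.6 -2.2] w 26.1
[[0.0302, 0.0238, 0.14], [-0.0031, 0.0042, 0.0015]]
[[0.0321, 0.0253, 0.2149], [-0.0031, 0.0042, 0.0015]]
```

View pics/z_s6.png

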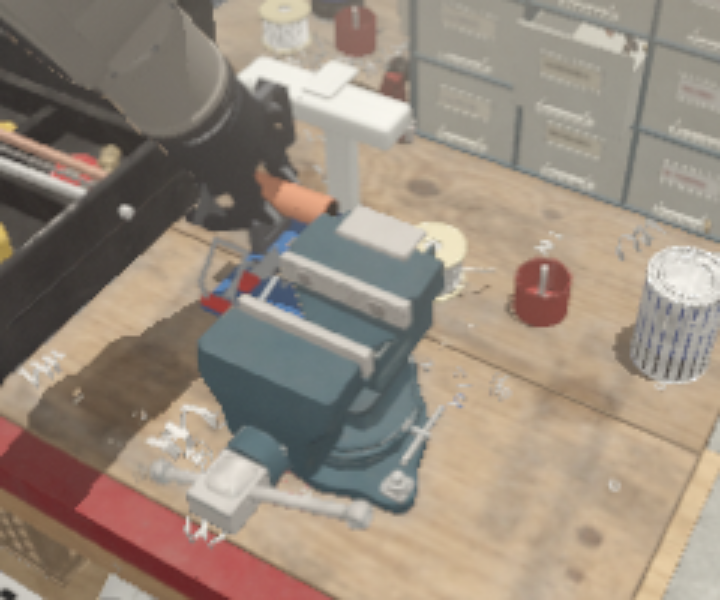

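View pics/z_t6.png

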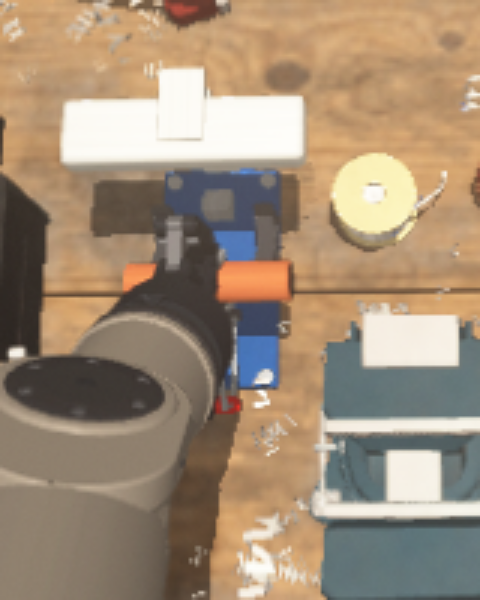

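```bash
cat > fk.py <<'E'
import numpy as np
from scipy.spatial.transform import Rotation as R
from scipy.optimize import least_squares
D=[([-1.2411,.4778,.0223,1.5564,-.0115,1.1093,-.0831],[.2859,.6107,.1916],[-.001,-.002,-1],[.424,.906,-.002]),
([-1.03,.08,.28,1.8,-.02,1.27,-.52],[.4008,.3014,.3234],[-.001,-.002,-1],[.974,.225,-.001]),
([-.65,.03,.66,1.86,-.01,1.26,.15],[.4796,-.0562,.32],[0,-.003,-1],[.991,.130,-.001]),
([-.14,.42,.79,1.79,-.33,1.07,.9],[.5043,-.3143,.2002],[.002,-.004,-1],[.992,.129,.002]),
([.01,.67,.6,1.92,-.55,.72,1.08],[.504,-.3129,.003],[0,0,-1],[.99,.139,0]),
([.05,.73,.54,1.93,-.6,.65,1.11],[.5048,-.3127,-.0387],[-.001,.001,-1],[.99,.139,-.001]),
([-.12,.46,.77,1.82,-.38,1.01,.94],[.5073,-.3153,.1666],[.007,-.003,-1],[.99,.139,.007]),
([-.34,-.30,.24,2.35,.2,.57,-.23],[.4592,-.049,.2661],[.499,.007,-.866],[.866,.009,.499]),
([.07,.35,-.24,2.24,1.26,.18,-1.33],[.6087,-.0098,.0741],[.485,-.02,-.874],[.875,.019,.485])]
def fk(q,P,s):
    d1,L1,L2,L3,a1,a2,a3,b0,b7=P
    T=R.from_euler('z',s[0]*q[0]+b0);p=np.array([0,0,d1])
    T=T*R.from_euler('y',q[1]); 
    T=T*R.from_euler('z',s[2]*q[2]); p=p+T.apply([a1,0,L1])
    T=T*R.from_euler('y',q[3]); T=T*R.from_euler('z',s[4]*q[4]); p=p+T.apply([a2,0,L2])
    T=T*R.from_euler('y',q[5]); T=T*R.from_euler('z',s[6]*q[6]+b7); p=p+T.apply([0,0,L3])+T.apply([0,0,0])
    return p,T.as_matrix()
def res(P,s):
    r=[]
    for q,p,z,y in D:
        fp,M=fk(q,P,s); r+=list(fp-p)+list(.3*(M[:,2]-z))+list(.3*(M[:,1]-y))
    return np.array(r)
if __name__=='__main__':
    import itertools
    best=[]
    for s1,s3,s5,s7 in itertools.product((1,-1),repeat=4):
      for b7 in(0,np.pi/2,-np.pi/2,np.pi):
        s=[s1,1,s3,1,s5,1,s7]
        o=least_squares(res,[.3,.4,.4,.2,0,0,0,0,b7],args=(s,));best.append((o.cost,s,o.x.round(4)))
    best.sort(key=lambda t:t[0])
    for b in best[:4]: print(b)
    print(res(best[0][2],best[0][1]).reshape(-1,9).round(3))
E
python3 fk.py
```

```text
(np.float64(0.0009393274815389412), [-1, 1, -1, 1, -1, 1, -1], array([ 2.9280e-01,  5.4690e-01,  4.8760e-01,  3.6260e-01, -1.8000e-03,
        4.0000e-04,  1.5998e+00, -9.8300e-02,  1.4760e+00]))
(np.float64(0.0009393274815389414), [-1, 1, -1, 1, -1, 1, -1], array([ 2.9280e-01,  5.4690e-01,  4.8760e-01,  3.6260e-01, -1.8000e-03,
        4.0000e-04,  9.3351e+01, -9.8300e-02,  1.4760e+00]))
(np.float64(0.0009393274815389423), [-1, 1, -1, 1, -1, 1, -1], array([ 2.92800e-01,  5.46900e-01,  4.87600e-01,  3.62600e-01,
       -1.80000e-03,  4.00000e-04, -4.95577e+01, -9.83000e-02,
        1.47600e+00]))
(np.float64(0.0009393274815389481), [-1, 1, -1, 1, -1, 1, -1], array([ 2.92800000e-01,  5.46900000e-01,  4.87600000e-01,  3.62600000e-01,
       -1.80000000e-03,  4.00000000e-04,  2.76070277e+04, -9.83000000e-02,
       -4.80720000e+00]))
[[ 0.008  0.008  0.007  0.     0.     0.     0.001 -0.001  0.   ]
 [-0.006  0.01   0.005 -0.    -0.001  0.     0.    -0.002 -0.001]
 [-0.008  0.009  0.006 -0.001 -0.002  0.     0.     0.001 -0.001]
 [-0.007 -0.004 -0.004 -0.002 -0.     0.    -0.    -0.    -0.002]
 [-0.005 -0.002 -0.009 -0.001 -0.002  0.    -0.     0.001 -0.001]
 [-0.006  0.002 -0.012 -0.001 -0.     0.     0.    -0.001 -0.001]
 [-0.006 -0.001 -0.004 -0.     0.001  0.     0.    -0.002 -0.   ]
 [-0.007  0.017  0.006 -0.001 -0.014 -0.     0.001  0.    -0.001]
 [ 0.006  0.     0.005 -0.001 -0.016  0.     0.     0.004 -0.001]]
```

Request:
{"api": "play_rows", "payload": {"motion": [[[0.03, 0.024, 0.14], [-0.003, 0.004, 0.0015]], [[0.03, 0.024, 0.14], [-0.003, 0.004, 0.0015]], [[0.03, 0.024, 0.14], [-0.003, 0.004, 0.0015]], [[0.03, 0.024, 0.14], [-0.003, 0.004, 0.0015]], [[0.03, 0.024, 0.14], [-0.003, 0.004, 0.0015]]]}}

```text
t: 9.1
eef_pos: [0.6423, 0.0004, 0.0279]
tool_rot: [0.181, 0.679, 0.687, 0.182]
contact_force: [-0.1, -0.4, -1.0]
gripper_width: 0.308
```

```bash
python3 - <<'E'
from h import *
st()
d=shot('scene','s7');d=shot('top','t7')
T=lean(30)
S=c2w(0,0,48);b=T.apply([0,0,-1])
rows([(tcp_for(S+b*.03,T),T),(tcp_for(S,T),T)])
p,r,o=cur()
n,c,a,L,e=tubefit(load('t7'),[.55,-.1,.05],[.7,.1,.13]); print(n,w2c(c).round(1),a.round(3),L.round(4),e.round(4),'tool',(r.inv().apply(c-p)*1000).round(1))
d=load('t7')
cv2.imwrite('pics/z_t7.png',cv2.resize(d['pixels'][120:320,180:340,::-1],None,fx=3,fy=3))
E
```

```text
t 9.1 p [6.423e-01 4.000e-04 2.790e-02] z [ 0.497  0.004 -0.868] y [0.868 0.011 0.497] q [ 0.14  0.49 -0.32  2.19  1.8   0.21 -1.85] F [-0.1 -0.4 -1. ] w 26.3
[[0.001, 0.0004, 0.0019], [-0.0002, 0.0003, 0.0]]
[[0.0012, 0.0005, 0.0769], [-0.0002, 0.0003, 0.0]]
362 [-15.8  -2.8  73.4] [-0.013  1.    -0.002] 0.1097 0.0011 tool [ -1.9  -1.6 -52.2]
```

View pics/z_t7.png

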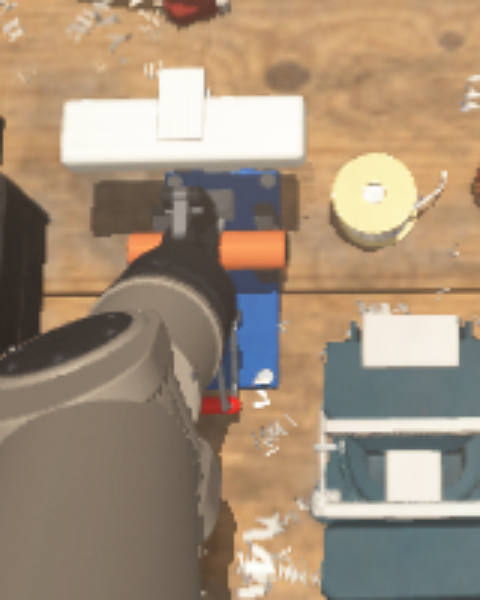

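Request:
{"api": "play_rows", "payload": {"motion": [[[0.005, 0.001, 0.035], [0, 0, 0]], [[0.005, 0.001, 0.055], [0, 0, 0]], [[0.005, 0.001, 0.069], [0, 0, 0]], [[0.005, 0.001, 0.069], [0, 0, 0]], [[0.005, 0.001, 0.069], [0, 0, 0]]]}}

```text
t: 9.7
eef_pos: [0.657, 0.0025, 0.0053]
tool_rot: [0.182, 0.679, 0.687, 0.183]
contact_force: [-0.8, -0.1, -2.0]
gripper_width: 0.305
```

```bash
python3 - <<'E'
from h import *
st()
d=shot('top','t8');d=shot('scene','s8')
p,r,o=cur()
n,c,a,L,e=tubefit(load('t8'),[.55,-.1,.04],[.7,.1,.13]); print(n,w2c(c).round(1),a.round(3),L.round(4),e.round(4),'tool',(r.inv().apply(c-p)*1000).round(1))
for n,a in(('s8',(130,300,200,380)),('t8',(120,320,180,340))):
  d=load(n)
  cv2.imwrite('pics/z_'+n+'.png',cv2.resize(d['pixels'][a[0]:a[1],a[2]:a[3],::-1],None,fx=3,fy=3))
E
```

```text
t 9.7 p [0.657  0.0025 0.0053] z [ 0.499  0.004 -0.867] y [0.867 0.011 0.499] q [ 0.18  0.56 -0.38  2.16  1.9   0.25 -1.92] F [-0.8 -0.1 -2. ] w 26.0
350 [-1.5 -1.3 50. ] [-0.011  1.    -0.003] 0.1106 0.0013 tool [ -2.4  -1.3 -52.1]
```

View pics/z_s8.png

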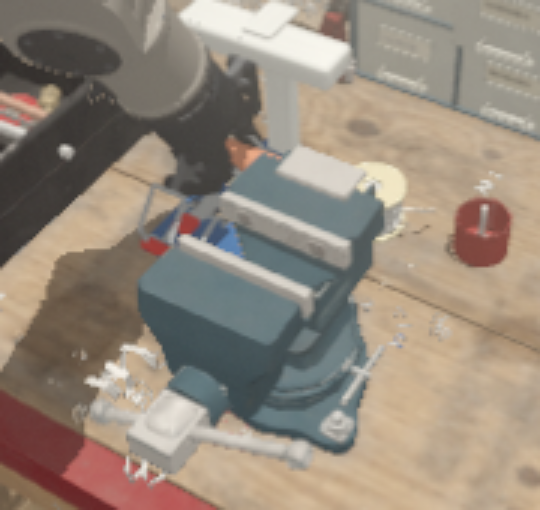

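View pics/z_t8.png

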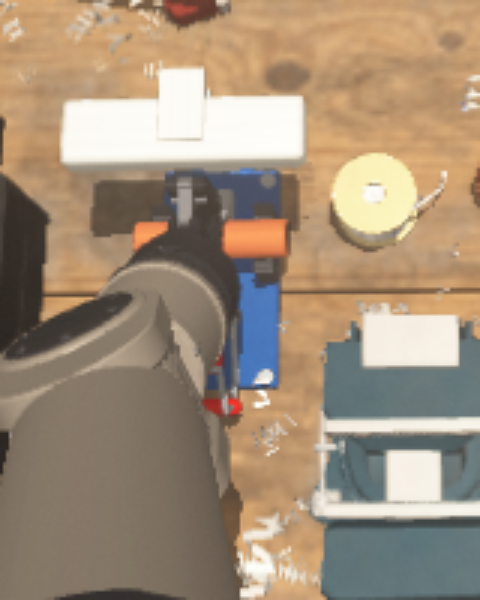

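Request:
{"api": "play_rows", "payload": {"motion": [[[0.003, 0, 0.003], [0, 0, 0]], [[0.003, 0, 0.0065], [0, 0, 0]], [[0.003, 0, 0.0065], [0, 0, 0]], [[0.003, 0, 0.0065], [0, 0, 0]]]}}

```text
t: 10.2
eef_pos: [0.6584, 0.0038, 0.0033]
tool_rot: [0.182, 0.679, 0.687, 0.183]
contact_force: [-0.5, -0.1, -2.2]
gripper_width: 0.304
```

```bash
python3 - <<'E'
from h import *
st()
d=shot('top','t9')
n,c,a,L,e=tubefit(load('t9'),[.55,-.1,.04],[.7,.1,.13]); print(n,w2c(c).round(1),a.round(3),L.round(4),e.round(4))
E
```

```text
t 10.2 p [0.6584 0.0038 0.0033] z [ 0.499  0.004 -0.867] y [0.867 0.011 0.499] q [ 0.18  0.57 -0.39  2.16  1.9   0.26 -1.93] F [-0.5 -0.1 -2.2] w 25.9
326 [ 0.   0.  47.9] [-0.009  1.    -0.01 ] 0.1097 0.0021
```

Request:
{"api": "play_rows", "payload": {"motion": [[[0, -0.0025, 0.0043], [0, 0, 0]], [[0, -0.0025, 0.0043], [0, 0, 0]], [[0, -0.0025, 0.0043], [0, 0, 0]]]}}

```text
t: 10.55
eef_pos: [0.6588, 0.0038, 0.0023]
tool_rot: [0.183, 0.679, 0.687, 0.184]
contact_force: [-5.3, 0.4, 8.3]
gripper_width: 0.303
```

```bash
python3 - <<'E'
from h import *
st()
E
```

```text
t 10.55 p [0.6588 0.0038 0.0023] z [ 0.5    0.004 -0.866] y [0.866 0.011 0.501] q [ 0.19  0.57 -0.39  2.16  1.91  0.27 -1.94] F [-5.3  0.4  8.3] w 25.9
```

Request:
{"api": "play_rows", "payload": {"motion": [[[0, 0, 0], [0, 0, 0]], [[0, 0, 0], [0, 0, 0]], [[0, 0, 0], [0, 0, 0]], [[0, 0, 0], [0, 0, 0]]], "fingers": 42}}

```text
t: 10.95
eef_pos: [0.6589, 0.0038, 0.0023]
tool_rot: [0.183, 0.679, 0.687, 0.184]
contact_force: [-0.1, 0.5, 0.2]
gripper_width: 0.493
```

Request:
{"api": "play_rows", "payload": {"motion": [[[0, 0, -0.03], [0, 0, 0]], [[0, 0, -0.08], [0, 0, 0]], [[0, 0, -0.15], [0, 0, 0]], [[0, 0, -0.25], [0, 0, 0]], [[0, 0, -0.35], [0, 0, 0]], [[0, 0, -0.45], [0, 0, 0]], [[0, 0, -0.5], [0, 0, 0]]]}}

```text
t: 11.65
eef_pos: [0.573, 0.0005, 0.1545]
tool_rot: [0.184, 0.68, 0.685, 0.183]
contact_force: [-0.7, -0.6, 0.9]
gripper_width: 0.493
```

```bash
python3 - <<'E'
from h import *
st()
d=shot('top','t10');d=shot('scene','s10')
for n,a in(('s10',(130,300,200,380)),('t10',(120,320,180,340))):
  d=load(n)
  n_,c,ax,L,e=tubefit(d,[.55,-.1,.04],[.7,.1,.075]); print(n_,w2c(c).round(1),ax.round(3),L.round(4),e.round(4))
  cv2.imwrite('pics/z_'+n+'.png',cv2.resize(d['pixels'][a[0]:a[1],a[2]:a[3],::-1],None,fx=3,fy=3))
E
```

```text
t 11.65 p [5.730e-01 5.000e-04 1.545e-01] z [ 0.502  0.001 -0.865] y [0.865 0.007 0.502] q [ 0.41  0.18 -0.61  2.25  0.72  0.29 -0.81] F [-0.7 -0.6  0.9] w 42.1
214 [ 0.4 20.7 48.3] [0.018 1.    0.002] 0.0695 0.0013
584 [ 0.1  0.  47.1] [-0.009  1.     0.001] 0.109 0.0019
```

View pics/z_s10.png

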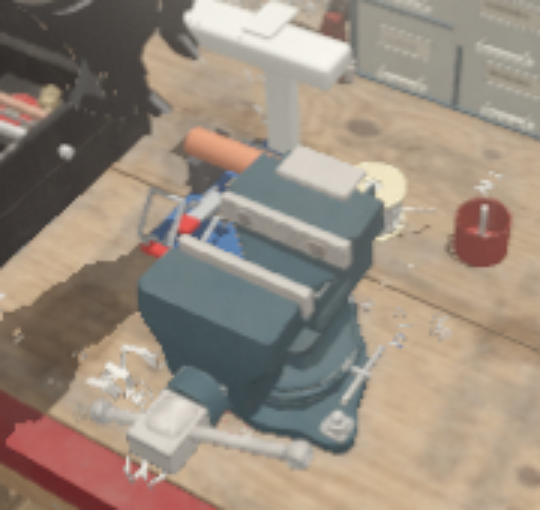

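View pics/z_t10.png

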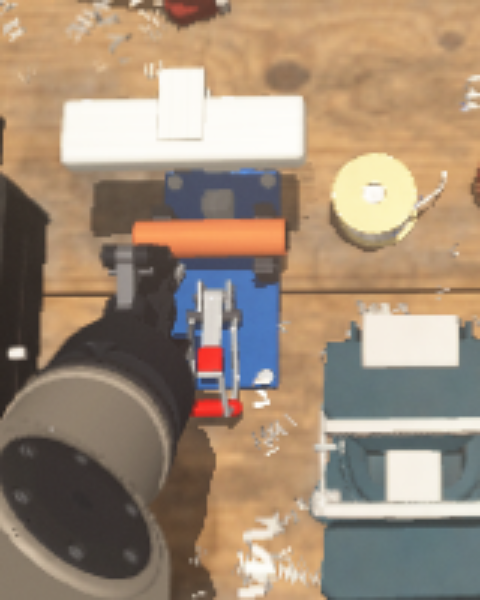

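```bash
cat > fk2.py <<'E'
import numpy as np
from fk import D,R,least_squares
D=D+[([.14,.49,-.32,2.19,1.8,.21,-1.85],[.6423,.0004,.0279],[.497,.004,-.868],[.868,.011,.497]),
([.19,.57,-.39,2.16,1.91,.27,-1.94],[.6588,.0038,.0023],[.5,.004,-.866],[.866,.011,.501]),
([.41,.18,-.61,2.25,.72,.29,-.81],[.573,.0005,.1545],[.502,.001,-.865],[.865,.007,.502])]
LIM=np.array([[-2.96,2.96],[-.34,2.1],[-1.41,1.46],[.24,2.44],[-1.37,4.51],[.17,1.92],[-2.96,2.96]])
def fk(q,P):
    b0,b7=P[:2];o=np.array(P[2:]).reshape(4,3)
    z=lambda a:R.from_euler('z',a);y=lambda a:R.from_euler('y',a)
    p=np.array([0,0,P[4]]);T=z(-q[0]+b0)*y(q[1])
    T=T*z(-q[2]);p=p+T.apply([o[0,0],o[0,1],0])+T.apply(o[1])
    T=T*y(q[3])*z(-q[4]);p=p+T.apply(o[2])
    T=T*y(q[5])*z(-q[6]+b7);p=p+T.apply([0,0,o[3,2]])+ (T*z(q[6]-b7)).apply([o[3,0],o[3,1],0])
    return p,T.as_matrix()
def res(P):
    r=[]
    for q,p,zz,yy in D:
        fp,M=fk(q,P); r+=list(fp-p)+list(.3*(M[:,2]-zz))+list(.3*(M[:,1]-yy))
    return np.r_[r,np.array(P)[[2,3,5,6,8,9,11,12]]*.001]
o=least_squares(res,[0,1.57,0,0,.293,0,0,.547,0,0,.488,0,0,.363])
P=o.x
if __name__=='__main__':
    print(P.round(4),o.cost);print(res(P)[:-8].reshape(-1,9)[:,:3].round(4))
def ik(p,Rm,q0,w=.02):
    def f(q):
        fp,M=fk(q,P);e=(R.from_matrix(M.T@Rm)).as_rotvec()
        return np.r_[(fp-p)*10,e*3,w*(q-q0)]
    s=least_squares(f,np.clip(q0,LIM[:,0]+.01,LIM[:,1]-.01),bounds=(LIM[:,0],LIM[:,1]))
    fp,M=fk(s.x,P)
    return s.x,np.linalg.norm(fp-p),np.linalg.norm(R.from_matrix(M.T@Rm).as_rotvec())
E
python3 fk2.py
```

```text
[-1.7100e-02  1.5535e+00  4.1000e-03 -2.4800e-02  2.6970e-01  4.3000e-03
 -2.4900e-02  5.4130e-01  1.0100e-02  1.1000e-03  4.7310e-01 -1.0700e-02
  1.1000e-03  3.3800e-01] 0.00048261101639145084
[[ 0.0014  0.0129 -0.003 ]
 [ 0.0023  0.0086 -0.0039]
 [-0.0027  0.0001 -0.0017]
 [-0.0089 -0.0011  0.0024]
 [-0.0029 -0.0006  0.0047]
 [-0.0027  0.0031  0.0026]
 [-0.0074  0.002   0.0036]
 [-0.0109  0.0066  0.0018]
 [-0.0009  0.0033  0.0002]
 [ 0.0016 -0.002  -0.0014]
 [ 0.0008 -0.002  -0.0048]
 [ 0.0109  0.0011 -0.0005]]
```

```bash
cat > bail.py <<'E'
import numpy as np
from scipy.optimize import brentq
PV=np.array([-40.,30.])
def u(a): return np.array([np.cos(a),np.sin(a)])
def hinge(L): return PV+14*u(np.pi-(L-.245))
def roller(L,e): return hinge(L)+50*u(e)+48*u(e+np.pi/2)
def bar(L,e): return hinge(L)+82*u(e)
def from_bar(xb,zb):
    b=np.array([xb,zb]);f=lambda L:np.linalg.norm(hinge(L)-b)-82
    L=brentq(f,1.0,2.2);h=hinge(L);e=np.arctan2(*(b-h)[::-1]);return L,e
def solve(x,z):
    """roller pos -> L,e (branch th2<th1)"""
    v=np.array([x,z])-PV;r=np.hypot(*v);a=np.arctan2(v[1],v[0])
    r2=np.hypot(50,48);k=np.clip((r*r+14**2-r2**2)/(2*14*r),-1,1)
    t1=a+np.arccos(k);h=PV+14*u(t1);t2=np.arctan2(z-h[1],x-h[0])
    return np.pi-t1+.245,t2-np.arctan2(48,50)
E
python3 - <<'E'
from h import *;from bail import *;from fk2 import *
np.set_printoptions(suppress=True,linewidth=150)
print('start',roller(.15,2.185),bar(.15,2.185), solve(*roller(.15,2.185)))
for x,z in((44,44),(43.4,30),(42,29),(38,29),(34,29),(32,30)):
    L,e=from_bar(x,z) if not (x==44) else (2.0,0.0); print(x,z,'L',round(L,2),'e',round(e,3),'roller',roller(L,e).round(1))
q0=np.array(bot.get_obs()['q'])
pts=[roller(.15,2.185),roller(.6,1.6),roller(1.2,1.0),roller(2.0,0.3),roller(2.0,0.),roller(*from_bar(42,29)),roller(*from_bar(32,30))]
for sg in(1,-1):
  for ln in(0,10,20,30,40,50):
    out=[];q=q0.copy()
    for x,z in pts:
      a=np.radians(ln);zz=CR.apply([np.sin(a),0,-np.cos(a)]);T=frame(zz,CR.apply([0,sg,0]))
      p=tcp_for(c2w(x,0,z),T,(0,0,-60))
      best=min((ik(p,T.as_matrix(),qs,.002) for qs in (q,np.array([.2,.4,-.3,2.1,2.5,.4,0]),np.array([-.2,.4,.3,2.1,0,.4,0.]))),key=lambda s:s[1]+s[2]*.2)
      out.append((round(best[1]*1000,1),round(best[2],3)));q=best[0]
      last=best[0]
    print(sg,ln,out,last.round(2))
E
```

```text
start [-121.97943504   41.87085121] [-101.19412201   95.68507574] (np.float64(0.14999999999999936), np.float64(2.1849999999999996))
44 44 L 2.0 e 0.0 roller [12.6 91.8]
43.4 30 L 2.0 e -0.169 roller [19.9 82.7]
42 29 L 1.91 e -0.183 roller [19.3 82. ]
38 29 L 1.62 e -0.181 roller [15.2 82. ]
34 29 L 1.3 e -0.161 roller [10.1 81.5]
32 30 L 1.09 e -0.128 roller [ 6.4 81.7]
1 0 [(np.float64(0.0), np.float64(0.0)), (np.float64(0.0), np.float64(0.0)), (np.float64(0.0), np.float64(0.0)), (np.float64(0.0), np.float64(0.0)), (np.float64(0.0), np.float64(0.0)), (np.float64(0.0), np.float64(0.0)), (np.float64(0.0), np.float64(0.0))] [ 0.1   0.6  -0.27  1.8   0.21  0.77  1.31]
1 10 [(np.float64(0.0), np.float64(0.0)), (np.float64(0.0), np.float64(0.0)), (np.float64(0.0), np.float64(0.0)), (np.float64(0.0), np.float64(0.0)), (np.float64(0.0), np.float64(0.0)), (np.float64(0.0), np.float64(0.0)), (np.float64(0.0), np.float64(0.0))] [ 0.14  0.55 -0.31  1.92  0.34  0.55  1.19]
1 20 [(np.float64(0.0), np.float64(0.0)), (np.float64(0.0), np.float64(0.0)), (np.float64(0.0), np.float64(0.0)), (np.float
[... 2229 characters left out ...]
), (np.float64(0.0), np.float64(0.0))] [-0.51  0.58  0.48  2.14  4.4   0.2   0.11]
-1 40 [(np.float64(19.1), np.float64(0.06)), (np.float64(7.4), np.float64(0.024)), (np.float64(0.0), np.float64(0.0)), (np.float64(0.0), np.float64(0.0)), (np.float64(0.0), np.float64(0.0)), (np.float64(0.0), np.float64(0.0)), (np.float64(0.0), np.float64(0.0))] [ 0.34  0.55 -0.56  2.23  2.35  0.42  2.4 ]
-1 50 [(np.float64(42.8), np.float64(0.117)), (np.float64(30.2), np.float64(0.088)), (np.float64(5.8), np.float64(0.016)), (np.float64(0.0), np.float64(0.0)), (np.float64(0.0), np.float64(0.0)), (np.float64(0.0), np.float64(0.0)), (np.float64(0.0), np.float64(0.0))] [ 0.4   0.62 -0.64  2.31  2.64  0.68  2.16]
```

```bash
python3 - <<'E'
from h import *;from bail import *
T=lean(22,'y')
x,z=roller(.15,2.185)
Rl=c2w(x,0,z);b=T.apply([0,0,-1])
G=lambda w:tcp_for(w,T,(0,0,-60))
p,r,o=cur()
rows([(p+[-.03,0,.05],T),(G(Rl+b*.1),T)])
# ik check
from fk2 import ik
for s in(.1,.03,0): print(np.round(ik(G(Rl+b*s),T.as_matrix(),np.array([.3,.1,-.4,2.2,.5,.3,1.0]),.01)[0],2))
E
```

```text
[[-0.0001, -0.0013, -0.1458], [0.0177, 0.0193, -0.2505]]
[[0.0021, -0.2711, 0.0683], [0.0177, 0.0193, -0.2505]]
[ 0.18  0.21 -0.35  2.39  0.59  0.21  0.88]
[ 0.26  0.4  -0.45  2.36  1.45  0.21  0.04]
[ 0.46  0.52 -0.7   2.35  1.64  0.36 -0.1 ]
```

Request:
{"api": "play_rows", "payload": {"motion": [[[0, -0.001, -0.14], [0.018, 0.019, -0.25]], [[0, -0.001, -0.14], [0.018, 0.019, -0.25]], [[0, -0.001, -0.14], [0.018, 0.019, -0.25]], [[0, -0.001, -0.14], [0.018, 0.019, -0.25]], [[0, -0.001, -0.14], [0.018, 0.019, -0.25]], [[0, -0.001, -0.14], [0.018, 0.019, -0.25]], [[0, -0.001, -0.14], [0.018, 0.019, -0.25]], [[0, -0.001, -0.14], [0.018, 0.019, -0.25]]], "fingers": 66}}

```text
t: 12.55
eef_pos: [0.5454, -0.0013, 0.2049]
tool_rot: [0.204, 0.27, 0.938, 0.072]
contact_force: [-0.0, 0.8, 0.5]
gripper_width: 0.774
```

```bash
python3 - <<'E'
from h import *;from bail import *
st()
T=lean(22,'y')
x,z=roller(.15,2.185)
Rl=c2w(x,0,z);b=T.apply([0,0,-1])
G=lambda w:tcp_for(w,T,(0,0,-60))
p,r,o=cur()
rows([(G(Rl+b*.1),T)])
E
```

```text
t 12.55 p [ 0.5454 -0.0013  0.2049] z [ 0.422  0.026 -0.906] y [0.476 0.844 0.246] q [ 0.79  0.11 -0.95  2.16  0.26  0.49  0.67] F [-0.   0.8  0.5] w 66.1
[[0.2077, -0.1361, 0.2316], [0.0056, 0.0071, -0.0916]]
```

Request:
{"api": "play_rows", "payload": {"motion": [[[0, -0.05, 0.05], [0.0056, 0.0071, -0.0916]], [[0.05, -0.07, 0.1], [0.0056, 0.0071, -0.0916]], [[0.1, -0.1, 0.15], [0.0056, 0.0071, -0.0916]], [[0.208, -0.136, 0.232], [0.0056, 0.0071, -0.0916]], [[0.208, -0.136, 0.232], [0.0056, 0.0071, -0.0916]], [[0.208, -0.136, 0.232], [0.0056, 0.0071, -0.0916]], [[0.208, -0.136, 0.232], [0.0056, 0.0071, -0.0916]]]}}

```text
t: 13.25
eef_pos: [0.4952, 0.0001, 0.0789]
tool_rot: [0.191, -0.006, 0.982, 0.001]
contact_force: [-0.3, -0.3, -0.4]
gripper_width: 0.774
```

```bash
python3 - <<'E'
from h import *;from bail import *
st()
T=lean(22,'y')
x,z=roller(.15,2.185)
Rl=c2w(x,0,z);b=T.apply([0,0,-1])
G=lambda w:tcp_for(w,T,(0,0,-60))
rows([(G(Rl+b*.1),T),(G(Rl+b*.05),T),(G(Rl),T)])
d=shot('top','t11');d=shot('scene','s11')
E
```

```text
t 13.25 p [4.952e-01 1.000e-04 7.890e-02] z [ 0.375  0.005 -0.927] y [-0.012  1.     0.   ] q [ 0.5   0.26 -0.73  2.35  0.88  0.31  0.59] F [-0.3 -0.3 -0.4] w 66.1
[[0.0014, -0.0011, -0.0009], [0.0001, 0.0, -0.0]]
[[0.0015, -0.0011, 0.1241], [0.0001, 0.0, -0.0]]
[[0.0015, -0.0012, 0.2491], [0.0001, 0.0, -0.0]]
```

View pics/s11.png

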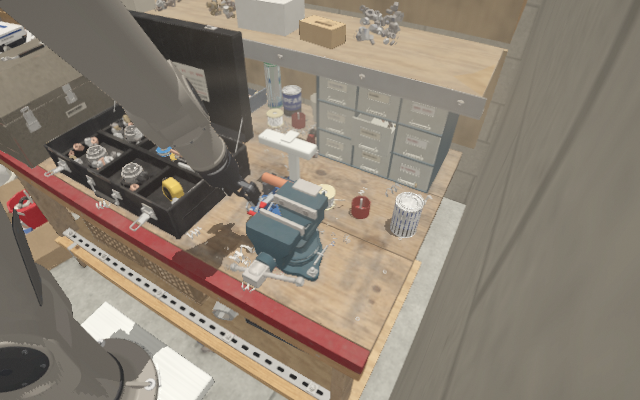

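View pics/t11.png

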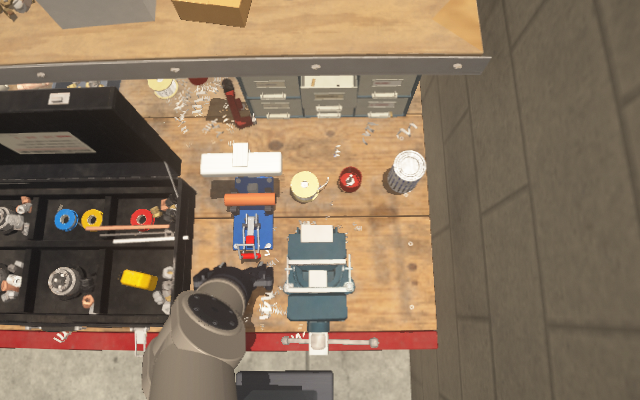

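Request:
{"api": "play_rows", "payload": {"motion": [[[0.0015, -0.001, 0.08], [0, 0, 0]], [[0.0015, -0.001, 0.15], [0, 0, 0]], [[0.0015, -0.001, 0.21], [0, 0, 0]], [[0.0015, -0.001, 0.249], [0, 0, 0]], [[0.0015, -0.001, 0.249], [0, 0, 0]], [[0.0015, -0.001, 0.249], [0, 0, 0]]]}}

```text
t: 13.95
eef_pos: [0.5336, -0.0007, -0.0121]
tool_rot: [0.192, -0.005, 0.981, 0.001]
contact_force: [0.3, -0.1, 0.7]
gripper_width: 0.769
```

```bash
python3 - <<'E'
from h import *;from bail import *
st()
T=lean(22,'y')
x,z=roller(.15,2.185)
Rl=c2w(x,0,z);b=T.apply([0,0,-1])
G=lambda w:tcp_for(w,T,(0,0,-60))
rows([(G(Rl),T)])
d=shot('top','t12');d=shot('scene','s12')
for n,a in(('s12',(150,260,210,310)),('t12',(200,330,190,310))):
  d=load(n)
  cv2.imwrite('pics/z_'+n+'.png',cv2.resize(d['pixels'][a[0]:a[1],a[2]:a[3],::-1],None,fx=5,fy=4.5,interpolation=cv2.INTER_CUBIC))
E
```

```text
t 13.95 p [ 0.5336 -0.0007 -0.0121] z [ 0.377  0.004 -0.926] y [-0.009  1.     0.001] q [ 0.25  0.49 -0.47  2.33  1.69  0.26 -0.19] F [ 0.3 -0.1  0.7] w 65.7
[[0.0054, 0.002, 0.0023], [-0.0, 0.0005, -0.0005]]
```

View pics/z_s12.png

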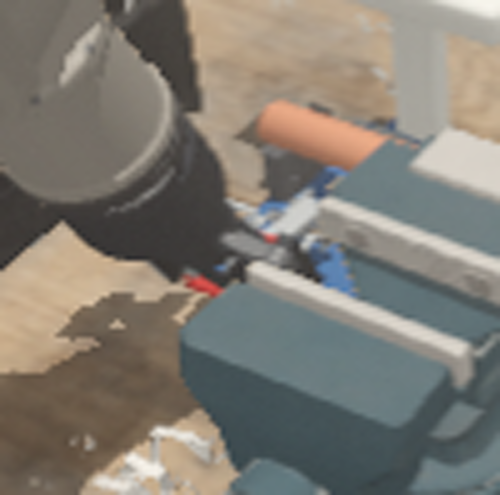

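View pics/z_t12.png

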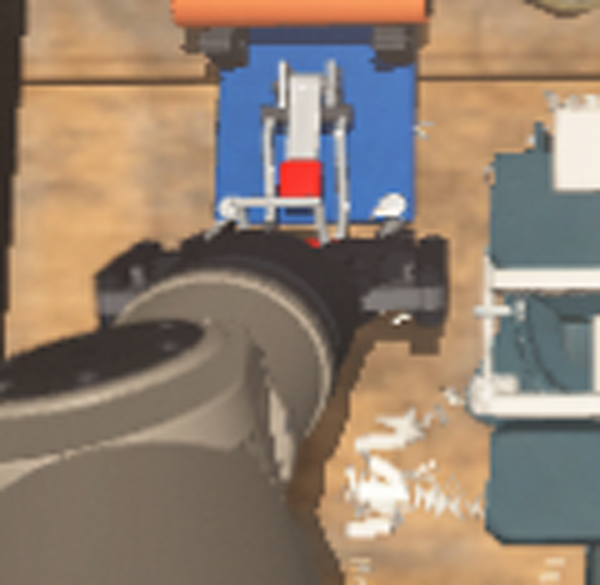

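```bash
python3 - <<'E'
from h import *;from bail import *
d=load('s12');W=cloud(d);px=d['pixels']
p,r,o=cur()
x,z=roller(.15,2.185)
R0=c2w(x,0,z)
print('proj roller ends',proj(d,[c2w(x,-23,z),c2w(x,23,z),R0]).round(1).tolist())
zt=r.as_matrix()[:,2];yt=r.as_matrix()[:,1];xt=r.as_matrix()[:,0]
for k in(-48,-60,-75,-90): 
    print(k,proj(d,[p+zt*k/1000-yt*.033+xt*.011,p+zt*k/1000-yt*.033-xt*.011,p+zt*k/1000-yt*.047+xt*.011,p+zt*k/1000-yt*.047-xt*.011]).round(1).tolist())
for v in range(194,222,3):
    print(v,[(u,(W[v,u]*1000).round(0).astype(int).tolist(),px[v,u].tolist()) for u in range(246,272,5)])
E
```

```text
proj roller ends [[262.3, 215.8], [247.7, 209.4], [254.9, 212.6]]
-48 [[265.3, 221.9], [269.6, 214.5], [269.8, 223.9], [274.1, 216.5]]
-60 [[263.8, 220.1], [268.1, 212.7], [268.4, 222.1], [272.7, 214.7]]
-75 [[261.9, 217.8], [266.3, 210.3], [266.6, 219.8], [271.0, 212.3]]
-90 [[260.0, 215.4], [264.5, 207.8], [264.7, 217.5], [269.1, 209.9]]
194 [(246, [452, -39, 174], [65, 63, 61]), (251, [467, -39, 161], [67, 64, 62]), (256, [525, 0, 95], [170, 162, 152]), (261, [607, 58, -1], [184, 163, 138]), (266, [606, 38, 10], [83, 88, 96]), (271, [593, 9, 35], [202, 202, 199])]
197 [(246, [452, -37, 164], [63, 60, 59]), (251, [465, -39, 153], [65, 63, 61]), (256, [483, -38, 138], [87, 83, 80]), (261, [525, -15, 91], [156, 164, 173]), (266, [579, 16, 31], [148, 151, 154]), (271, [579, -1, 39], [206, 206, 203])]
200 [(246, [450, -38, 157], [61, 58, 57]), (251, [464, -39, 145], [64, 61, 60]), (256, [479, -39, 132], [72, 70, 68]), (261, [558, 16, 38], [151, 154, 156]), (266, [561, 2, 42], [205, 205, 203]), (271, [576, -3, 32], [125, 124, 121])]
203 [(246, [451, -35, 144], [61, 58, 58]), (251, [466,
[... 951 characters left out ...]
6, 31, 1], [173, 126, 105]), (256, [412, -96, 175], [110, 125, 128]), (261, [415, -107, 177], [112, 126, 128]), (266, [427, -110, 168], [148, 143, 136]), (271, [427, -123, 175], [190, 185, 175])]
218 [(246, [510, 36, 1], [155, 136, 114]), (251, [398, -94, 178], [106, 122, 125]), (256, [404, -102, 177], [109, 126, 130]), (261, [409, -110, 175], [110, 126, 128]), (266, [414, -120, 176], [109, 125, 129]), (271, [419, -128, 176], [130, 133, 131])]
221 [(246, [503, 31, -1], [186, 164, 139]), (251, [394, -97, 174], [107, 124, 127]), (256, [397, -107, 176], [106, 124, 127]), (261, [402, -116, 177], [108, 124, 126]), (266, [408, -124, 176], [109, 125, 128]), (271, [412, -134, 177], [106, 123, 127])]
```

Request:
{"api": "play_rows", "payload": {"motion": [[[0.005, 0.002, 0.002], [0, 0, 0]], [[0.005, 0.002, 0.002], [0, 0, 0]], [[0.005, 0.002, 0.002], [0, 0, 0]], [[0.005, 0.002, 0.002], [0, 0, 0]], [[0.005, 0.002, 0.002], [0, 0, 0]], [[0.005, 0.002, 0.002], [0, 0, 0]]], "fingers": 40, "grip_force": 25}}

```text
t: 14.65
eef_pos: [0.5317, 0.0014, -0.0129]
tool_rot: [0.193, -0.005, 0.981, 0.002]
contact_force: [-2.0, 4.4, 0.1]
gripper_width: 0.511
```

```bash
python3 - <<'E'
from h import *;from bail import *
st()
d=shot('top','t13');W=cloud(d)
cv2.imwrite('pics/z_t13.png',cv2.resize(d['pixels'][200:330,190:310,::-1],None,fx=5,fy=4.5,interpolation=cv2.INTER_CUBIC))
E
```

```text
t 14.65 p [ 0.5317  0.0014 -0.0129] z [ 0.378  0.006 -0.926] y [-0.012  1.     0.002] q [ 0.25  0.49 -0.48  2.34  1.71  0.26 -0.21] F [-2.   4.4  0.1] w 43.6
```

View pics/z_t13.png

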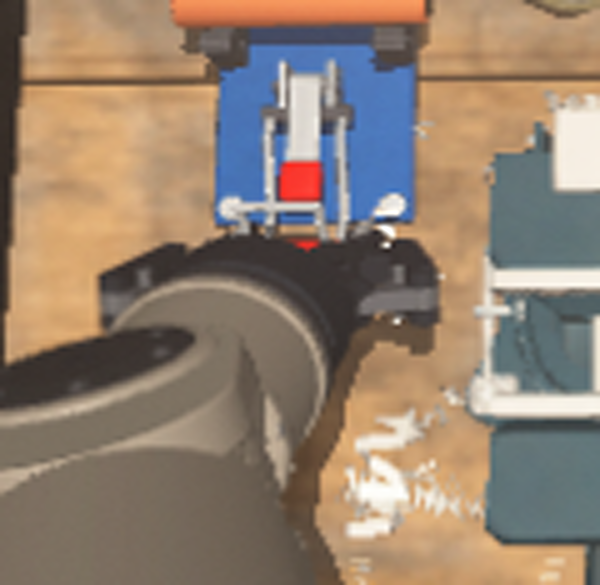

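```bash
cat > swing.py <<'E'
from h import *;from bail import *
K=[(0.15,2.185,22),(0.30,1.60,24),(0.55,1.15,27),(1.2,.55,33),(1.7,.25,38),(2.0,.06,42)]
def interp(t):
    K_=np.array(K);s=np.linspace(0,1,len(K));return [np.interp(t,s,K_[:,i]) for i in range(3)]
YO=.0014
def pose(L,e,ln,dy=YO,off=(0,0,-60.)):
    T=lean(ln,'y');x,z=roller(L,e);w=c2w(x,0,z);w[1]=w[1]+dy
    return tcp_for(w,T,off),T
def seg(t0,t1,n): rows([pose(*interp(t)) for t in np.linspace(t0,t1,n+1)[1:]])
E
python3 - <<'E'
from swing import *
p,r,o=cur()
print('roller now',w2c(p+r.apply([0,0,-.06])).round(1),roller(.15,2.185).round(1))
from fk2 import ik
q=np.array(o['q'])
for t in np.linspace(0,1,11):
    a,T=pose(*interp(t));q,e1,e2=ik(a,T.as_matrix(),q,.02);print(round(t,2),np.round(q,2),round(e1*1000,1),roller(*interp(t)[:2]).round(0),bar(*interp(t)[:2]).round(0))
seg(0,.4,8)
E
```

```text
roller now [-122.5    1.2   42.6] [-122.    41.9]
0.0 [ 0.26  0.48 -0.47  2.35  1.7   0.25 -0.19] 0.0 [-122.   42.] [-101.   96.]
0.1 [ 0.24  0.44 -0.44  2.34  1.58  0.22 -0.08] 0.0 [-115.   62.] [-80. 108.]
0.2 [ 0.25  0.41 -0.45  2.32  1.44  0.22  0.06] 0.0 [-103.   79.] [-56. 113.]
0.3 [ 0.26  0.4  -0.45  2.3   1.43  0.21  0.07] 0.0 [-91.  91.] [-38. 113.]
0.4 [ 0.26  0.39 -0.45  2.28  1.45  0.21  0.06] 0.0 [-77.  99.] [-20. 109.]
0.5 [ 0.29  0.41 -0.5   2.26  1.63  0.23 -0.1 ] 0.0 [-54. 107.] [  3. 100.]
0.6 [ 0.36  0.44 -0.58  2.24  1.82  0.29 -0.26] 0.0 [-31. 108.] [22. 84.]
0.7 [ 0.42  0.48 -0.66  2.24  1.96  0.34 -0.38] 0.0 [-18. 107.] [31. 75.]
0.8 [ 0.47  0.52 -0.72  2.23  2.08  0.41 -0.47] 0.0 [ -5. 103.] [38. 64.]
0.9 [ 0.5   0.56 -0.76  2.24  2.17  0.46 -0.53] 0.0 [ 2. 99.] [41. 57.]
1.0 [ 0.53  0.59 -0.79  2.24  2.25  0.51 -0.58] 0.0 [10. 95.] [44. 49.]
[[-0.0172, 0.0003, -0.0191], [0.0003, -0.0008, -0.0002]]
[[-0.0371, 0.0003, -0.038], [0.0003, -0.0022, -0.0002]]
[[-0.0594, 0.0004, -0.0541], [0.0003, -0.0036, -0.0002]]
[[-0.0837, 0.0005, -0.067], [0.0003, -0.005, -0.0002]]
[[-0.105, 0.0005, -0.0757], [0.0003, -0.0071, -0.0002]]
[[-0.127, 0.0005, -0.0823], [0.0003, -0.0092, -0.0002]]
[[-0.1495, 0.0006, -0.0867], [0.0003, -0.0113, -0.0002]]
[[-0.1723, 0.0006, -0.0888], [0.0003, -0.0133, -0.0002]]
```

Request:
{"api": "play_rows", "payload": {"motion": [[[-0.017, 0, -0.019], [0, -0.001, 0]], [[-0.037, 0, -0.038], [0, -0.002, 0]], [[-0.059, 0, -0.054], [0, -0.0035, 0]], [[-0.084, 0, -0.067], [0, -0.005, 0]], [[-0.105, 0, -0.076], [0, -0.007, 0]], [[-0.127, 0, -0.082], [0, -0.009, 0]], [[-0.149, 0, -0.087], [0, -0.011, 0]], [[-0.172, 0, -0.089], [0, -0.013, 0]]], "grip_force": 35}}

```text
t: 15.5
eef_pos: [0.5826, 0.0027, 0.0482]
tool_rot: [0.234, -0.006, 0.972, 0.003]
contact_force: [-4.2, 4.0, 10.8]
gripper_width: 0.503
```

```bash
python3 - <<'E'
from swing import *
st()
d=shot('top','t14');d=shot('scene','s14')
p,r,o=cur()
x,y,z=w2c(p+r.apply([0,0,-.06]));print('roller now',x.round(1),y.round(1),z.round(1),'L,e',solve(x,z))
for n,a in(('s14',(120,260,190,330)),('t14',(160,330,190,330))):
  d=load(n)
  cv2.imwrite('pics/z_'+n+'.png',cv2.resize(d['pixels'][a[0]:a[1],a[2]:a[3],::-1],None,fx=4,fy=3.5,interpolation=cv2.INTER_CUBIC))
seg(.4,.6,4)
E
```

```text
t 15.5 p [0.5826 0.0027 0.0482] z [ 0.455  0.008 -0.89 ] y [-0.013  1.     0.002] q [ 0.23  0.4  -0.44  2.27  1.45  0.22  0.05] F [-4.2  4.  10.8] w 43.0
roller now -74.6 1.9 102.0 L,e (np.float64(0.7112237766622783), np.float64(1.130394125164472))
[[-0.0256, -0.0015, 0.0048], [0.0004, -0.0037, -0.0002]]
[[-0.0587, -0.0015, 0.0107], [0.0004, -0.0078, -0.0002]]
[[-0.0906, -0.0015, 0.0209], [0.0004, -0.012, -0.0002]]
[[-0.1207, -0.0015, 0.0351], [0.0004, -0.0162, -0.0002]]
```

View pics/z_s14.png

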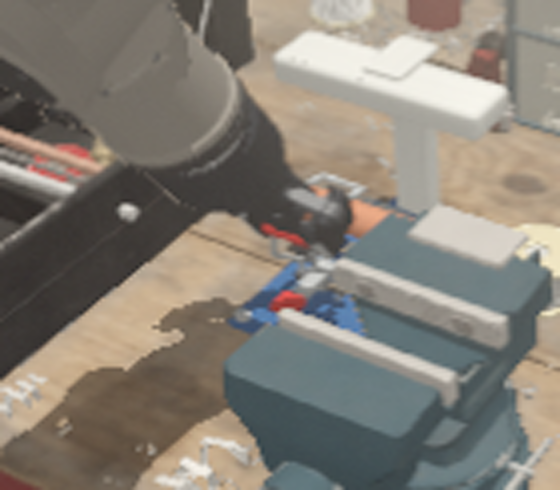

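View pics/z_t14.png

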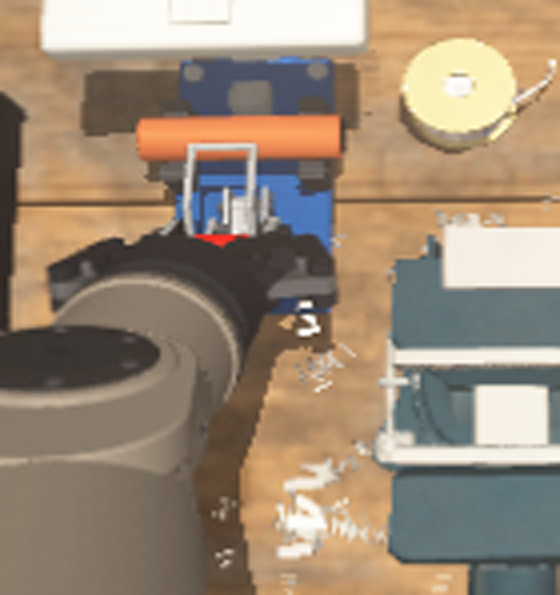

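Request:
{"api": "play_rows", "payload": {"motion": [[[0, 0, 0.003], [0, 0, 0]], [[0, 0, 0.003], [0, 0, 0]], [[0, 0, 0.003], [0, 0, 0]]]}}

```text
t: 15.9
eef_pos: [0.5867, 0.0029, 0.0495]
tool_rot: [0.237, -0.006, 0.972, 0.003]
contact_force: [-4.0, 3.3, 11.4]
gripper_width: 0.503
```

```bash
sed -i 's/^YO=.*/YO=.0025/' swing.py; python3 - <<'E'
from swing import *
st()
p,r,o=cur()
x,y,z=w2c(p+r.apply([0,0,-.06]));print('roller now',x.round(1),y.round(1),z.round(1),'L,e',solve(x,z), np.hypot(x+40,z-30), bot.get_obs()['torque'])
d=shot('top','t15');W=cloud(d);C=d['pixels'].astype(int)
m=(np.ptp(C,axis=2)<45)&(C.mean(2)>110)&(W[...,2]>.066)&(W[...,2]<.13)&(W[...,0]>.55)&(W[...,0]<.64)&(abs(W[...,1])<.03)
q=W[m];print(len(q));
for a in q[np.argsort(-q[:,0])][:14]: print(w2c(a).round(0))
seg(.4,.6,4)
E
```

```text
t 15.9 p [0.5867 0.0029 0.0495] z [ 0.46   0.008 -0.888] y [-0.012  1.     0.002] q [ 0.23  0.4  -0.44  2.27  1.46  0.22  0.04] F [-4.   3.3 11.4] w 42.9
roller now -72.4 2.0 102.8 L,e (np.float64(0.7197052510238348), np.float64(1.097730152202805)) 79.66362344634646 [ 0.43505393 -0.0323186   0.04467528]
155
[-13.  10.  97.]
[-13. -13.  97.]
[-13.   6.  98.]
[-13.  16.  99.]
[-13.  14.  99.]
[-13.   1.  99.]
[-13.  -5.  99.]
[-13.   7. 100.]
[-14.  11. 102.]
[-14.   3. 101.]
[-14.  -3. 101.]
[-14.  -9. 101.]
[-14.  -1. 102.]
[-14.  -7. 102.]
[[-0.0193, 0.0008, 0.0041], [0.0003, -0.0031, -0.0002]]
[[-0.0524, 0.0008, 0.0102], [0.0003, -0.0072, -0.0002]]
[[-0.0842, 0.0008, 0.0205], [0.0003, -0.0114, -0.0002]]
[[-0.1142, 0.0008, 0.0348], [0.0003, -0.0156, -0.0002]]
```

```bash
python3 - <<'E'
from swing import *
d=load('t15');W=cloud(d);C=d['pixels'].astype(int)
red=(C[...,0]>130)&(C[...,1]<80)&(C[...,2]<80)&(W[...,0]<.6)&(abs(W[...,1])<.05)&(W[...,0]>.5)
q=W[red]; 
for a in q[np.argsort(q[:,0])]: print(w2c(a).round(0).astype(int).tolist(),end=' ')
print()
d=shot('scene','s15')
W=cloud(d);C=d['pixels'].astype(int)
red=(C[...,0]>120)&(C[...,1]<80)&(C[...,2]<80)&(W[...,0]<.6)&(abs(W[...,1])<.05)&(W[...,0]>.5)
q=W[red]
for a in q[np.argsort(q[:,2])]: print(w2c(a).round(0).astype(int).tolist(),end=' ')
cv2.imwrite('pics/z_s15.png',cv2.resize(d['pixels'][150:230,225:305,::-1],None,fx=7,fy=7,interpolation=cv2.INTER_CUBIC))
E
```

```text
[-95, -17, 216] [-87, -12, 164] [-81, -16, 155] [-73, 4, 102] [-72, -2, 100] [-72, 0, 100] [-72, 2, 99] [-70, -4, 100] [-70, 2, 100] [-70, 4, 99] [-70, -2, 98] [-70, 7, 98] [-70, 9, 98] [-70, 1, 97] [-68, -4, 100] [-68, -12, 99] [-68, -2, 99] [-68, -8, 96] [-68, -10, 96] [-68, 3, 97] [-67, 11, 96] [-67, 5, 96] [-67, 13, 96] [-67, 7, 96] [-67, -5, 95] 
[-99, 8, 33] [-87, -6, 34] [-92, -7, 35] [-99, 4, 36] [-86, -6, 37] [-95, 10, 37] [-91, -6, 37] [-88, -4, 37] [-93, 5, 38] [-99, 7, 38] [-84, -4, 38] [-95, 7, 38] [-90, 5, 39] [-92, 9, 39] [-98, 4, 39] [-96, 0, 40] [-89, 1, 40] [-98, 2, 40] [-91, -3, 40] [-93, 2, 40] [-87, -4, 40] [-88, -1, 40] [-93, -1, 40] [-95, -6, 41] [-96, -4, 41] [-77, 13, 92] [-77, -3, 92] [-75, 24, 93] [-77, 19, 93] [-78, -10, 93] [-78, 5, 93] [-77, 3, 94] [-77, 9, 94] [-77, 0, 95] [-78, -7, 95] [-76, 19, 96] [-78, 15, 96] [-76, -5, 96] [-77, 12, 96] [-75, 23, 97] [-77, 3, 97] [-76, 0, 97] [-76, 16, 97] [-77, 9, 97] [-78, -4, 98] [-79, 4, 98] [-76, -3, 99] [-76, 19, 99]
```

View pics/z_s15.png

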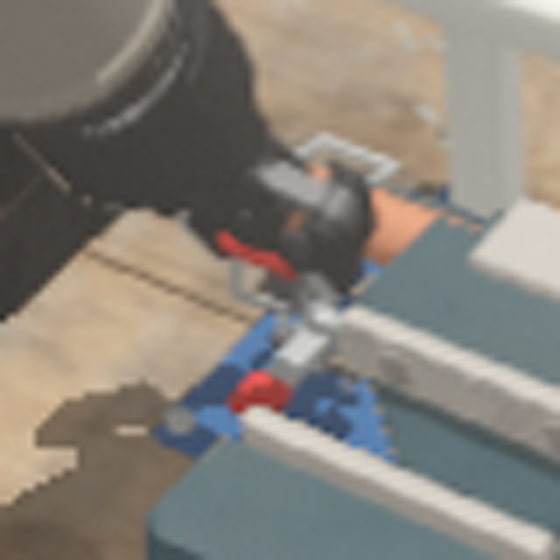

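Request:
{"api": "play_rows", "payload": {"motion": [[[0, 0, 0], [0, 0, 0]], [[0, 0, 0], [0, 0, 0]], [[0, 0, 0], [0, 0, 0]]], "fingers": 58}}

```text
t: 16.3
eef_pos: [0.5866, 0.0021, 0.0494]
tool_rot: [0.237, -0.005, 0.972, 0.002]
contact_force: [-0.2, 1.3, 0.1]
gripper_width: 0.678
```

```bash
cat >> swing.py <<'E'
def redpts(d,zlo,zhi):
    W=cloud(d);C=d['pixels'].astype(int)
    red=(C[...,0]>120)&(C[...,1]<80)&(C[...,2]<80)
    q=(W[red]-CO)@CR.as_matrix()*1000
    return q[(abs(q[:,1])<30)&(q[:,0]>-140)&(q[:,0]<60)&(q[:,2]>zlo)&(q[:,2]<zhi)]
E
python3 - <<'E'
from swing import *
st()
for n in('scene','top'):
    d=shot(n,n+'16');q=redpts(d,60,130);print(n,len(q),np.percentile(q,[3,50,97],axis=0).round(1).tolist())
p,r,o=cur()
print(w2c(p+r.apply([0,0,-.06])))
Rl=c2w(-71.5,1,94.5); print('roller in tool',r.inv().apply(Rl-p)*1000)
E
```

```text
t 16.3 p [0.5866 0.0021 0.0494] z [ 0.46   0.006 -0.888] y [-0.011  1.     0.002] q [ 0.23  0.4  -0.44  2.27  1.46  0.22  0.04] F [-0.2  1.3  0.1] w 57.9
scene 30 [[-78.5, -12.9, 91.3], [-76.4, 2.6, 95.5], [-73.8, 19.6, 98.5]]
top 32 [[-73.9, -12.5, 94.0], [-69.7, -0.8, 97.7], [-67.0, 10.9, 100.6]]
[-72.61781519   1.54270292 102.54960618]
roller in tool [  2.70695593  -0.55765363 -52.33830248]
```

Request:
{"api": "play_rows", "payload": {"motion": [[[0.004, -0.001, 0.015], [0, 0, 0]], [[0.0068, -0.001, 0.03], [0, 0, 0]], [[0.0068, -0.001, 0.03], [0, 0, 0]], [[0.0068, -0.001, 0.03], [0, 0, 0]]]}}

```text
t: 16.8
eef_pos: [0.5893, 0.0019, 0.0371]
tool_rot: [0.236, -0.005, 0.972, 0.002]
contact_force: [0.6, 0.0, -0.0]
gripper_width: 0.678
```

Request:
{"api": "play_rows", "payload": {"motion": [[[0, 0, 0], [0, 0, 0]], [[0, 0, 0], [0, 0, 0]], [[0, 0, 0], [0, 0, 0]], [[0, 0, 0], [0, 0, 0]]], "fingers": 38, "grip_force": 40}}

```text
t: 17.2
eef_pos: [0.5898, 0.0027, 0.0378]
tool_rot: [0.237, -0.006, 0.972, 0.003]
contact_force: [-1.9, 2.3, 5.8]
gripper_width: 0.499
```

```bash
python3 - <<'E'
from swing import *
st()
for n in('scene','top'):
    d=shot(n,n+'17');q=redpts(d,60,130);print(n,len(q),np.percentile(q,[3,50,97],axis=0).round(1).tolist())
d=load('scene17')
cv2.imwrite('pics/z_s17.png',cv2.resize(d['pixels'][150:230,225:305,::-1],None,fx=7,fy=7,interpolation=cv2.INTER_CUBIC))
p,r,o=cur()
Rl=c2w(-71.5,1,94.5); print('roller in tool',r.inv().apply(Rl-p)*1000)
E
```

```text
t 17.2 p [0.5898 0.0027 0.0378] z [ 0.46   0.008 -0.888] y [-0.012  1.     0.003] q [ 0.23  0.43 -0.44  2.27  1.58  0.23 -0.07] F [-1.9  2.3  5.8] w 42.6
scene 1 [[-95.9, -29.2, 126.1], [-95.9, -29.2, 126.1], [-95.9, -29.2, 126.1]]
top 17 [[-71.4, -7.0, 95.8], [-68.2, -0.2, 98.8], [-67.5, 9.8, 100.6]]
roller in tool [  0.36549437  -0.81305025 -64.05929085]
```

View pics/z_s17.png

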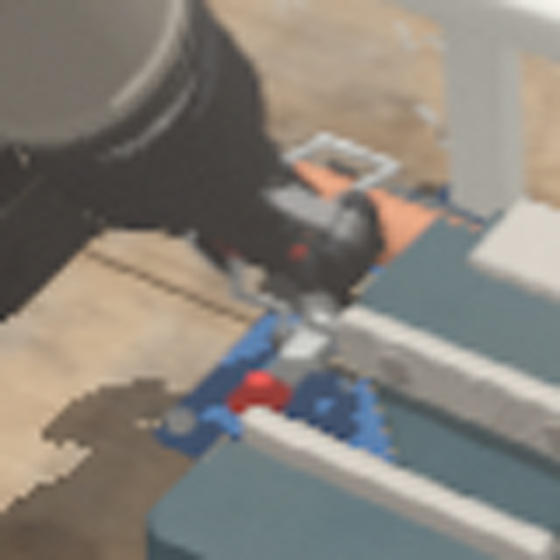

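```bash
cat >> swing.py <<'E'
K=[(0.0,1.05,27.5),(.5,1.0,29),(1.0,.7,32),(1.6,.35,38),(2.0,.06,42)]
OFF=(0.3,0,-64.)
def seg2(t0,t1,n):
    rows([pose(*interp(t),off=OFF) for t in np.linspace(t0,t1,n+1)[1:]])
E
python3 - <<'E'
from swing import *
for k in K: print(k,roller(*k[:2]).round(1),bar(*k[:2]).round(1))
seg2(0,.5,8)
E
```

```text
(0.0, 1.05, 27.5) [-70.3  93.9] [-12.8  97.7]
(0.5, 1.0, 29) [-66.9 101.5] [ -9.2 102.5]
(1.0, 0.7, 32) [-42.9 108.5] [12.5 92.4]
(1.6, 0.35, 38) [-12.5 105.9] [34.  71.8]
(2.0, 0.06, 42) [ 9.6 94.7] [44.4 48.7]
[[-0.0064, 0.0013, -0.001], [0.0004, -0.0013, -0.0002]]
[[-0.0114, 0.0014, -0.0045], [0.0004, -0.0024, -0.0002]]
[[-0.0168, 0.0014, -0.0077], [0.0004, -0.0034, -0.0002]]
[[-0.0226, 0.0014, -0.0105], [0.0004, -0.0044, -0.0002]]
[[-0.0402, 0.0014, -0.0096], [0.0004, -0.0065, -0.0002]]
[[-0.0577, 0.0014, -0.0073], [0.0004, -0.0086, -0.0002]]
[[-0.0752, 0.0014, -0.0037], [0.0004, -0.0107, -0.0002]]
[[-0.0924, 0.0014, 0.0011], [0.0004, -0.0128, -0.0002]]
```

Request:
{"api": "play_rows", "payload": {"motion": [[[-0.006, 0.001, -0.002], [0, -0.001, 0]], [[-0.011, 0.001, -0.005], [0, -0.002, 0]], [[-0.017, 0.001, -0.008], [0, -0.0035, 0]], [[-0.0225, 0.001, -0.011], [0, -0.0045, 0]], [[-0.0225, 0.001, -0.011], [0, -0.0045, 0]]]}}

```text
t: 17.8
eef_pos: [0.5952, 0.003, 0.0454]
tool_rot: [0.25, -0.006, 0.968, 0.003]
contact_force: [2.1, 1.7, -6.1]
gripper_width: 0.497
```

```bash
cat >> swing.py <<'E'
def now(tag):
    st();p,r,o=cur();x,y,z=w2c(p+r.apply(np.array(OFF)/1000));L,e=solve(x,z);print('roller cmd-frame',np.round([x,y,z],1),'L,e',round(L,2),round(e,2),'bar',bar(L,e).round(1))
    for n in('scene','top'):
        d=shot(n,n+tag);q=redpts(d,60,130)
        if len(q)>3: print(n,'roller red',len(q),np.percentile(q,[3,50,97],axis=0).round(0).tolist())
        if n=='scene':
            q=redpts(d,20,60)
            if len(q)>3: print('lever red low',len(q),np.percentile(q,[3,50,97],axis=0).round(0).tolist())
            cv2.imwrite('pics/z_s'+tag+'.png',cv2.resize(d['pixels'][150:230,225:315,::-1],None,fx=7,fy=7,interpolation=cv2.INTER_CUBIC))
        else: cv2.imwrite('pics/z_t'+tag+'.png',cv2.resize(d['pixels'][150:280,200:300,::-1],None,fx=5,fy=4.5,interpolation=cv2.INTER_CUBIC))
E
python3 - <<'E'
from swing import *
now('18')
seg2(.25,.5,5)
E
```

```text
t 17.8 p [0.5952 0.003  0.0454] z [ 0.484  0.008 -0.875] y [-0.012  1.     0.003] q [ 0.25  0.42 -0.47  2.27  1.68  0.24 -0.17] F [ 2.1  1.7 -6.1] w 42.4
roller cmd-frame [-67.5   2.  101.2] L,e 0.48 1.01 bar [ -9.8 102.7]
lever red low 30 [[-95.0, -7.0, 52.0], [-91.0, 1.0, 57.0], [-81.0, 9.0, 59.0]]
top roller red 40 [[-69.0, -11.0, 101.0], [-65.0, 2.0, 105.0], [-62.0, 17.0, 107.0]]
[[-0.0153, 0.001, 0.0011], [0.0003, -0.0017, -0.0002]]
[[-0.0293, 0.001, 0.003], [0.0003, -0.0034, -0.0002]]
[[-0.0432, 0.001, 0.0057], [0.0003, -0.0051, -0.0002]]
[[-0.0571, 0.001, 0.0093], [0.0003, -0.0067, -0.0002]]
[[-0.0707, 0.001, 0.0137], [0.0003, -0.0084, -0.0002]]
```

View pics/z_s18.png

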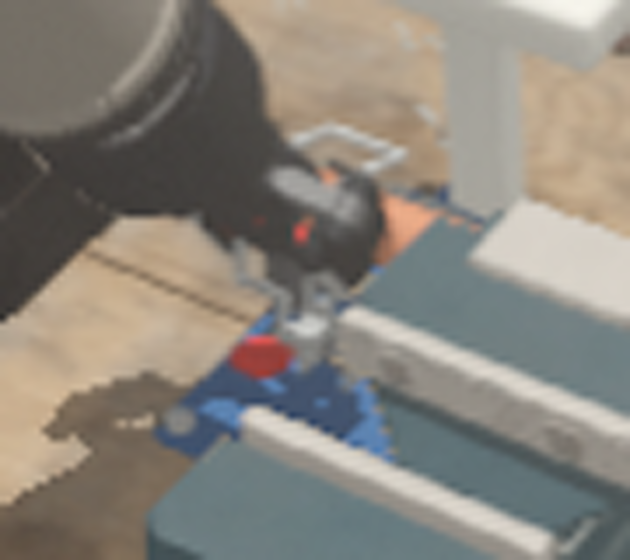

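Request:
{"api": "play_rows", "payload": {"motion": [[[-0.015, 0.001, 0.001], [0, -0.0017, 0]], [[-0.029, 0.001, 0.003], [0, -0.0034, 0]], [[-0.043, 0.001, 0.0055], [0, -0.005, 0]], [[-0.057, 0.001, 0.009], [0, -0.0067, 0]], [[-0.071, 0.001, 0.0135], [0, -0.0084, 0]], [[-0.071, 0.001, 0.0135], [0, -0.0084, 0]]]}}

```text
t: 18.5
eef_pos: [0.6228, 0.0034, 0.0541]
tool_rot: [0.275, -0.005, 0.961, 0.003]
contact_force: [-0.3, 0.7, -5.7]
gripper_width: 0.504
```

```bash
python3 - <<'E'
from swing import *
now('19')
seg2(.5,.75,5)
E
```

```text
t 18.5 p [0.6228 0.0034 0.0541] z [ 0.53   0.008 -0.848] y [-0.011  1.     0.003] q [ 0.3   0.45 -0.52  2.24  1.82  0.28 -0.29] F [-0.3  0.7 -5.7] w 43.0
roller cmd-frame [-42.8   2.1 108.3] L,e 0.98 0.7 bar [12.5 92. ]
scene roller red 22 [[-78.0, -7.0, 68.0], [-73.0, -3.0, 77.0], [-68.0, 7.0, 80.0]]
top roller red 58 [[-46.0, -14.0, 108.0], [-42.0, 4.0, 112.0], [-39.0, 20.0, 114.0]]
[[-0.0176, 0.0006, 0.0069], [0.0003, -0.0034, -0.0003]]
[[-0.0339, 0.0006, 0.0149], [0.0003, -0.0068, -0.0003]]
[[-0.0495, 0.0007, 0.0239], [0.0003, -0.0101, -0.0003]]
[[-0.0645, 0.0007, 0.0339], [0.0003, -0.0134, -0.0003]]
[[-0.0786, 0.0007, 0.0448], [0.0003, -0.0168, -0.0003]]
```

View pics/z_s19.png

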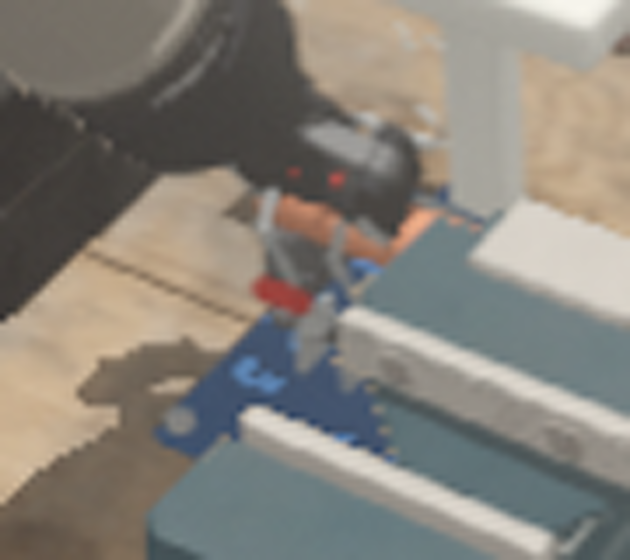

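View pics/z_t19.png

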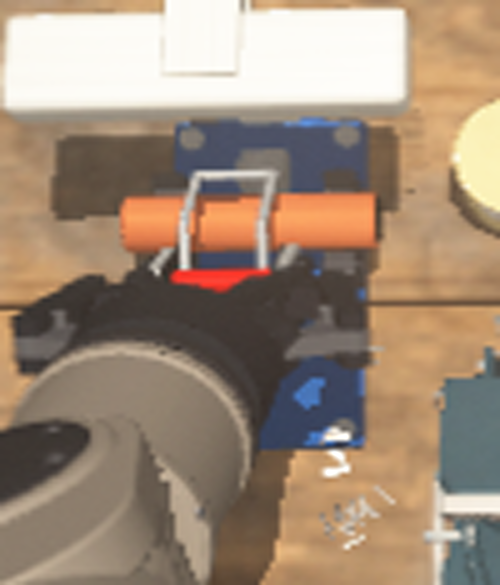

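Request:
{"api": "play_rows", "payload": {"motion": [[[-0.0175, 0.0005, 0.007], [0, -0.0034, 0]], [[-0.034, 0.0005, 0.015], [0, -0.0068, 0]], [[-0.0495, 0.0005, 0.024], [0, -0.01, 0]], [[-0.0645, 0.0005, 0.034], [0, -0.0134, 0]], [[-0.0785, 0.0005, 0.045], [0, -0.0168, 0]], [[-0.0785, 0.0005, 0.045], [0, -0.0168, 0]]]}}

```text
t: 19.2
eef_pos: [0.6578, 0.004, 0.0545]
tool_rot: [0.325, -0.005, 0.946, 0.003]
contact_force: [-2.4, -0.4, -5.7]
gripper_width: 0.5
```

```bash
python3 - <<'E'
from swing import *
now('20')
seg2(.75,1,5)
E
```

```text
t 19.2 p [0.6578 0.004  0.0545] z [ 0.614  0.01  -0.789] y [-0.011  1.     0.003] q [ 0.42  0.54 -0.67  2.23  2.13  0.42 -0.53] F [-2.4 -0.4 -5.7] w 42.7
roller cmd-frame [-13.2   2.2 104.8] L,e 1.47 0.33 bar [32.7 69.9]
scene roller red 31 [[-53.0, -7.0, 73.0], [-49.0, -1.0, 84.0], [-44.0, 8.0, 95.0]]
top roller red 97 [[-19.0, -17.0, 104.0], [-14.0, 4.0, 108.0], [-9.0, 20.0, 112.0]]
[[-0.0124, 0.0004, 0.0104], [0.0003, -0.0026, -0.0004]]
[[-0.0206, 0.0004, 0.0212], [0.0003, -0.0048, -0.0004]]
[[-0.0282, 0.0004, 0.0324], [0.0003, -0.007, -0.0004]]
[[-0.035, 0.0004, 0.0439], [0.0003, -0.0093, -0.0004]]
[[-0.0411, 0.0004, 0.0556], [0.0003, -0.0115, -0.0004]]
```

View pics/z_s20.png

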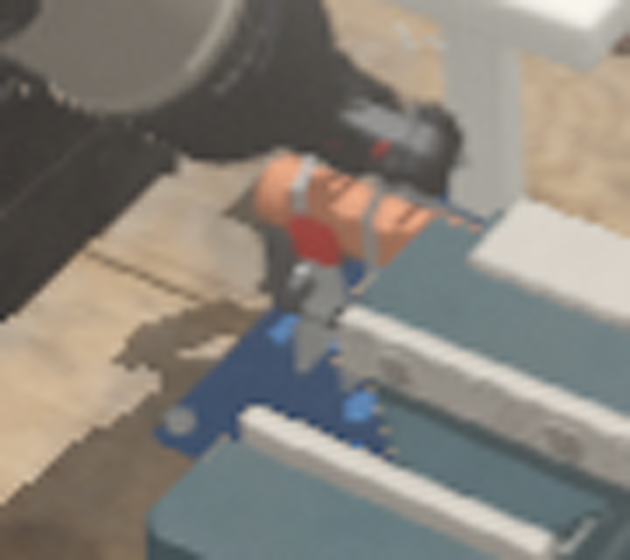

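View pics/z_t20.png

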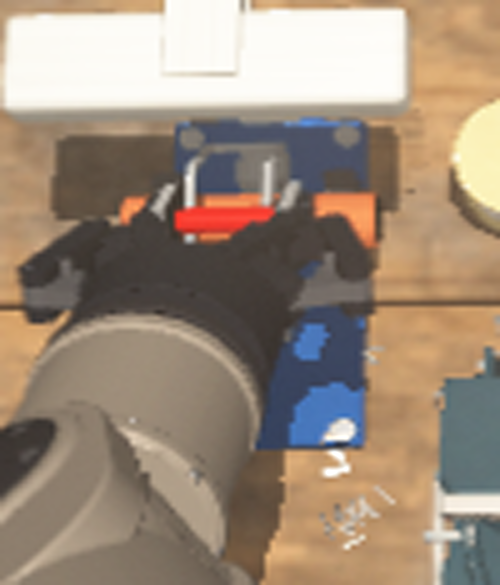

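Request:
{"api": "play_rows", "payload": {"motion": [[[-0.0125, 0, 0.0105], [0, -0.0026, 0]], [[-0.0205, 0, 0.021], [0, -0.0048, 0]], [[-0.028, 0, 0.0325], [0, -0.007, 0]], [[-0.035, 0, 0.044], [0, -0.0093, 0]], [[-0.041, 0, 0.0555], [0, -0.0115, 0]], [[-0.041, 0, 0.0555], [0, -0.0115, 0]]]}}

```text
t: 19.9
eef_pos: [0.683, 0.0044, 0.0463]
tool_rot: [0.357, -0.005, 0.934, 0.004]
contact_force: [-4.9, 0.4, -5.1]
gripper_width: 0.501
```

```bash
python3 - <<'E'
from swing import *
now('21')
d=load('top21');W=cloud(d)
q=(W.reshape(-1,3)-CO)@CR.as_matrix()*1000
C=d['pixels'].astype(int).reshape(-1,3)
m=(q[:,0]>15)&(q[:,0]<60)&(abs(q[:,1])<28)&(q[:,2]>20)&(q[:,2]<110)
z=q[m];z=z[np.argsort(z[:,0])]
print(len(z));print(z.round(0).astype(int).tolist())
rows([pose(2.0,e,42,off=OFF) for e in(.06,.0,-.06,-.12)])
E
```

```text
t 19.9 p [0.683  0.0044 0.0463] z [ 0.667  0.01  -0.745] y [-0.012  1.     0.003] q [ 0.47  0.62 -0.73  2.22  2.29  0.53 -0.62] F [-4.9  0.4 -5.1] w 42.8
roller cmd-frame [ 8.6  2.3 93.8] L,e 1.85 0.04 bar [42.4 47. ]
scene roller red 32 [[-33.0, -5.0, 72.0], [-30.0, -1.0, 83.0], [-26.0, 6.0, 89.0]]
top roller red 99 [[3.0, -17.0, 92.0], [8.0, 2.0, 97.0], [14.0, 21.0, 100.0]]
130
[[15, -24, 103], [15, -26, 103], [15, -22, 102], [16, -28, 101], [16, 22, 95], [17, 22, 102], [17, -16, 91], [17, -17, 90], [17, 25, 101], [17, 27, 100], [17, 16, 91], [18, 22, 83], [18, -28, 100], [18, 15, 89], [18, 22, 96], [18, -16, 92], [19, -23, 99], [19, -25, 99], [19, -17, 90], [19, 23, 100], [20, 22, 83], [20, 27, 98], [20, 17, 90], [20, 15, 89], [20, 21, 97], [21, 26, 96], [21, 22, 86], [22, -27, 96], [22, -15, 89], [22, -17, 89], [22, -22, 95], [22, 17, 90], [22, 14, 90], [23, 22, 96], [23, -24, 92], [23, 22, 73], [23, 24, 95], [24, -15, 90], [24, 22, 85], [24, 27, 93], [24, -17, 88], [25, 17, 88], [25, -24, 92], [25, -22, 91], [25, 15, 87], [25, -26, 90], [26, -15, 90], [26, -17, 90], [26, 22, 85]
[... 649 characters left out ...]
 [39, 4, 46], [40, -1, 45], [40, 2, 45], [40, -12, 43], [40, -5, 44], [40, 15, 45], [40, 5, 28], [40, 8, 44], [40, -18, 56], [40, 11, 43], [41, 3, 26], [41, 14, 50], [41, 3, 49], [41, -9, 24], [41, 10, 49], [41, -3, 47], [41, -2, 24], [41, 1, 47], [41, 1, 23], [41, 8, 48], [41, 12, 48], [42, 8, 23], [42, 10, 23], [42, 15, 55], [42, 6, 46], [42, -5, 45], [42, -1, 46], [43, 3, 26], [43, 0, 25], [43, -8, 24], [44, -5, 47], [44, 5, 24], [44, -1, 23], [44, 10, 23], [44, 8, 22]]
[[-0.0032, 0.0002, 0.0008], [0.0003, -0.0004, -0.0004]]
[[-0.0038, 0.0002, 0.0112], [0.0003, -0.0004, -0.0004]]
[[-0.0039, 0.0001, 0.0216], [0.0003, -0.0004, -0.0004]]
[[-0.0033, 0.0001, 0.032], [0.0003, -0.0004, -0.0004]]
```

View pics/z_s21.png

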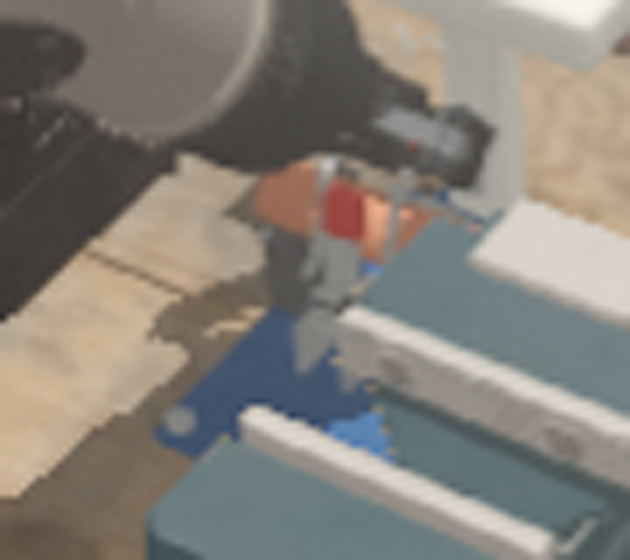

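View pics/z_t21.png

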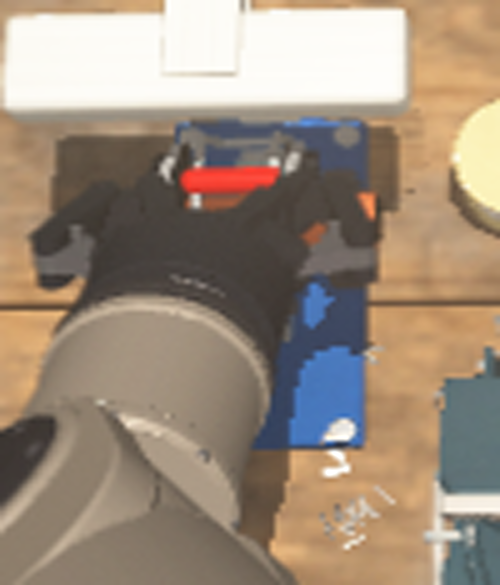

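Request:
{"api": "play_rows", "payload": {"motion": [[[-0.0045, 0, 0.003], [0, 0, 0]], [[-0.005, 0, 0.0112], [0, 0, 0]], [[-0.005, 0, 0.0216], [0, 0, 0]], [[-0.0045, 0, 0.032], [0, 0, 0]], [[-0.0045, 0, 0.032], [0, 0, 0]]]}}

```text
t: 20.5
eef_pos: [0.693, 0.0045, 0.0384]
tool_rot: [0.357, -0.005, 0.934, 0.004]
contact_force: [-5.3, 0.8, -4.1]
gripper_width: 0.499
```

```bash
cat >> swing.py <<'E'
def barpts(tag):
    d=load('top'+tag);W=cloud(d);q=(W.reshape(-1,3)-CO)@CR.as_matrix()*1000
    m=(q[:,0]>28)&(q[:,0]<55)&(abs(q[:,1])<19)&(q[:,2]>20)&(q[:,2]<60)
    z=q[m];print(z[np.argsort(z[:,0])].round(0).astype(int).tolist())
E
python3 - <<'E'
from swing import *
now('22');barpts('22')
rows([pose(2.0,e,42,off=OFF) for e in(-.12,-.15,-.17)])
E
```

```text
t 20.5 p [0.693  0.0045 0.0384] z [ 0.667  0.01  -0.745] y [-0.012  1.     0.003] q [ 0.46  0.65 -0.73  2.2   2.29  0.54 -0.62] F [-5.3  0.8 -4.1] w 42.6
roller cmd-frame [18.6  2.4 85.8] L,e 2.09 -0.11 bar [45.3 34.7]
scene roller red 31 [[-23.0, -6.0, 69.0], [-19.0, 1.0, 77.0], [-13.0, 7.0, 84.0]]
top roller red 90 [[14.0, -17.0, 86.0], [18.0, 2.0, 89.0], [22.0, 21.0, 93.0]]
[[40, 15, 59], [41, -16, 56], [41, 17, 57], [41, 16, 41], [41, 17, 48], [42, 15, 47], [42, -1, 35], [43, -6, 34], [43, 10, 35], [43, 8, 35], [43, 3, 34], [43, 6, 34], [43, 12, 35], [43, -3, 33], [43, 0, 25], [43, 1, 33], [43, 14, 49], [43, 3, 25], [43, 15, 33], [43, 10, 25], [44, 8, 24], [44, 5, 23], [44, -1, 22], [44, 14, 38], [44, 5, 37], [45, -6, 35], [45, 12, 36], [45, 3, 35], [45, 8, 35], [45, -1, 34], [46, 10, 34], [46, -3, 32], [46, 2, 32]]
[[0.0015, 0.0001, 0.0002], [0.0003, -0.0004, -0.0004]]
[[0.0021, 0.0001, 0.0054], [0.0003, -0.0004, -0.0004]]
[[0.0025, 0.0, 0.0088], [0.0003, -0.0004, -0.0004]]
```

View pics/z_t22.png

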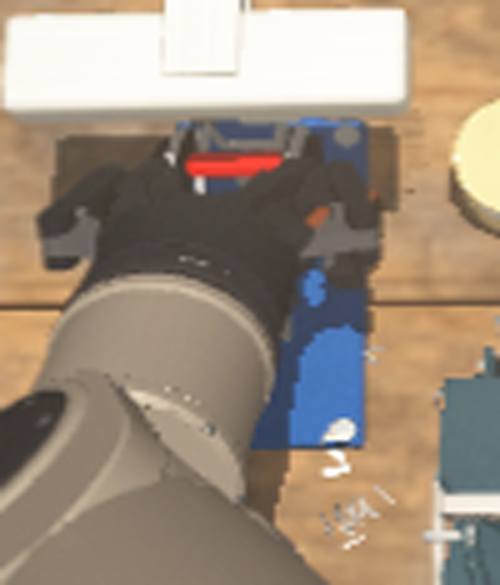

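```bash
cat >> swing.py <<'E'
def barpose(x,z,ln=42): 
    L,e=from_bar(x,z); return pose(L,e,ln,off=OFF)
E
python3 - <<'E'
from swing import *
rows([barpose(*b) for b in((44,33),(43,31),(41,31),(39,31),(37,31))])
E
```

```text
[[0.0015, 0.0001, 0.0024], [0.0003, -0.0004, -0.0004]]
[[0.0031, 0.0001, 0.0056], [0.0003, -0.0004, -0.0004]]
[[0.0066, 0.0, 0.0023], [0.0003, -0.0004, -0.0004]]
[[0.0105, 0.0, -0.0011], [0.0003, -0.0004, -0.0004]]
[[0.015, 0.0, -0.0047], [0.0003, -0.0004, -0.0004]]
```

Request:
{"api": "play_rows", "payload": {"motion": [[[0.0015, 0, 0.0025], [0, 0, 0]], [[0.003, 0, 0.0055], [0, 0, 0]], [[0.003, 0, 0.0055], [0, 0, 0]], [[0.003, 0, 0.0055], [0, 0, 0]]]}}

```text
t: 21.0
eef_pos: [0.6943, 0.0045, 0.0368]
tool_rot: [0.358, -0.005, 0.934, 0.003]
contact_force: [-1.7, 1.1, -1.5]
gripper_width: 0.496
```

```bash
python3 - <<'E'
from swing import *
now('23');barpts('23')
rows([barpose(*b) for b in((43,31),(41,31),(39,31),(37,31),(35,31))])
E
```

```text
t 21.0 p [0.6943 0.0045 0.0368] z [ 0.669  0.01  -0.744] y [-0.012  1.     0.003] q [ 0.46  0.66 -0.73  2.2   2.3   0.55 -0.62] F [-1.7  1.1 -1.5] w 42.4
roller cmd-frame [19.8  2.3 84.2] L,e 2.08 -0.14 bar [44.9 32.2]
scene roller red 33 [[-23.0, -6.0, 68.0], [-18.0, -0.0, 76.0], [-12.0, 8.0, 83.0]]
top roller red 94 [[12.0, -17.0, 84.0], [19.0, 1.0, 87.0], [25.0, 20.0, 98.0]]
[[40, 17, 60], [41, 16, 50], [41, -16, 54], [42, 16, 39], [42, 15, 54], [42, 14, 38], [42, 15, 44], [42, -6, 35], [43, -1, 34], [43, 10, 34], [43, -3, 32], [44, 6, 32], [44, 8, 32], [44, 14, 39], [44, 15, 47], [44, 13, 31], [44, 4, 30], [45, 2, 27], [45, -1, 35], [45, 3, 35], [45, 1, 34], [45, -5, 33], [46, -3, 32], [46, 6, 33], [47, 13, 30], [47, 9, 28], [47, 12, 28]]
[[0.0026, 0.0001, -0.0], [0.0003, -0.0001, -0.0004]]
[[0.0061, 0.0001, -0.0033], [0.0003, -0.0001, -0.0004]]
[[0.01, 0.0001, -0.0067], [0.0003, -0.0001, -0.0004]]
[[0.0145, 0.0001, -0.0103], [0.0003, -0.0001, -0.0004]]
[[0.0197, 0.0001, -0.0141], [0.0003, -0.0001, -0.0004]]
```

```bash
python3 - <<'E'
from swing import *
for b in((43,29),(41,28.5),(40,28.5)): print(b, roller(*from_bar(*b)).round(1), from_bar(*b))
rows([barpose(*b) for b in((43,29),(41,28.5),(39,28.5))])
E
```

```text
(43, 29) [20.2 82. ] (1.9842352840026278, np.float64(-0.18150553111621426))
(41, 28.5) [18.6 81.7] (1.8498530180728574, np.float64(-0.19006771150319496))
(40, 28.5) [17.6 81.7] (1.7783860894244499, np.float64(-0.19004688135401682))
[[0.0026, 0.0001, 0.0048], [0.0003, -0.0001, -0.0004]]
[[0.006, 0.0001, 0.0028], [0.0003, -0.0001, -0.0004]]
[[0.0099, 0.0001, -0.0006], [0.0003, -0.0001, -0.0004]]
```

Request:
{"api": "play_rows", "payload": {"motion": [[[0.0026, 0, 0.0048], [0, 0, 0]], [[0.0026, 0, 0.0048], [0, 0, 0]], [[0.006, 0, 0.0028], [0, 0, 0]], [[0.006, 0, 0.0028], [0, 0, 0]], [[0.006, 0, 0.0028], [0, 0, 0]]]}}

```text
t: 21.6
eef_pos: [0.695, 0.0045, 0.0358]
tool_rot: [0.36, -0.005, 0.933, 0.003]
contact_force: [4.4, 0.6, 1.8]
gripper_width: 0.5
```

```bash
python3 - <<'E'
from swing import *
now('24');barpts('24')
rows([barpose(*b) for b in((41,28.5),(39,28.5),(37,28.5),(35,29),(33,29))])
E
```

```text
t 21.6 p [0.695  0.0045 0.0358] z [ 0.671  0.009 -0.741] y [-0.011  1.     0.002] q [ 0.46  0.66 -0.73  2.2   2.31  0.55 -0.62] F [4.4 0.6 1.8] w 42.7
roller cmd-frame [20.4  2.3 83.1] L,e 2.06 -0.16 bar [44.4 30.6]
scene roller red 32 [[-21.0, -5.0, 69.0], [-17.0, 1.0, 76.0], [-12.0, 8.0, 82.0]]
top roller red 103 [[6.0, -19.0, 83.0], [20.0, 2.0, 87.0], [25.0, 20.0, 121.0]]
[[41, 15, 58], [41, 14, 49], [42, -15, 52], [42, 16, 39], [42, 17, 46], [42, 14, 60], [43, 15, 35], [43, 14, 51], [43, -3, 32], [43, -5, 32], [44, -1, 31], [44, 2, 31], [44, 4, 31], [44, 7, 30], [44, 13, 30], [45, 11, 29], [45, 9, 28], [45, 15, 36]]
[[0.0055, 0.0002, -0.0003], [0.0002, 0.0004, -0.0004]]
[[0.0094, 0.0002, -0.0037], [0.0002, 0.0004, -0.0004]]
[[0.0137, 0.0002, -0.0072], [0.0002, 0.0004, -0.0004]]
[[0.0188, 0.0002, -0.0123], [0.0002, 0.0004, -0.0004]]
[[0.0247, 0.0002, -0.0163], [0.0002, 0.0004, -0.0004]]
```

Request:
{"api": "play_rows", "payload": {"motion": [[[0.0075, 0, -0.001], [0, 0, 0]], [[0.01, 0, -0.003], [0, 0, 0]], [[0.0137, 0, -0.0065], [0, 0, 0]], [[0.0137, 0, -0.0065], [0, 0, 0]], [[0.0137, 0, -0.0065], [0, 0, 0]]]}}

```text
t: 22.2
eef_pos: [0.6908, 0.0044, 0.0355]
tool_rot: [0.361, -0.005, 0.933, 0.003]
contact_force: [4.9, 2.0, 3.0]
gripper_width: 0.504
```

```bash
python3 - <<'E'
from swing import *
now('25');barpts('25')
rows([barpose(*b) for b in((39,28.5),(37,28.5),(35,29),(33,29))])
E
```

```text
t 22.2 p [0.6908 0.0044 0.0355] z [ 0.673  0.009 -0.739] y [-0.011  1.     0.002] q [ 0.47  0.66 -0.74  2.21  2.32  0.56 -0.63] F [4.9 2.  3. ] w 43.1
roller cmd-frame [16.   2.3 82.6] L,e 1.71 -0.17 bar [39.3 29.8]
scene roller red 32 [[-34.0, -6.0, 73.0], [-32.0, 0.0, 80.0], [-27.0, 8.0, 90.0]]
top roller red 101 [[11.0, -19.0, 81.0], [16.0, 2.0, 86.0], [21.0, 20.0, 89.0]]
[[36, 15, 42], [36, -16, 54], [37, 17, 47], [37, 15, 46], [38, 16, 53], [38, 14, 60], [39, 14, 49], [39, 15, 33], [39, -1, 31], [39, -3, 29], [39, 4, 30], [40, 2, 29], [40, 13, 30], [40, 9, 30], [40, 6, 29], [40, -5, 28], [40, 11, 29], [41, 15, 35], [42, -2, 27], [43, 3, 25], [43, 5, 24], [43, -4, 24], [43, 1, 24], [44, 10, 24], [44, 8, 23]]
[[0.0012, 0.0003, 0.0027], [0.0001, 0.0009, -0.0003]]
[[0.0056, 0.0003, -0.0009], [0.0001, 0.0009, -0.0003]]
[[0.0107, 0.0003, -0.006], [0.0001, 0.0009, -0.0003]]
[[0.0165, 0.0003, -0.01], [0.0001, 0.0009, -0.0003]]
```

View pics/z_t25.png

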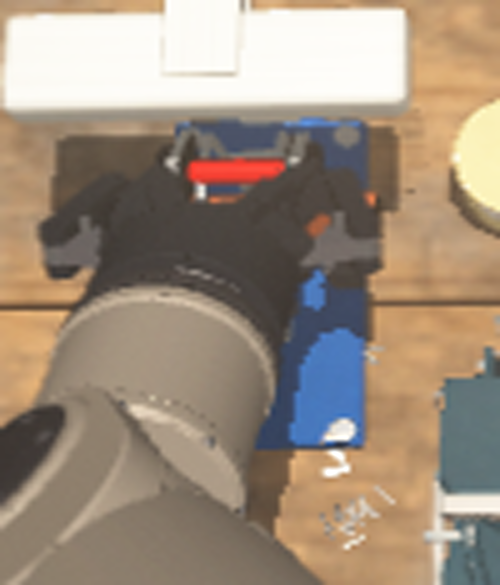

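Request:
{"api": "play_rows", "payload": {"motion": [[[0.0056, 0, -0.001], [0, 0, 0]], [[0.0107, 0, -0.006], [0, 0, 0]], [[0.0165, 0, -0.0095], [0, 0, 0]], [[0.0165, 0, -0.0095], [0, 0, 0]], [[0.0165, 0, -0.0095], [0, 0, 0]]]}}

```text
t: 22.8
eef_pos: [0.6839, 0.0043, 0.0342]
tool_rot: [0.361, -0.005, 0.932, 0.003]
contact_force: [4.6, 1.5, 2.6]
gripper_width: 0.502
```

```bash
python3 - <<'E'
from swing import *
now('26');barpts('26')
rows([barpose(*b) for b in((35,29),(33,29),(32.,29.5))])
E
```

```text
t 22.8 p [0.6839 0.0043 0.0342] z [ 0.674  0.009 -0.739] y [-0.011  1.     0.002] q [ 0.47  0.66 -0.75  2.23  2.33  0.58 -0.65] F [4.6 1.5 2.6] w 42.9
roller cmd-frame [ 9.1  2.3 81.3] L,e 1.23 -0.16 bar [33.2 28.9]
scene roller red 28 [[-59.0, -6.0, 73.0], [-57.0, -0.0, 85.0], [-50.0, 8.0, 90.0]]
top roller red 94 [[0.0, -18.0, 80.0], [8.0, 2.0, 85.0], [13.0, 21.0, 108.0]]
[[29, 10, 35], [30, 15, 57], [30, -16, 53], [30, -6, 37], [30, 16, 47], [30, 5, 38], [30, 16, 39], [30, 3, 37], [30, 7, 38], [30, 0, 37], [30, -4, 36], [30, 15, 46], [30, 15, 29], [31, 10, 37], [31, 14, 59], [31, -1, 34], [32, 15, 34], [32, 14, 25], [32, 13, 32], [32, 14, 47], [33, -6, 36], [33, -4, 36], [33, 3, 36], [33, 1, 36], [33, 5, 36], [33, 7, 36], [33, -1, 35], [33, 14, 36], [34, 10, 34], [34, 0, 41], [34, -12, 31], [34, -2, 40], [34, -6, 39], [34, 5, 39], [35, 7, 38], [35, -4, 36], [36, 3, 34], [40, 7, 27], [41, 5, 26], [41, -4, 25], [41, 9, 26], [41, 1, 24], [41, -1, 23], [42, 3, 21], [43, -4, 25], [43, 0, 26], [43, -2, 25], [43, 7, 26], [43, 5, 25], [43, -6, 24], [44, 3, 23], [44, 10, 23]]
[[-0.0048, 0.0003, 0.0034], [0.0001, 0.001, -0.0003]]
[[0.001, 0.0003, -0.0006], [0.0001, 0.001, -0.0003]]
[[0.0045, 0.0003, -0.004], [0.0001, 0.001, -0.0003]]
```

View pics/z_s26.png

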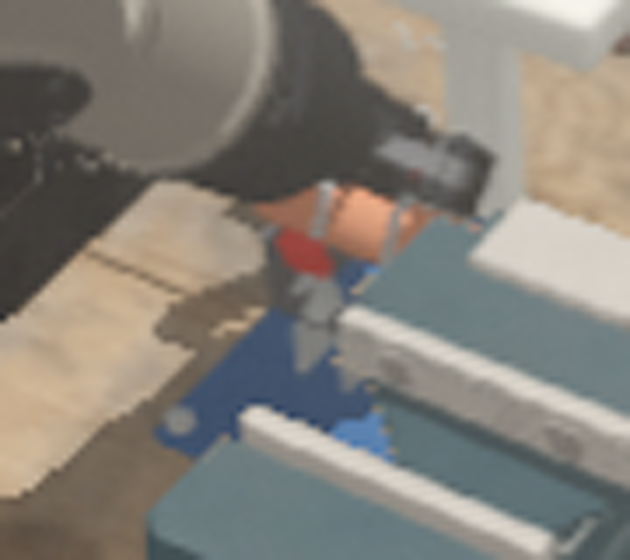

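Request:
{"api": "play_rows", "payload": {"motion": [[[0.004, 0, -0.003], [0, 0, 0]], [[0.008, 0, -0.005], [0, 0, 0]], [[0.008, 0, -0.005], [0, 0, 0]], [[0.008, 0, -0.005], [0, 0, 0]]]}}

```text
t: 23.3
eef_pos: [0.6817, 0.0042, 0.0343]
tool_rot: [0.362, -0.005, 0.932, 0.003]
contact_force: [10.6, 2.0, -0.2]
gripper_width: 0.498
```

```bash
python3 - <<'E'
from swing import *
now('27')
E
```

```text
t 23.3 p [0.6817 0.0042 0.0343] z [ 0.676  0.008 -0.737] y [-0.01   1.     0.002] q [ 0.48  0.66 -0.75  2.23  2.34  0.58 -0.65] F [10.6  2.  -0.2] w 42.5
roller cmd-frame [ 6.8  2.3 81.3] L,e 1.1 -0.14 bar [32.  29.4]
scene roller red 28 [[-67.0, -8.0, 70.0], [-64.0, -2.0, 82.0], [-56.0, 8.0, 88.0]]
top roller red 97 [[1.0, -18.0, 80.0], [6.0, 2.0, 85.0], [12.0, 20.0, 93.0]]
```

Request:
{"api": "play_rows", "payload": {"motion": [[[0, 0, 0], [0, 0, 0]], [[0, 0, 0], [0, 0, 0]], [[0, 0, 0], [0, 0, 0]], [[0, 0, 0], [0, 0, 0]]], "fingers": 64}}

```text
t: 23.8
eef_pos: [0.6806, 0.004, 0.0334]
tool_rot: [0.362, -0.005, 0.932, 0.003]
contact_force: [-0.0, 0.2, 0.2]
gripper_width: 0.75
```

```bash
python3 - <<'E'
from swing import *
now('28');barpts('28')
E
```

```text
t 23.8 p [0.6806 0.004  0.0334] z [ 0.674  0.008 -0.739] y [-0.01   1.     0.002] q [ 0.48  0.66 -0.75  2.24  2.34  0.58 -0.65] F [-0.   0.2  0.2] w 64.0
roller cmd-frame [ 5.7  2.1 80.5] L,e 1.0 -0.13 bar [31.  28.6]
scene roller red 29 [[-67.0, -7.0, 72.0], [-64.0, -0.0, 82.0], [-56.0, 9.0, 88.0]]
top roller red 108 [[2.0, -21.0, 81.0], [6.0, 0.0, 85.0], [13.0, 20.0, 88.0]]
[[28, 0, 37], [28, 15, 54], [28, -17, 59], [28, -4, 36], [28, -2, 35], [28, 5, 36], [29, 8, 35], [29, 10, 35], [29, -15, 48], [29, -16, 40], [29, -17, 48], [29, -18, 54], [30, 15, 56], [30, -7, 39], [30, -18, 37], [30, -14, 29], [30, -16, 29], [30, -4, 38], [30, 16, 39], [30, 17, 31], [30, 14, 46], [30, 15, 30], [30, 5, 37], [30, 13, 30], [30, -11, 27], [30, 9, 37], [31, 3, 36], [31, 1, 36], [31, 14, 37], [31, -13, 34], [31, -1, 34], [31, 8, 35], [31, -18, 40], [32, -4, 39], [32, -6, 38], [32, -2, 38], [32, 9, 39], [32, 13, 31], [32, 0, 38], [32, 5, 38], [33, 14, 47], [33, 3, 36], [34, 8, 33], [35, 3, 37], [35, -6, 36], [35, -2, 36], [35, 5, 37], [35, 1, 35], [36, -4, 35], [36, 8, 35], [40, 2, 28], [41, 0, 26], [41, 5, 25], [41, -4, 24], [41, 10, 24], [41, 8, 23], [42, -1, 22], [43, -6, 24], [43, 7, 25], [43, 3, 24], [44, 5, 24], [44, -2, 23], [44, 1, 22], [44, -3, 21], [44, 10, 22]]
```

View pics/z_t28.png

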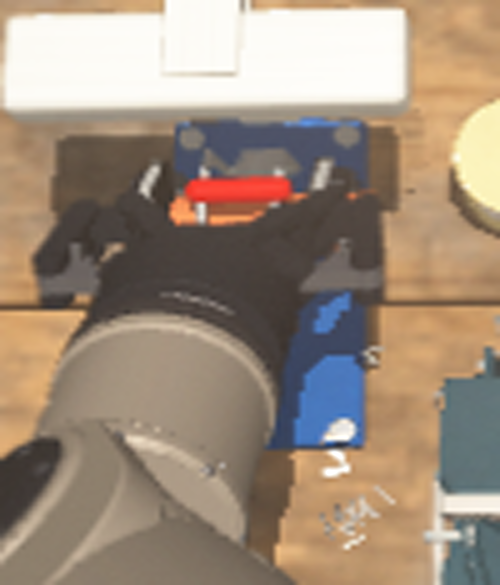

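Request:
{"api": "play_rows", "payload": {"motion": [[[0, 0, -0.05], [0, 0, 0]], [[0, 0, -0.1], [0, 0, 0]], [[0, 0, -0.17], [0, 0, 0]], [[0, 0, -0.24], [0, 0, 0]], [[0, 0, -0.3], [0, 0, 0]], [[0, 0, -0.3], [0, 0, 0]]]}}

```text
t: 24.5
eef_pos: [0.5991, 0.003, 0.1241]
tool_rot: [0.363, -0.005, 0.932, 0.002]
contact_force: [0.8, -0.0, 0.2]
gripper_width: 0.748
```

```bash
cat > press.py <<'E'
from swing import *
def fpose(x,z,ln,y=1.0,tip=-43.):  # finger tip centre at cradle x,z
    T=lean(ln,'y');return tcp_for(c2w(x,y,z),T,(0,0,tip)),T
def corner(L,s=45.): 
    d=np.array([-np.cos(L),np.sin(L)]);n=np.array([np.sin(L),np.cos(L)]);return PV+s*d+9*n
def fp(L,ln,s=45.,push=0,**k):
    c=corner(L,s)-push*np.array([np.sin(L),np.cos(L)]);a=np.radians(ln)
    c=c+11*np.array([np.cos(a),np.sin(a)])
    return fpose(c[0],c[1],ln,**k)
E
python3 - <<'E'
from press import *
now('29')
rows([fpose(-35,130,8)])
from fk2 import ik
q=np.array(bot.get_obs()['q'])
for f in (fpose(-35,130,8),fp(1.1,8),fp(.5,8),fp(0,8)):
    q,a,b=ik(f[0],f[1].as_matrix(),q,.01);print(q.round(2),round(a,4),round(b,3))
E
```

```text
t 24.5 p [0.5991 0.003  0.1241] z [ 0.676  0.007 -0.737] y [-0.011  1.    -0.001] q [ 0.55  0.34 -0.81  2.38  2.2   0.41 -0.66] F [ 0.8 -0.   0.2] w 63.9
roller cmd-frame [-75.9   2.1 171.1] L,e 1.57 1.05 bar [ -3.  114.9]
scene roller red 19 [[-67.0, -8.0, 70.0], [-61.0, -3.0, 80.0], [4.0, 14.0, 85.0]]
top roller red 150 [[-65.0, -20.0, 75.0], [4.0, 1.0, 84.0], [11.0, 19.0, 88.0]]
[[0.0563, -0.0021, 0.0686], [-0.0, 0.0959, -0.0003]]
[ 0.88  0.79 -1.39  1.96  0.98  1.08  0.68] 0.0 0.0
[ 0.84  0.85 -1.31  2.01  1.08  1.02  0.6 ] 0.0 0.0
[ 0.85  0.84 -1.31  2.07  1.11  0.98  0.56] 0.0 0.0
[ 0.84  0.86 -1.28  2.09  1.15  0.95  0.52] 0.0 0.0
```

View pics/z_s29.png

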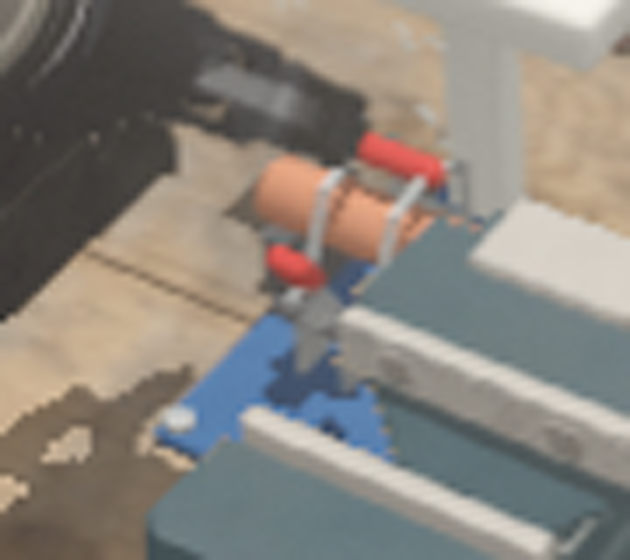

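View pics/z_t29.png

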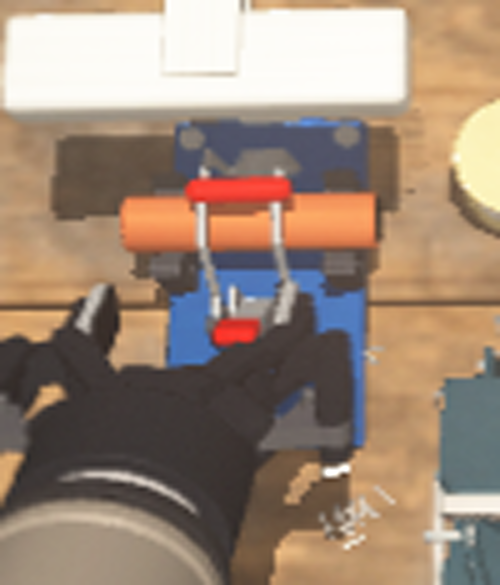

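```bash
python3 - <<'E'
from press import *
rows([fpose(-33,130,12)])
E
```

```text
[[0.0462, -0.0021, 0.076], [-0.0, 0.0848, -0.0003]]
```

Request:
{"api": "play_rows", "payload": {"motion": [[[0.015, -0.001, 0.025], [0, 0.02, 0]], [[0.03, -0.001, 0.05], [0, 0.04, 0]], [[0.046, -0.002, 0.076], [0, 0.06, 0]], [[0.046, -0.002, 0.076], [0, 0.085, 0]], [[0.046, -0.002, 0.076], [0, 0.085, 0]], [[0.046, -0.002, 0.076], [0, 0.085, 0]], [[0.046, -0.002, 0.076], [0, 0.085, 0]]], "fingers": 0}}

```text
t: 25.3
eef_pos: [0.6073, -0.0004, 0.0856]
tool_rot: [0.136, -0.002, 0.991, -0.012]
contact_force: [2.2, -0.4, -1.6]
gripper_width: 0.002
```

```bash
python3 - <<'E'
from press import *
now('30')
rows([fpose(-33,130,12),fpose(-33,85,12),fp(1.15,12,push=-4),fp(1.0,12)])
E
```

```text
t 25.3 p [ 6.073e-01 -4.000e-04  8.560e-02] z [ 0.27  -0.024 -0.963] y [-0.     1.    -0.024] q [ 0.43  0.46 -0.7   2.02  0.68  0.6   0.86] F [ 2.2 -0.4 -1.6] w 0.2
roller cmd-frame [-41.8   0.3 147.1] L,e 1.8 0.82 bar [ 15.7 104. ]
scene roller red 33 [[-67.0, -7.0, 71.0], [-63.0, -1.0, 82.0], [2.0, 12.0, 87.0]]
top roller red 114 [[-65.0, -21.0, 75.0], [4.0, -5.0, 84.0], [12.0, 7.0, 88.0]]
[[0.0112, 0.0087, -0.0053], [-0.004, 0.0113, -0.0018]]
[[0.0424, 0.0111, 0.1028], [-0.004, 0.0113, -0.0018]]
[[0.0533, 0.0113, 0.116], [-0.004, 0.0113, -0.0018]]
[[0.0804, 0.0111, 0.1178], [-0.004, 0.0113, -0.0018]]
```

View pics/z_s30.png

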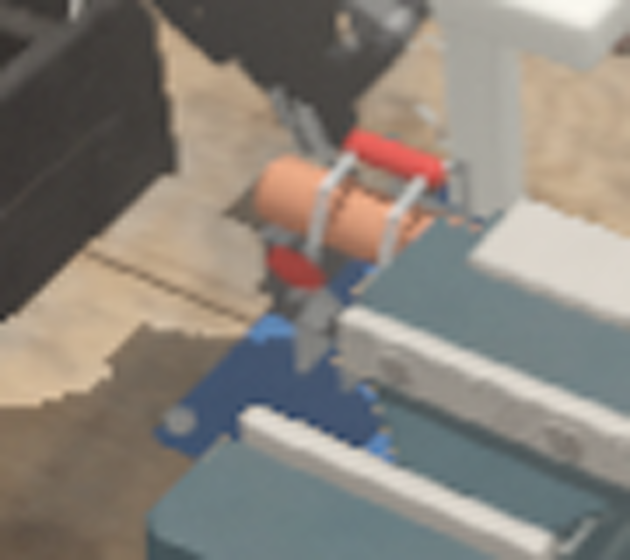

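View pics/z_t30.png

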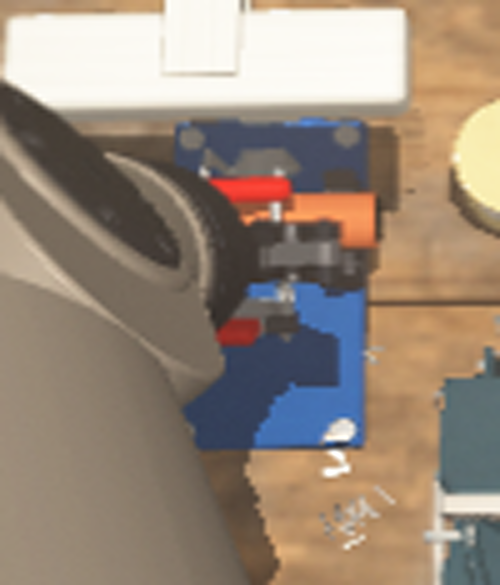

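```bash
python3 - <<'E'
from press import *
d=load('top30');W=cloud(d)
q=(W-CO)@CR.as_matrix()*1000
for (u,v) in [(205,165),(215,175),(225,180),(235,185),(245,195),(250,205),(210,190),(230,200)]: print((u,v),q[v,u].round(0), d['pixels'][v,u])
E
```

```text
(205, 165) [ 41.  70. 163.] [251 249 241]
(215, 175) [ 23.  52. 153.] [148 139 124]
(225, 180) [60. 69. -3.] [115  98  81]
(235, 185) [44. 43. 10.] [69 74 93]
(245, 195) [-50. -31. 267.] [73 60 53]
(250, 205) [-64. -37. 251.] [63 55 50]
(210, 190) [-101.  -31.  481.] [117 106  93]
(230, 200) [-103.  -46.  441.] [70 61 54]
```

Request:
{"api": "play_rows", "payload": {"motion": [[[0.011, 0.009, -0.005], [-0.004, 0.011, -0.002]], [[0.011, 0.009, -0.005], [-0.004, 0.011, -0.002]], [[0.025, 0.01, 0.04], [-0.004, 0.011, -0.002]], [[0.042, 0.011, 0.102], [-0.004, 0.011, -0.002]], [[0.042, 0.011, 0.102], [-0.004, 0.011, -0.002]], [[0.042, 0.011, 0.102], [-0.004, 0.011, -0.002]]]}}

```text
t: 26.0
eef_pos: [0.6065, 0.002, 0.0427]
tool_rot: [0.105, -0.007, 0.994, -0.0]
contact_force: [0.3, -0.2, 0.2]
gripper_width: -0.0
```

```bash
python3 - <<'E'
from press import *
now('31')
rows([fp(1.15,12,push=-4),fp(1.0,12),fp(.9,12),fp(.8,12),fp(.7,12),fp(.6,12)])
E
```

```text
t 26.0 p [0.6065 0.002  0.0427] z [ 0.209  0.001 -0.978] y [-0.014  1.    -0.001] q [ 0.42  0.55 -0.69  1.99  0.69  0.6   0.87] F [ 0.3 -0.2  0.2] w -0.0
roller cmd-frame [-38.6   1.1 105.2] L,e 0.78 0.61 bar [15.1 84.3]
scene roller red 30 [[-67.0, -8.0, 72.0], [-64.0, -1.0, 82.0], [2.0, 8.0, 86.0]]
top roller red 63 [[1.0, -21.0, 81.0], [7.0, -9.0, 85.0], [13.0, 6.0, 89.0]]
[[0.0121, -0.0005, 0.0169], [-0.0001, 0.0006, 0.0002]]
[[0.0391, -0.0004, 0.0204], [-0.0001, 0.0006, 0.0002]]
[[0.0503, -0.0004, 0.0228], [-0.0001, 0.0006, 0.0002]]
[[0.0612, -0.0004, 0.0263], [-0.0001, 0.0006, 0.0002]]
[[0.0717, -0.0004, 0.0309], [-0.0001, 0.0006, 0.0002]]
[[0.0817, -0.0004, 0.0365], [-0.0001, 0.0006, 0.0002]]
```

View pics/z_s31.png

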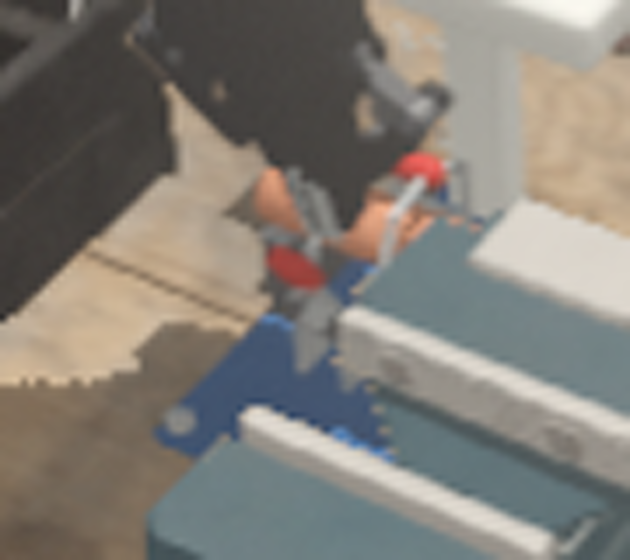

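Request:
{"api": "play_rows", "payload": {"motion": [[[0.012, 0, 0.017], [0, 0, 0]], [[0.026, 0, 0.019], [0, 0, 0]], [[0.039, 0, 0.0205], [0, 0, 0]], [[0.05, 0, 0.023], [0, 0, 0]], [[0.061, 0, 0.0265], [0, 0, 0]], [[0.061, 0, 0.0265], [0, 0, 0]]]}}

```text
t: 26.7
eef_pos: [0.5866, 0.0019, 0.029]
tool_rot: [0.107, -0.007, 0.994, 0.0]
contact_force: [3.1, 0.0, -0.2]
gripper_width: -0.004
```

```bash
python3 - <<'E'
from press import *
now('32')
p,r,o=cur();print('tip',w2c(p+r.apply([0,0,-.043])).round(1))
rows([fp(.7,12),fp(.6,12),fp(.5,12),fp(.4,12),fp(.3,12)])
E
```

```text
t 26.7 p [0.5866 0.0019 0.029 ] z [ 0.213  0.002 -0.977] y [-0.013  1.    -0.001] q [ 0.41  0.54 -0.66  2.05  0.72  0.55  0.83] F [ 3.1  0.  -0.2] w -0.3
roller cmd-frame [-58.8   1.2  91.4] L,e -0.32 0.91 bar [-1.2 87. ]
scene roller red 24 [[-82.0, -8.0, 68.0], [-78.0, -2.0, 75.0], [-72.0, 6.0, 78.0]]
top roller red 113 [[-1.0, -20.0, 62.0], [3.0, 0.0, 84.0], [8.0, 21.0, 87.0]]
tip [-54.    1.2  70.9]
[[0.0114, -0.0004, 0.0047], [-0.0001, 0.0007, 0.0002]]
[[0.0214, -0.0004, 0.0103], [-0.0001, 0.0007, 0.0002]]
[[0.0308, -0.0004, 0.0169], [-0.0001, 0.0007, 0.0002]]
[[0.0395, -0.0003, 0.0244], [-0.0001, 0.0007, 0.0002]]
[[0.0474, -0.0003, 0.0327], [-0.0001, 0.0007, 0.0002]]
```

View pics/z_s32.png

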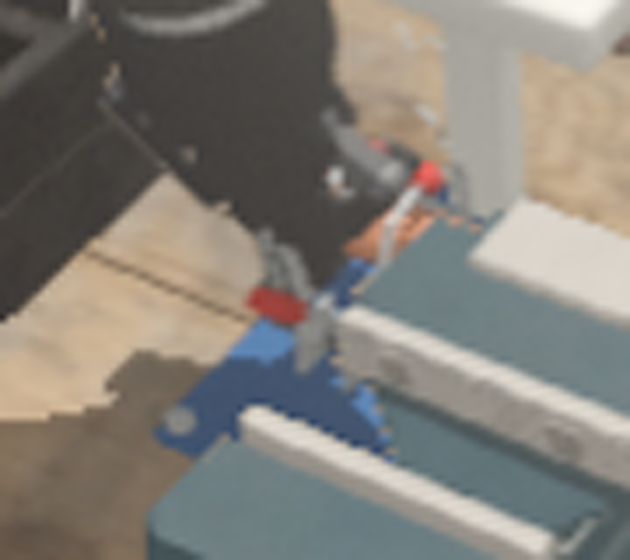

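Request:
{"api": "play_rows", "payload": {"motion": [[[0.0115, 0, 0.0055], [0, 0, 0]], [[0.0215, 0, 0.0115], [0, 0, 0]], [[0.031, 0, 0.0185], [0, 0, 0]], [[0.0395, 0, 0.027], [0, 0, 0]], [[0.0475, 0, 0.036], [0, 0, 0]], [[0.0475, 0, 0.036], [0, 0, 0]]]}}

```text
t: 27.4
eef_pos: [0.5685, 0.0014, 0.0091]
tool_rot: [0.104, -0.007, 0.995, -0.0]
contact_force: [-0.4, 0.3, 0.6]
gripper_width: 0.0
```

```bash
python3 - <<'E'
from press import *
now('33')
p,r,o=cur();print('tip',w2c(p+r.apply([0,0,-.043])).round(1))
rows([fp(.3,12,push=2),fp(.2,12,push=3),fp(.1,12,push=4),fp(0.,12,push=4)])
E
```

```text
t 27.4 p [0.5685 0.0014 0.0091] z [ 0.208  0.001 -0.978] y [-0.013  1.    -0.002] q [ 0.38  0.54 -0.63  2.1   0.77  0.5   0.77] F [-0.4  0.3  0.6] w 0.0
roller cmd-frame [-76.6   1.   71.7] L,e -1.89 1.49 bar [-26.3  99.9]
scene roller red 4 [[-9.0, -6.0, 78.0], [-8.0, 4.0, 78.0], [-7.0, 7.0, 81.0]]
lever red low 39 [[-98.0, -8.0, 41.0], [-93.0, -1.0, 46.0], [-83.0, 8.0, 48.0]]
top roller red 102 [[-6.0, -20.0, 77.0], [-2.0, 1.0, 81.0], [3.0, 20.0, 84.0]]
tip [-70.9   1.   51.9]
[[-0.0017, 0.0, -0.0005], [-0.0002, 0.0002, 0.0002]]
[[0.0058, 0.0001, 0.0111], [-0.0002, 0.0002, 0.0002]]
[[0.012, 0.0001, 0.0235], [-0.0002, 0.0002, 0.0002]]
[[0.0161, 0.0001, 0.034], [-0.0002, 0.0002, 0.0002]]
```

View pics/z_s33.png

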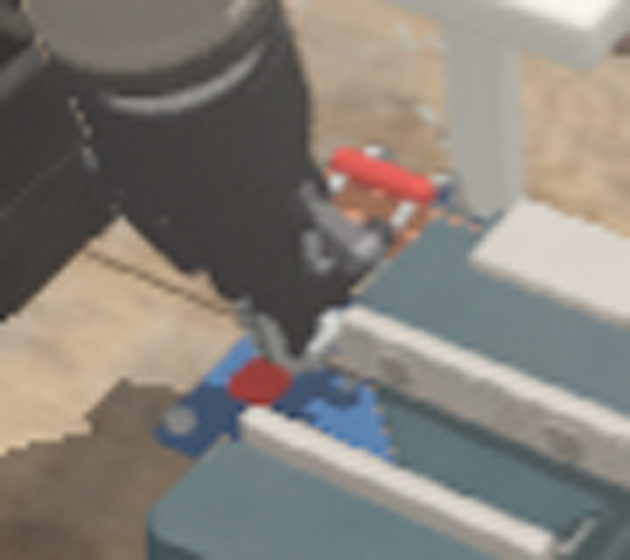

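Request:
{"api": "play_rows", "payload": {"motion": [[[0.006, 0, 0.011], [0, 0, 0]], [[0.012, 0, 0.0235], [0, 0, 0]], [[0.016, 0, 0.034], [0, 0, 0]], [[0.016, 0, 0.036], [0, 0, 0]], [[0.016, 0, 0.036], [0, 0, 0]]]}}

```text
t: 28.0
eef_pos: [0.5681, 0.0014, -0.0008]
tool_rot: [0.108, -0.007, 0.994, -0.002]
contact_force: [-24.1, -3.7, 64.1]
gripper_width: -0.003
```

```bash
python3 - <<'E'
from press import *
now('34')
p,r,o=cur();print('tip',w2c(p+r.apply([0,0,-.043])).round(1))
E
```

```text
t 28.0 p [ 0.5681  0.0014 -0.0008] z [ 0.215 -0.003 -0.977] y [-0.014  1.    -0.006] q [ 0.35  0.55 -0.6   2.11  0.81  0.47  0.73] F [-24.1  -3.7  64.1] w -0.2
roller cmd-frame [-77.4   1.2  61.7] L,e -2.19 1.67 bar [-37.8 102.5]
scene roller red 4 [[-8.0, -10.0, 76.0], [-8.0, 2.0, 77.0], [-8.0, 8.0, 77.0]]
lever red low 26 [[-99.0, -8.0, 34.0], [-91.0, 3.0, 37.0], [-85.0, 9.0, 39.0]]
top roller red 99 [[-8.0, -20.0, 76.0], [-4.0, 1.0, 80.0], [0.0, 20.0, 83.0]]
tip [-72.7   1.1  41.3]
```

View pics/z_s34.png

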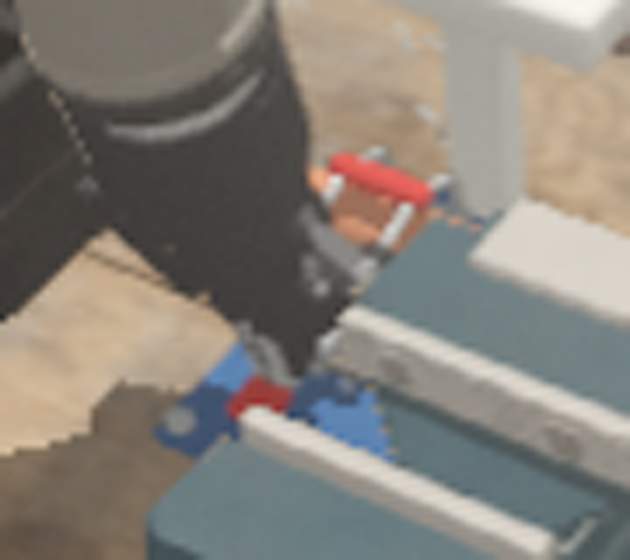

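Request:
{"api": "play_rows", "payload": {"motion": [[[0, 0, -0.03], [0, 0, 0]], [[0, 0, -0.08], [0, 0, 0]], [[0, 0, -0.16], [0, 0, 0]], [[0, 0, -0.26], [0, 0, 0]], [[0, 0, -0.36], [0, 0, 0]], [[0, 0, -0.46], [0, 0, 0]], [[0, 0, -0.5], [0, 0, 0]]]}}

```text
t: 28.8
eef_pos: [0.5259, 0.0023, 0.1976]
tool_rot: [0.11, -0.007, 0.994, -0.003]
contact_force: [-0.2, 0.2, 0.1]
gripper_width: 0.002
```

```bash
python3 - <<'E'
from press import *
now('35')
d=load('top35')
for f in('scene35','top35'):
  n_,c,ax,L,e=tubefit(load(f),[.55,-.1,.04],[.7,.1,.07]); print(n_,w2c(c).round(1),ax.round(3),L.round(4),e.round(4))
q=redpts(d,25,60);print('top lever',len(q), np.percentile(q,[3,50,97],axis=0).round(0).tolist() if len(q) else '')
barpts('35')
E
```

```text
t 28.8 p [0.5259 0.0023 0.1976] z [ 0.218 -0.004 -0.976] y [-0.014  1.    -0.007] q [ 0.71  0.21 -0.95  2.03  0.31  0.79  1.18] F [-0.2  0.2  0.1] w 0.2
roller cmd-frame [-119.9    2.7  260. ] L,e 1.48 1.14 bar [-10.4 117.7]
lever red low 4 [[-100.0, -8.0, 35.0], [-96.0, -2.0, 36.0], [-89.0, 7.0, 37.0]]
top roller red 111 [[-8.0, -19.0, 76.0], [-4.0, 1.0, 80.0], [3.0, 20.0, 84.0]]
161 [ 0.4 20.3 48.1] [ 0.031  0.999 -0.013] 0.0708 0.0013
481 [ 0.2  0.4 47.3] [-0.005  1.     0.001] 0.1094 0.001
top lever 1 [[-3.0, -17.0, 59.0], [-3.0, -17.0, 59.0], [-3.0, -17.0, 59.0]]
[[28, 3, 36], [28, 7, 36], [28, 10, 36], [29, 14, 35], [29, 0, 42], [29, -18, 40], [29, -5, 40], [30, -6, 38], [30, 13, 31], [30, 3, 37], [30, 5, 37], [30, 14, 38], [31, 8, 35], [31, 10, 35], [31, -1, 33], [31, -7, 40], [32, -4, 39], [32, -9, 39], [32, 13, 31], [32, 7, 38], [32, -2, 37], [33, 1, 36], [33, 5, 36], [33, 10, 36], [33, 3, 34], [34, -9, 40], [34, 7, 40], [34, 0, 39], [35, -4, 37], [35, 5, 37], [35, -1, 36], [35, -6, 35], [36, 3, 35], [39, -8, 23], [40, -2, 26], [41, 7, 25], [41, -6, 24], [41, 3, 24], [41, 10, 24], [41, -4, 23], [41, -8, 22], [41, 1, 23], [42, 6, 22], [43, -4, 27], [43, -6, 25], [43, -2, 25], [43, 3, 25], [44, -8, 23], [44, 5, 24], [44, 1, 23], [44, 8, 24], [44, 10, 23]]
```

View pics/scene35.png

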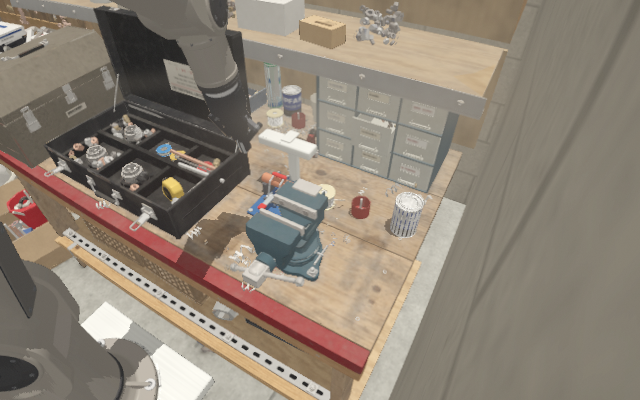

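View pics/z_s35.png

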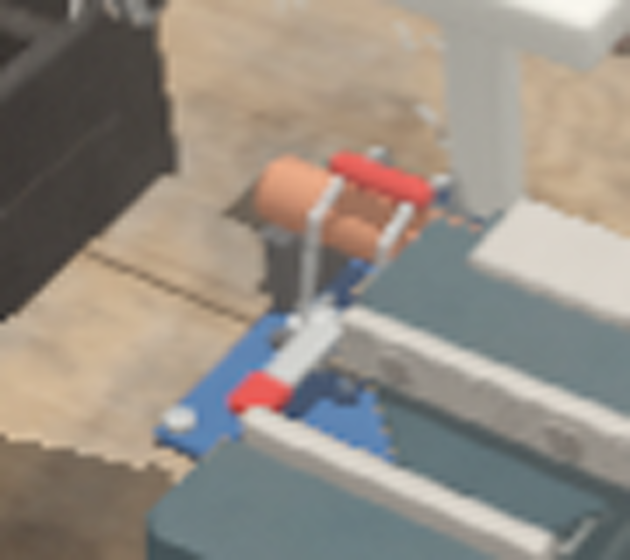

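View pics/z_t35.png

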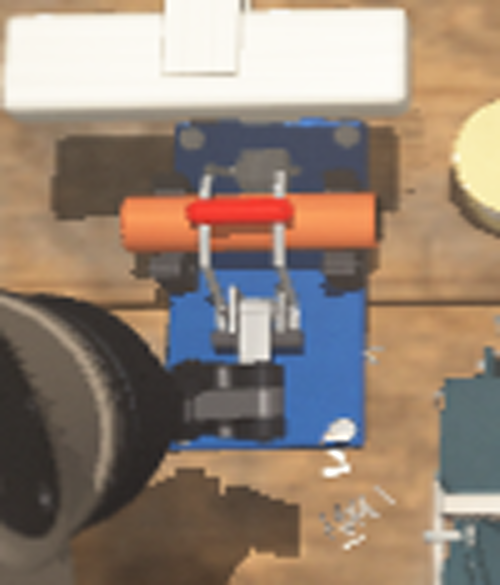

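Request:
{"api": "play_rows", "payload": {"motion": [[[0, 0, -0.1], [0, 0, 0]], [[0, 0, -0.2], [0, 0, 0]], [[0, 0, -0.25], [0, 0, 0]], [[0, 0, -0.25], [0, 0, 0]], [[0, 0, -0.25], [0, 0, 0]]]}}

```text
t: 29.4
eef_pos: [0.5038, 0.0014, 0.2931]
tool_rot: [0.109, -0.006, 0.994, -0.003]
contact_force: [0.2, -0.5, -0.2]
gripper_width: 0.006
```

```bash
python3 - <<'E'
from press import *
now('36')
q=redpts(load('top36'),25,60);print('top lever',len(q), np.percentile(q,[3,50,97],axis=0).round(0).tolist() if len(q) else '')
a=load('scene0')['pixels'].astype(int);b=load('scene36')['pixels'].astype(int)
for nm,(u0,u1,v0,v1) in dict(tin=(388,428,190,240),saw=(350,372,193,220),spool=(318,338,182,205)).items():
    print(nm,abs(a-b)[v0:v1,u0:u1].mean().round(2))
a=load('top0')['pixels'].astype(int);b=load('top36')['pixels'].astype(int)
for nm,(u0,u1,v0,v1) in dict(tin=(385,428,150,195),saw=(335,365,165,195),spool=(288,322,168,205)).items():
    print(nm,abs(a-b)[v0:v1,u0:u1].mean().round(2))
E
```

```text
t 29.4 p [0.5038 0.0014 0.2931] z [ 0.217 -0.005 -0.976] y [-0.012  1.    -0.008] q [ 0.85  0.03 -0.99  1.94  0.07  0.97  1.41] F [ 0.2 -0.5 -0.2] w 0.5
roller cmd-frame [-141.9    2.2  355.5] L,e 1.51 1.11 bar [ -7.7 116.8]
lever red low 4 [[-100.0, -7.0, 35.0], [-96.0, -1.0, 35.0], [-88.0, 7.0, 36.0]]
top roller red 105 [[-8.0, -20.0, 75.0], [-4.0, 1.0, 80.0], [3.0, 20.0, 83.0]]
top lever 64 [[-98.0, -8.0, 34.0], [-90.0, -0.0, 38.0], [-83.0, 7.0, 41.0]]
tin 1.37
saw 1.26
spool 1.42
tin 1.2
saw 1.31
spool 1.36
```

Everything is still: the lever is shut (red tip at z ≈ 38 mm), the roller is at its latched spot, and the bystanders have not moved. I am handing it in.

```bash
python3 - <<'E'
from station import bot
print(bot.hand_in())
E
```

```text
the job is handed in; nothing more can be done
None
```

The tube is in both V notches and released. The bail is over it with its end bar hooked under the keeper lip, and the lever is pressed past its toggle and stays shut. I handed the job in at about 29.5 s, with the gripper clear of everything; no verdict was reported.

**Last checks**
- **Tube:** the top camera puts its centre at x 0.2, y 0.4, z 47.3 mm in the cradle frame, where the seat is 0, 0, 48. The scene camera agreed on x and z. It read y as 20 mm because the vise hid part of the tube, so I did not use that value.
- **Lever:** the top of the red tip is at x about -90, z 38 mm; shut is -92, 39.
- **Bail:** the grip roller is at about x -4, z 75 mm, close to its computed latched position. I judged the bail tight from that position, because I could not measure the wire stretch.
- **Tin, hole saw and spool:** none has moved, by comparing the first and last pictures.

**What went wrong or disagreed**
- **Tool length:** the fingertips are about 43 mm short of the reported TCP. My first grasp closed above the tube without touching it, and I corrected for the offset after that.
- **Bail grip:** my first grip on the bail roller was about 8 mm off along the fingers, which held the lever shut. I let go and gripped it again.
- **Final press:** pressing the lever shut peaked at about 68 N at the wrist through the closed fingertips. That is well above the 6 N needed but under the 120 N wrist limit. It would exceed the 40 N limit if that limit counts fingertips.

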